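Pack the plaster models away in the archive box

ROBOT

A 6-joint arm with a two-finger parallel gripper is mounted at the origin on the work surface. World frame = base frame: x ahead of the robot, y to its left, z up, the work surface at z = 0. Lengths are in m, angles in rad, forces in N, time in s.
With the tool pointing down it reaches from about 0.3 to 0.75 m from the base axis. Payload 8.5 kg.
Tool frame: the origin (TCP) lies at the very end of the fingers, on their centre line; the grasp point (between the pads) lies 19 mm behind it (env.hold_point_z is the y of the grasp point in the tool frame, in m); y points along the fingers, z is the direction in which the jaws open and shut, and the axes are right-handed (so a half turn about y gives the same grasp; the last joint's range is limited). The gripper opens to 88 mm and grips with 3 to 60 N. Pads are 18 mm wide; open, the fingers measure 123 mm over their backs; the gripper's body (75 mm by 187 mm) begins 45 mm behind the grasp point.
Start: joints at [-1.511, 0.381, 1.297, -0, 1.464, -0.215], TCP at [0.149, -0.529, 0.214] pointing down, gripper open.
Joint ranges: [-3.11, 3.11], [-0.89, 2.33], [0.22, 2.48], [-1.42, 4.56], [0.17, 2.85], [-2.88, 2.88]. Speed limits (rad/s): [2.39, 2.39, 3.14, 3.14, 3.14, 3.14].

INTERFACE

Orientations are given as a unit quaternion [w, x, y, z].
In Python, from rig import env, cams, finish_job, spotter gives the robot as it stands.
- The arm moves only by the tool play_rows, never from a script. Its argument "steps" is a list of rows, each a list of 7 numbers: the shift along the tool's x, y, z in cm, then the turn, a rotation vector about the tool's x, y, z in degrees, then the finger opening in cm, from 0 to 8.81. In form: [[x, y, z, rx, ry, rz, jaw], ...]. A call has 1 to 5 rows; each row is the pose to reach, as a shift and turn from the pose commanded when the call began, along the tool's axes at that moment; what a row does not reach only later rows make up. A row lasts 1/10 s, in which the tool goes at most 50 mm and 8.59 degrees, less where a joint would pass 70% of its speed; a pose out of reach is approached as far as the arm can. A call with a gripper value outside its range is refused whole. The fingers move at their own pace and stop on an object; "force" is the grip in N (left out, the last holds). Time passes only in rows, so rows that repeat a pose let the fingers close. It gives the time, the measured TCP pose, the force and the opening at its end, in the units of the state.
- env.state(): the state, without advancing time (a new reading comes with each control period).
- cams.camera(name): name is "scene" or "top" or "wrist"; returns the picture (420x560x3 uint8, red, green, blue); there is no depth.
- cams.camera_info(name): a dict with "fx", "fy", "cx", "cy" (pixels), "xyz" and "rotation" of the camera in the world; the wrist camera has in their place "mount" (4x4, takes a point from camera to tool coordinates, whose origin is the TCP and whose axes are the tool frame's). Camera axes: x right, y up, looking along -z (the intrinsics and any distortion apply to the point x, -y, -z); pixel columns grow to the right and rows downward; lengths in m; the calibration is good to about 2 mm. A picture is of the moment at which its call begins: read the wrist's pose just before it. camera_info takes no time and is no camera call.
- finish_job(): hands the job in, once; it reports no verdict.
Trained networks look in the newest picture that a camera, given by its name, has taken for a name from the list of things; names that differ only in an ending like _2 or _b are one class to them, and where a whole thing is asked for, a point or a joint stands for the part that bears it (a point fixed in the world has none). Each returns a list of dicts, best first, with "confidence" (0 to 1); they miss things now and then, are a little off and sometimes report something else, mostly with a low value. They report only what shows in the picture. A call takes as long as a camera call.
- spotter.outline_of(camera, name): "region" (420x560 bool, what is visible of it) and "extent" ([left, top, right, bottom] in pixels, round what is visible of it).
The state is a dict: "t": time; "joints": joint angles; "dq": joint speeds; "tau": joint torques, N m; "tcp_pos": TCP position; "ee_rot": TCP orientation; "force": force on the tool from outside, world axes, zero at the start; "ft_torque": the same for the moment, N m; "grip_width": finger opening in m.
Only numpy, scipy, OpenCV 4.12 (cv2) and the standard library are available. Lean on these libraries where they do the work, as an engineer would, in place of code of your own. Each camera call takes 0.05 s, during which the arm holds its last target.

TASK

Open the plywood archive box, stand the loose wooden prop inside it and let the lid down so that it rests on the prop; then lift every plaster model off the free-spinning turntable and stand it upright on the floor of the box. When all are in, raise the lid off the prop, take the prop out and stand it back on the table while the lid stays up, then lower the lid fully shut. Never let the lid drop or slam, and leave the carton, the jar and the tube alone.

Things in the scene. Friction and masses are not known exactly. Their poses are not given: they have to be found in the camera images.
- box: Fixed plywood archive box, open-topped under its lid: 210 (x) x 320 (y) x 84 mm high outside, walls and floor 8 mm thick. Origin: centre of its underside, on the table. Its x axis points from the front (handle side, towards the robot) to the hinge side, z up.
- lid (a joint): Angle of the box's lid (rad): 0 shut, grows as it opens, stop at 1.55 (upright). A plywood board 210 x 320 x 10 mm, 0.35 kg; its underside lies level with the rim when shut. Light hinge friction: it stays up by itself only beyond about 1.47 rad; lower, it falls shut unless held up.
- lid_hinge (a point): Centre of the hinge line, at the top of the box's far rim (box x = +105 mm, y = 0, z = 84.5 mm); the line runs along the box's y axis. Turns with the lid.
- lid_bar (a point): Centre of the lid's round steel handle bar, along the box's y axis: 12 mm thick, 120 mm long, 45 mm out from the lid's front edge on two end arms, in the plane of the board. 255 mm from the hinge line; 90 mm above the table when shut, 340 mm when upright. Pinched from above, the bar can turn in the grip as the lid swings.
- prop_mid (a point): Lid prop at its centre, half-way up: loose wooden post 36 x 36 mm on a foot 58 x 58 x 14 mm, 250 mm tall, 0.5 kg; x and y square to its faces, z to its free end. Stood on the box floor at either end of the box, centre 60 mm in front of the hinge line, it holds the lid at about 1.33 rad by its top edge nearest the hinge and leaves the front free to load; 0.9 to 1.46 rad will do.
- turntable: Foot of the modelling turntable (fixed). Origin: centre of its underside, on the table. On it a dark steel disc, 280 mm across, top 45 mm above the table, spins freely about its centre at a touch.
- model_a_mid (a point): Plaster model at its centre, half-way up; may be absent. A straight hexagonal prism, 52 mm across flats (60 across corners) and 44 mm tall, topped by a pointed six-sided pyramid: 66 mm tall in all, 0.16 kg. z is up; one pair of flats is square to its own x axis, the others follow every 60 degrees. Starts standing on the turntable's disc about 65 mm from its centre.
- model_b_mid (a point): Plaster model at its centre, half-way up; may be absent. A straight hexagonal prism, 52 mm across flats (60 across corners) and 44 mm tall, topped by a flat-topped six-sided pyramid: 66 mm tall in all, 0.16 kg. z is up; one pair of flats is square to its own x axis, the others follow every 60 degrees. Starts standing on the turntable's disc about 65 mm from its centre.
- model_c_mid (a point): Plaster model at its centre, half-way up; may be absent. A straight hexagonal prism, 52 mm across flats (60 across corners) and 44 mm tall, topped by a set-back faceted point: 66 mm tall in all, 0.16 kg. z is up; one pair of flats is square to its own x axis, the others follow every 60 degrees. Starts standing on the turntable's disc about 65 mm from its centre.
- model_d_mid (a point): Plaster model at its centre, half-way up; may be absent. A straight hexagonal prism, 52 mm across flats (60 across corners) and 44 mm tall, topped by a six-sided cap that flares to a flat top: 66 mm tall in all, 0.16 kg. z is up; one pair of flats is square to its own x axis, the others follow every 60 degrees. Starts standing on the turntable's disc about 65 mm from its centre.
- carton: Bystander: plain white carton, 60 x 90 x 50 mm high. Origin: centre of its underside. Leave it alone.
- jar: Bystander: amber jar with a black cap, 64 mm across, 85 mm high. Origin: centre of its underside. Leave it alone.
- tube: Bystander: short standing cardboard tube, 56 mm across, 70 mm high. Origin: centre of its underside. Leave it alone.

How it is judged:
By the outcome, as a careful person would: the job done as asked, in the order asked, and still so for the second after the job is handed in, with the robot touching nothing.
Of model_a, model_b, model_c, model_d only 2 to 3 are there at a start; the rules pass over those that are not, and their reading is None.
At some moment in a run one of model_a, model_b, model_c, model_d may be knocked a few centimetres aside while the robot is not near it.
It also fails if it takes over 210 s, if anything falls off the work surface, if the arm or the gripper's body presses on something with over 40 N, if the wrist force passes 120 N, or if a joint passes its speed limit or range.

## Working session

There is one attempt and no reset: what is moved stays moved. The work goes in short steps, Python scripts to look and compute and a tool call to move; the robot and the scene stay as the last step left them, time stands still between calls to the robot, and variables do not carry over. Pictures are saved under pics/ and viewed, and the job is handed in when it is done.

Besides the shell and the picture viewer there is one more tool, called after ">>>" by a JSON object that holds its "name" and its "arguments", one argument or row to a line. play_rows: Moves the arm, as the interface text tells. Its arguments: {"type":"object","properties":{"steps":{"type":"array","items":{"type":"array","items":{"type":"number"}}},"force":{"type":"number"}},"required":["steps"]}

```bash
ls; mkdir -p pics; python3 - <<'E'
from rig import env,cams,spotter
import cv2,numpy as np
print(env.state(), env.hold_point_z)
for n in ["scene","top","wrist"]:
    im=cams.camera(n); cv2.imwrite(f"pics/{n}0.png",im[:,:,::-1]); print(n,cams.camera_info(n))
E
```

```text
pics
{'t': 0.0, 'joints': array([-1.51130905e+00,  3.81200465e-01,  1.29825580e+00, -2.09696996e-05,
        1.46359754e+00, -2.15299320e-01]), 'dq': array([ 6.54862819e-04,  1.08207190e-04,  1.78203714e-03, -8.93941685e-05,
        7.82072458e-04,  1.13639009e-03]), 'tau': array([ 8.51612713e-04, -4.37923837e+01, -2.24554396e+01,  7.13917846e-02,
        3.53096612e-02, -1.29873115e-04]), 'tcp_pos': array([ 0.14921102, -0.52904395,  0.21303707]), 'ee_rot': array([ 0.09687999, -0.09681428,  0.70095858, -0.69992738]), 'force': array([-0.21277539,  0.37970642,  1.07771362]), 'ft_torque': array([0.07574966, 0.04524625, 0.00115739]), 'grip_width': 0.0879850243576255} -0.0187
scene {'fx': 409.2094682849916, 'fy': 409.2094682849916, 'cx': 278.49131869257894, 'cy': 209.48903854230682, 'xyz': array([1.06446286, 0.35288067, 0.75617942]), 'rotation': array([0.39966195, 0.15985484, 0.33755989, 0.83712011])}
top {'fx': 406.6507108672761, 'fy': 406.6507108672761, 'cx': 275.7430356541507, 'cy': 208.92962686479487, 'xyz': array([ 0.41420521, -0.03141679,  0.87202202]), 'rotation': array([-0.65476476, -0.06759739,  0.07342566,  0.74921451])}
wrist {'fx': 350.43775559020025, 'fy': 350.43775559020025, 'cx': 284.6573249401415, 'cy': 210.47229180760644, 'mount': array([[ 2.19798966e-03, -9.50993738e-01, -3.09202326e-01,
        -8.05672115e-02],
       [-6.63932088e-04,  3.09201617e-01, -9.50996277e-01,
        -1.71281499e-01],
       [ 9.99997364e-01,  2.29556933e-03,  4.82266997e-05,
        -9.70143609e-04],
       [ 0.00000000e+00,  0.00000000e+00,  0.00000000e+00,
         1.00000000e+00]])}
```

View pics/scene0.png

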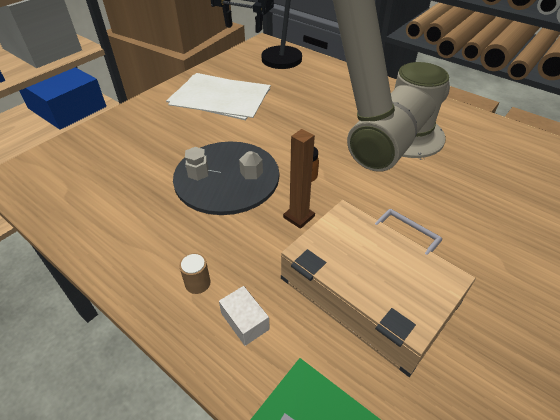

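View pics/top0.png

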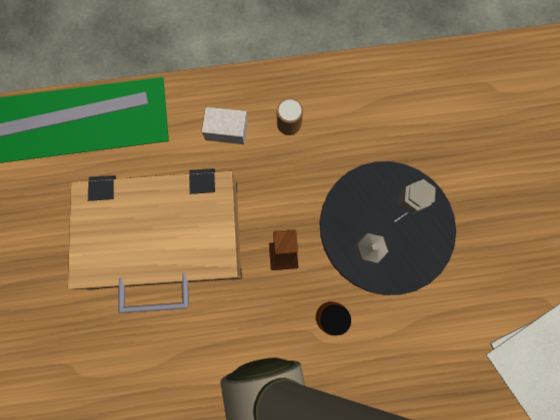

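View pics/wrist0.png

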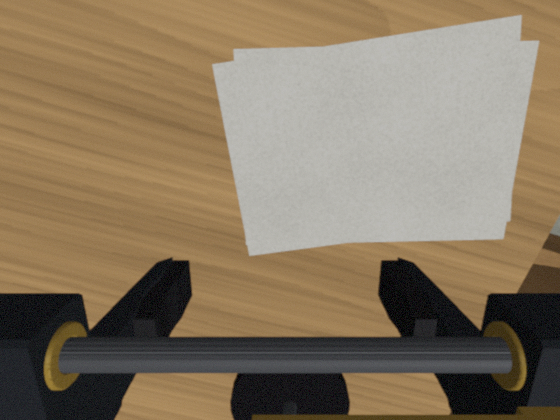

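```bash
cat > h.py <<'E'
import numpy as np,cv2
from scipy.spatial.transform import Rotation as R
from rig import env,cams,spotter
def Rq(q): return R.from_quat(np.r_[q[1:],q[0]]).as_matrix()
def cam(n,st=None):
    i=cams.camera_info(n)
    if n=="wrist":
        st=st or env.state(); T=np.eye(4);T[:3,:3]=Rq(st["ee_rot"]);T[:3,3]=st["tcp_pos"]
        T=T@i["mount"]; return i,T[:3,:3],T[:3,3]
    return i,Rq(i["rotation"]),np.array(i["xyz"])
def proj(n,P,st=None):
    i,M,c=cam(n,st); p=(np.atleast_2d(P)-c)@M
    return np.c_[i["cx"]+i["fx"]*p[:,0]/-p[:,2], i["cy"]-i["fy"]*p[:,1]/-p[:,2]]
def unproj(n,uv,z,st=None):
    i,M,c=cam(n,st); uv=np.atleast_2d(uv)
    d=np.c_[(uv[:,0]-i["cx"])/i["fx"],-(uv[:,1]-i["cy"])/i["fy"],-np.ones(len(uv))]@M.T
    return c+d*((z-c[2])/d[:,2])[:,None]
def crop(im,x0,y0,x1,y1,s,fn):
    cv2.imwrite(fn,cv2.resize(im[y0:y1,x0:x1,::-1],None,fx=s,fy=s,interpolation=cv2.INTER_CUBIC))
E
python3 - <<'E'
from h import *
np.set_printoptions(precision=4,suppress=True)
for n in ["scene","top"]:
    im=cams.camera(n); np.save(f"pics/{n}.npy",im)
    for nm in ["box","lid","lid_bar","prop_mid","turntable","model_a_mid","model_b_mid","model_c_mid","model_d_mid","carton","jar","tube"]:
        r=spotter.outline_of(n,nm)
        print(n,nm,[(round(d["confidence"],2),list(np.round(d["extent"],0)),np.round(np.argwhere(d["region"]).mean(0)[::-1],1)) for d in r])
im=np.load("pics/top.npy")
crop(im,340,160,460,280,6,"pics/tt.png"); crop(im,50,150,310,320,3,"pics/tb.png")
im=np.load("pics/scene.npy"); crop(im,160,120,360,240,4,"pics/st.png");crop(im,260,190,490,390,3,"pics/sb.png")
print("lidtop",unproj("top",[(70,181),(233,172),(238,277),(69,288)],.0945),unproj("scene",[(343,202),(474,280),(414,357),(282,253)],.0945))
E
```

```text
scene box [(0.96, [np.float64(282.0), np.float64(200.0), np.float64(474.0), np.float64(375.0)], array([376.3, 281.4]))]
scene lid [(0.78, [np.float64(278.0), np.float64(198.0), np.float64(476.0), np.float64(356.0)], array([381.4, 272.7]))]
scene lid_bar [(0.66, [np.float64(285.0), np.float64(201.0), np.float64(471.0), np.float64(355.0)], array([381.4, 273. ])), (0.66, [np.float64(283.0), np.float64(126.0), np.float64(314.0), np.float64(227.0)], array([300.4, 178.2]))]
scene prop_mid [(0.76, [np.float64(281.0), np.float64(128.0), np.float64(313.0), np.float64(226.0)], array([300.4, 178.5])), (0.41, [np.float64(183.0), np.float64(150.0), np.float64(210.0), np.float64(182.0)], array([196.1, 163.6])), (0.29, [np.float64(174.0), np.float64(143.0), np.float64(281.0), np.float64(215.0)], array([226.3, 180.7]))]
scene turntable [(0.86, [np.float64(174.0), np.float64(143.0), np.float64(282.0), np.float64(214.0)], array([226.6, 180.9])), (0.42, [np.float64(284.0), np.float64(201.0), np.float64(471.0), np.float64(353.0)], array([381.2, 273.2]))]
scene model_a_mid [(0.83, [np.float64(240.0), np.
[... 1899 characters left out ...]
, np.float64(142.0)], array([224.2, 124.9])), (0.44, [np.float64(317.0), np.float64(160.0), np.float64(458.0), np.float64(295.0)], array([386.3, 228.5]))]
top jar [(0.64, [np.float64(398.0), np.float64(177.0), np.float64(436.0), np.float64(214.0)], array([416.3, 196.2])), (0.59, [np.float64(314.0), np.float64(299.0), np.float64(349.0), np.float64(332.0)], array([332.7, 317.5]))]
top tube [(0.67, [np.float64(277.0), np.float64(99.0), np.float64(303.0), np.float64(135.0)], array([289.1, 115.6]))]
lidtop [[0.6817 0.3484 0.0945]
 [0.6565 0.0258 0.0945]
 [0.4505 0.0396 0.0945]
 [0.4727 0.3573 0.0945]] [[0.4604 0.0511 0.0945]
 [0.4814 0.3622 0.0945]
 [0.6942 0.3414 0.0945]
 [0.6622 0.0343 0.0945]]
```

View pics/tt.png

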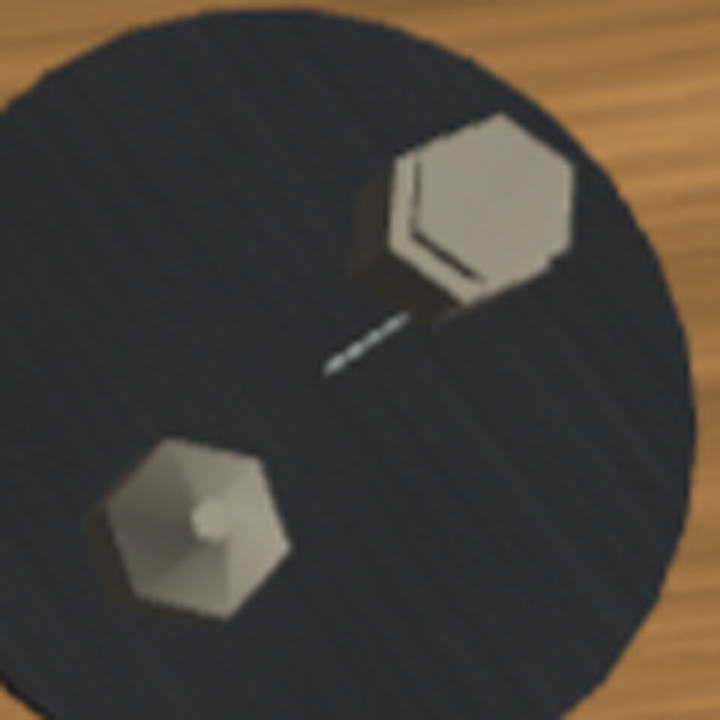

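View pics/tb.png

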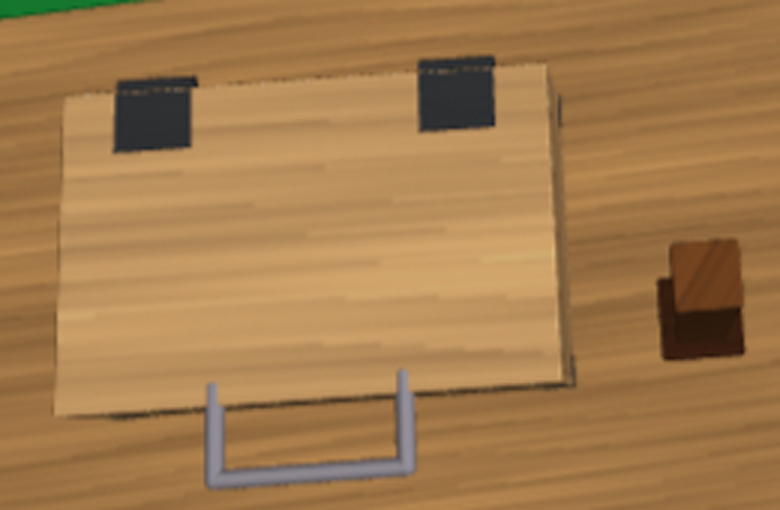

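View pics/st.png

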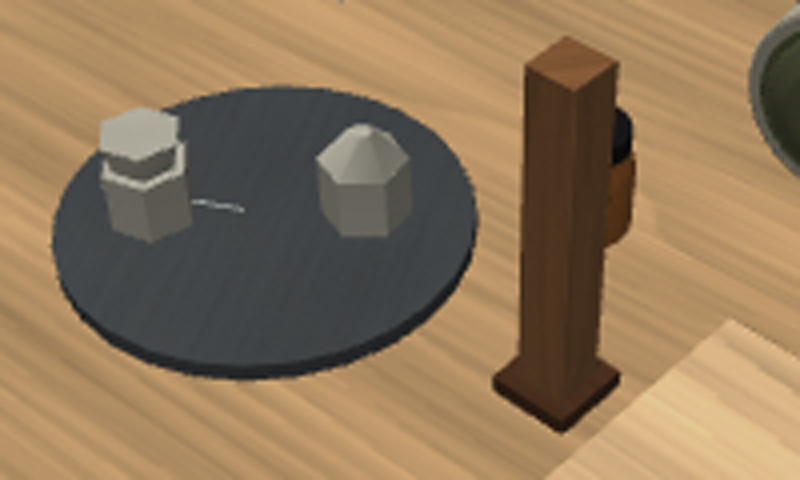

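View pics/sb.png

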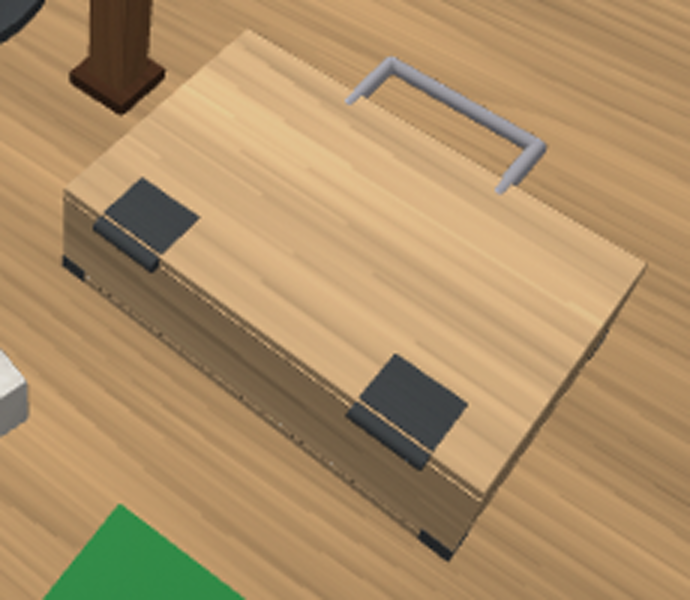

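```bash
cat > fit.py <<'E'
from h import *
from scipy.optimize import least_squares
np.set_printoptions(precision=4,suppress=True)
def px(X,off,s): X=np.array(X,float); return np.array(off)+(X+.5)/s-.5
def fit(obs,p0):
    # obs: list of (cam, local pts, pixels); p: x,y,yaw
    def f(p,each=False):
        c,s=np.cos(p[2]),np.sin(p[2]); r=[]
        for n,L,uv in obs:
            L=np.array(L,float); W=np.c_[p[0]+c*L[:,0]-s*L[:,1],p[1]+s*L[:,0]+c*L[:,1],L[:,2]]
            r.append(proj(n,W)-uv)
        return r if each else np.vstack(r).ravel()
    o=least_squares(f,p0,loss="soft_l1"); 
    return o.x,f(o.x,True)
E
python3 - <<'E'
from fit import *
T=lambda X,o=(50,150),s=3:px(X,o,s)
zt=.0945
lid=[(.105,.16,zt),(.105,-.16,zt),(-.105,-.16,zt),(-.105,.16,zt)]
bar=[(-.15,.054,.09),(-.15,-.054,.09)]
ot=("top",lid+bar,T([(65,96),(547,64),(560,383),(55,415),(216,476),(404,466)]))
S=lambda X:px(X,(260,190),3)
os_=("scene",[lid[i] for i in(2,3,0,1)]+[bar[1],bar[0]]+[(.105,-.16,0),(.105,.16,0)],S([(247,30),(645,264),(482,498),(65,192),(394,66),(539,148),(63,262),(450,556)]))
for o in([ot],[os_],[ot,os_]):
    p,r=fit(o,[.57,.19,0.07]);print("box",p,np.degrees(p[2]));[print(q.round(1).tolist()) for q in r]
h=.018;f=.029
pt=[(h,h,.25),(h,-h,.25),(-h,-h,.25),(-h,h,.25),(-f,f,.007),(-f,-f,.007)]
ot=("top",pt,T([(670,243),(738,238),(742,308),(676,312),(664,358),(743,353)]))
U=lambda X:px(X,(160,120),4)
os_=("scene",[(-h,-h,.25),(-h,h,.25),(h,h,.25),(h,-h,.25),(f,f,0),(f,-f,.014),(-f,f,.014)],U([(567,37),(617,65),(570,90),(525,65),(562,432),(494,380),(620,376)]))
for o in([ot],[os_],[ot,os_]):
    p,r=fit(o,[.5,-.06,0.07]);print("prop",p,np.degrees(p[2]));[print(q.round(1).tolist()) for q in r]
# turntable
for n in ["top","scene"]:
    r=spotter.outline_of(n,"turntable")[0]["region"].astype(np.uint8) if 0 else None
im={n:np.load(f"pics/{n}.npy") for n in("top","scene")}
V=lambda X:px(X,(340,160),6)
# model d: top hex and prism top z=45+44=89mm ; total 111
print("A tip top",unproj("top",V([(208,520)]),.111),"scene",unproj("scene",U([(362,127)]),.111))
def hexf(obs,p0):
    best=None
    for y in np.radians([0,15,30,45]):
        p,r=fit(obs,[p0[0],p0[1],y]); c=sum((q**2).sum() for q in r)
        if best is None or c<best[0]: best=(c,p,r)
    return best
# A: corners of prism top at z=.089, radius .030
hx=lambda k,z,rad=.030:[rad*np.cos(np.radians(30+60*k)),rad*np.sin(np.radians(30+60*k)),z]
def hexfit(n,uv,z,p0,rad=.030,free=False):
    W=unproj(n,uv,z)[:,:2]
    # order-independent: angle fit
    def f(p):
        d=W-p[:2]; a=np.arctan2(d[:,1],d[:,0]); r=np.hypot(*d.T); R_=p[3] if free else rad
        ph=(a-p[2]-np.pi/6+np.pi/6)%(np.pi/3)-np.pi/6
        return np.r_[r-R_, R_*ph]
    best=min((least_squares(f,[*W.mean(0),y,rad]) for y in np.radians([0,15,30,45])),key=lambda o:o.cost)
    return best.x,np.sqrt(best.cost*2/len(W))*1e3
print("A",hexfit("top",V([(168,438),(262,460),(291,546),(227,620),(133,598),(107,520)]),.089,0))
print("A sc",hexfit("scene",U([(317,160),(322,182),(366,188),(410,160)]),.089,0))
print("D topface",hexfit("top",V([(500,112),(573,162),(571,245),(488,283),(415,235),(420,160)]),.111,0,free=True))
print("D sc topface",hexfit("scene",U([(140,108),(181,116),(178,141),(142,155),(103,142),(100,122)]),.111,0,free=True))
print("D prismtop",hexfit("top",V([(395,160),(388,222),(468,305)]),.089,0))
print("D bottom",hexfit("top",V([(361,183),(350,262),(432,328)]),.045,0))
E
```

```text
box [ 0.5662  0.1938 -0.0699] -4.00744683733116
[[-0.2, -1.0], [0.3, -0.5], [0.7, -0.1], [-0.8, 0.3], [2.5, 0.7], [-2.5, 0.3]]
box [ 0.568   0.1968 -0.0655] -3.754233332979992
[[0.2, -0.9], [1.4, 0.0], [1.2, -0.6], [-0.9, -1.6], [1.2, 0.7], [-3.0, -1.6], [-0.3, 1.5], [-1.0, 2.5]]
box [ 0.5667  0.1952 -0.0693] -3.9717511790186704
[[-0.9, -1.1], [-0.5, -0.7], [-0.1, -0.3], [-1.6, 0.2], [1.8, 0.6], [-3.2, 0.1]]
[[0.2, -1.5], [0.9, -0.5], [0.2, -1.7], [-1.1, -2.7], [1.1, 0.1], [-3.2, -2.1], [-0.4, 0.5], [-1.8, 1.5]]
prop [ 0.4875 -0.0527 -0.0664] -3.8037918281067706
[[-0.3, -0.3], [0.3, -0.2], [0.8, -0.3], [-0.7, -0.0], [-0.6, 0.7], [0.5, 0.5]]
prop [ 0.4909 -0.0495 -0.0696] -3.9896780055106604
[[0.0, -0.4], [0.7, -0.5], [1.1, 0.9], [-0.8, 0.0], [-0.6, 2.1], [-1.0, -0.6], [0.4, -0.5]]
prop [ 0.4879 -0.0521 -0.0651] -3.728743749753926
[[-0.7, -0.5], [-0.1, -0.4], [0.4, -0.5], [-1.1, -0.2], [-0.9, 0.6], [0.2, 0.3]]
[[-0.1, -1.5], [0.5, -1.7], [1.1, -0.2], [-0.9, -1.1], [-0.6, 0.9], [-1.1, -1.7], [0.2, -1.7]]
A tip top [[ 0.4721 -0.2214  0.111 ]] scene [[ 0.47   -0.2229  0.111 ]]
A (array([ 0.471 , -0.2231, -0.3498,  0.03  ]), np.float64(1.8511276290711443))
A sc (array([ 0.4803, -0.2129,  0.1682,  0.03  ]), np.float64(7.724375659786435))
D topface (array([ 0.5611, -0.3308,  0.3056,  0.028 ]), np.float64(1.7288231484602072))
D sc topface (array([ 0.5603, -0.3296,  0.2669,  0.0259]), np.float64(2.9185281810001755))
D prismtop (array([ 0.5631, -0.3319,  1.2503,  0.03  ]), np.float64(4.251953611862097))
D bottom (array([ 0.5634, -0.333 ,  1.2804,  0.03  ]), np.float64(2.3268325120470856))
```

```bash
cat > plan.py <<'E'
from h import *
np.set_printoptions(precision=4,suppress=True)
def tgt(psi):
    p=np.radians(psi); c,s=np.cos(p),np.sin(p)
    return np.array([[s,0,c],[-c,0,s],[0,-1,0]])
def plan(seq,st=None):
    """seq of (xyz, psi): prints shift(cm)/rotvec(deg) of each from the previous (first from measured)"""
    st=st or env.state(); p=np.array(st["tcp_pos"]); M=Rq(st["ee_rot"])
    print("t",round(st["t"],2),"tcp",p,"psi",np.degrees(np.arctan2(M[1,2],M[0,2])).round(2),"tilt",(M[:,1]).round(3),"w",round(st["grip_width"],4),"F",np.round(st["force"],1),"j",np.round(st["joints"],2))
    for x,psi in seq:
        x=np.array(x,float); T=tgt(psi)
        print("->",x,psi,"shift",(M.T@(x-p)*100).round(2),"rot",np.degrees(R.from_matrix(M.T@T).as_rotvec()).round(2))
        p,M=x,T
BX=np.array([.5667,.1952]);BY=np.radians(-3.97)
def bw(x,y,z): c,s=np.cos(BY),np.sin(BY); return np.array([BX[0]+c*x-s*y,BX[1]+s*x+c*y,z])
def barpos(th,z0=-.019): # TCP for bar at lid angle th
    a=th+np.arctan2(.0055,.255); r=.255
    return bw(.105-r*np.cos(a),0,.0845+r*np.sin(a)+z0)
E
python3 - <<'E'
from plan import *
plan([(barpos(0)+[0,0,.12],-4)])
plan([(barpos(0)+[0,0,.12],176)])
print(barpos(0),barpos(1.52),[barpos(a) for a in(.25,.5,.75,1,1.25)])
print("jar",unproj("top",[(336,320)],.085),"carton",unproj("top",[(226,121)],.05),"tube",unproj("top",[(290,110)],.07))
E
```

```text
t 1.45 tcp [ 0.1492 -0.5293  0.2137] psi -74.26 tilt [ 0. -0. -1.] w 0.0883 F [-0.5  1.2  0.5] j [-1.51  0.38  1.3  -0.    1.46 -0.22]
-> [0.4171 0.2056 0.191 ] -4 shift [-45.72   2.26 -63.47] rot [ -0.   -70.26   0.  ]
t 1.45 tcp [ 0.1492 -0.5293  0.2137] psi -74.26 tilt [ 0. -0. -1.] w 0.0883 F [-0.5  1.2  0.5] j [-1.51  0.38  1.3  -0.    1.46 -0.22]
-> [0.4171 0.2056 0.191 ] 176 shift [-45.72   2.26 -63.47] rot [ -0.   109.74  -0.  ]
[0.4171 0.2056 0.071 ] [0.664  0.1884 0.3204] [array([0.4264, 0.2049, 0.1339]), array([0.4509, 0.2032, 0.1926]), array([0.4891, 0.2006, 0.2433]), array([0.5386, 0.1971, 0.283 ]), array([0.5965, 0.1931, 0.3092])]
jar [[ 0.3476 -0.1321  0.085 ]] carton [[0.7862 0.0311 0.05  ]] tube [[ 0.7834 -0.1074  0.07  ]]
```

>>> {"name": "play_rows", "arguments": {
  "steps": [
    [-2.3,0.1,-3.2,0,0,0,3],
    [-4.6,0.2,-6.4,0,0,0,3],
    [-6.9,0.3,-9.5,0,0,0,3],
    [-9.1,0.4,-12.7,0,0,0,3],
    [-11.4,0.5,-15.9,0,0,0,3]
  ]
}}

```text
t: 1.95
tcp_pos: [0.2161, -0.3439, 0.2087]
ee_rot: [-0.097, 0.097, -0.7, 0.701]
force: [0.7, 0.4, 0.1]
grip_width: 0.0503
```

>>> {"name": "play_rows", "arguments": {
  "steps": [
    [-2.3,0.1,-3.2,0,0,0,3],
    [-4.6,0.2,-6.4,0,0,0,3],
    [-6.9,0.3,-9.5,0,0,0,3],
    [-9.1,0.4,-12.7,0,0,0,3],
    [-11.4,0.5,-15.9,0,0,0,3]
  ]
}}

```text
t: 2.45
tcp_pos: [0.2825, -0.16, 0.2038]
ee_rot: [-0.097, 0.096, -0.7, 0.701]
force: [-0.0, -0.0, 0.8]
grip_width: 0.0301
```

>>> {"name": "play_rows", "arguments": {
  "steps": [
    [-2.3,0.1,-3.2,0,0,0,3],
    [-4.6,0.2,-6.4,0,0,0,3],
    [-6.9,0.3,-9.5,0,0,0,3],
    [-9.1,0.4,-12.7,0,0,0,3],
    [-11.4,0.5,-15.9,0,0,0,3]
  ]
}}

```text
t: 2.95
tcp_pos: [0.3492, 0.0242, 0.1989]
ee_rot: [-0.097, 0.097, -0.7, 0.701]
force: [0.7, -0.5, 0.2]
grip_width: 0.0297
```

>>> {"name": "play_rows", "arguments": {
  "steps": [
    [-2.3,0.1,-3.2,0,0,0,3],
    [-4.6,0.2,-6.4,0,0,0,3],
    [-6.9,0.3,-9.5,0,0,0,3],
    [-9.1,0.4,-12.7,0,0,0,3],
    [-11.4,0.5,-15.9,0,0,0,3]
  ]
}}

```text
t: 3.45
tcp_pos: [0.4158, 0.2083, 0.1937]
ee_rot: [-0.097, 0.097, -0.7, 0.7]
force: [0.4, -0.3, 0.5]
grip_width: 0.0299
```

>>> {"name": "play_rows", "arguments": {
  "steps": [
    [0,0,0,0,-7,0,3],
    [0,0,0,0,-14,0,3],
    [0,0,0,0,-21,0,3],
    [0,0,0,0,-28,0,3],
    [0,0,0,0,-35,0,3]
  ]
}}

```text
t: 3.95
tcp_pos: [0.4156, 0.2066, 0.1937]
ee_rot: [-0.305, 0.305, -0.638, 0.638]
force: [-0.3, 1.3, 0.2]
grip_width: 0.0298
```

>>> {"name": "play_rows", "arguments": {
  "steps": [
    [0,0,0,0,-7,0,3],
    [0,0,0,0,-14,0,3],
    [0,0,0,0,-21,0,3],
    [0,0,0,0,-28,0,3],
    [0,0,0,0,-35.2,0,3]
  ]
}}

```text
t: 4.45
tcp_pos: [0.4156, 0.2065, 0.1937]
ee_rot: [-0.483, 0.483, -0.516, 0.516]
force: [-0.6, 0.0, -0.3]
grip_width: 0.0299
```

```bash
python3 - <<'E'
from plan import *
st=env.state(); im=cams.camera("wrist"); 
plan([(barpos(0)+[0,0,.03],-4),(barpos(0),-4)])
im=im[:,:,::-1].copy()
for L in [(-.15,.06,.09),(-.15,-.06,.09),(-.105,.06,.0945),(-.105,-.16,.0945),(-.105,.16,.0945)]:
    u=proj("wrist",bw(*L),st)[0]; print(u); cv2.circle(im,tuple(int(v) for v in np.clip(u,-999,999)),4,(0,0,255),1)
cv2.imwrite("pics/w1.png",im)
E
```

```text
t 4.5 tcp [0.4155 0.2065 0.1937] psi -3.41 tilt [ 0.  0. -1.] w 0.0296 F [ 0.4 -0.1 -0.1] j [0.21 0.25 1.56 0.   1.34 0.26]
-> [0.4171 0.2056 0.101 ] -4 shift [0.09 9.27 0.16] rot [-0.    0.59 -0.  ]
-> [0.4171 0.2056 0.071 ] -4 shift [0. 3. 0.] rot [0. 0. 0.]
[287.1008 126.825 ]
[286.6085 267.8397]
[346.8393 127.4032]
[333.7534 364.9885]
[355.3176 -26.5255]
```

View pics/w1.png

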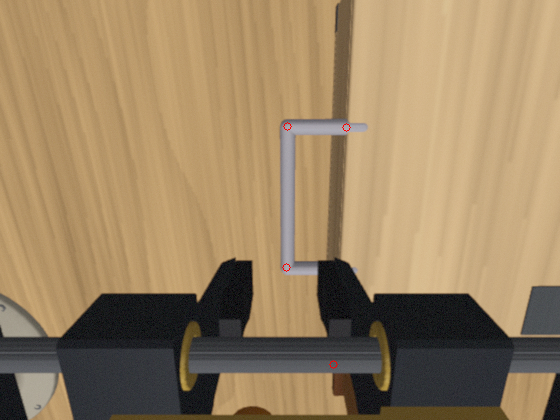

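>>> {"name": "play_rows", "arguments": {
  "steps": [
    [0.1,3,0.1,0,0.5,0,3],
    [0.1,6,0.1,0,0.5,0,3],
    [0.1,8.5,0.1,0,0.5,0,3],
    [0.1,10.5,0.1,0,0.5,0,3],
    [0.1,12.2,0.1,0,0.5,0,3]
  ]
}}

```text
t: 5.0
tcp_pos: [0.4163, 0.2054, 0.0706]
ee_rot: [0.479, -0.479, 0.52, -0.52]
force: [-0.3, 0.4, 0.3]
grip_width: 0.03
```

>>> {"name": "play_rows", "arguments": {
  "steps": [
    [0,0,0,0,0,0,0.8],
    [0,0,0,0,0,0,0.8],
    [0,0,0,0,0,0,0.8],
    [0,0,0,0,0,0,0.8]
  ],
  "force": 20
}}

```text
t: 5.4
tcp_pos: [0.417, 0.2056, 0.0725]
ee_rot: [-0.48, 0.479, -0.519, 0.52]
force: [-0.1, 0.8, -0.5]
grip_width: 0.008
```

```bash
python3 - <<'E'
from plan import *
plan([(barpos(a),-4) for a in [0,.1,.2,.3,.4,.5,.6,.7,.8,.9,1,1.1,1.2,1.3,1.4,1.5,1.53]])
E
```

```text
t 5.4 tcp [0.417  0.2056 0.0725] psi -4.58 tilt [ 0.002  0.    -1.   ] w 0.008 F [-0.1  0.8 -0.5] j [0.2  0.4  1.74 0.   1.   0.28]
-> [0.4171 0.2056 0.071 ] -4 shift [-0.    0.15  0.02] rot [-0.1  -0.58 -0.03]
-> [0.4189 0.2055 0.0964] -4 shift [-0.   -2.54  0.18] rot [0. 0. 0.]
-> [0.4233 0.2052 0.1215] -4 shift [-0.   -2.51  0.44] rot [0. 0. 0.]
-> [0.4301 0.2047 0.1461] -4 shift [-0.   -2.46  0.68] rot [0. 0. 0.]
-> [0.4393 0.204  0.1698] -4 shift [-0.   -2.37  0.93] rot [0. 0. 0.]
-> [0.4509 0.2032 0.1926] -4 shift [-0.   -2.27  1.16] rot [0. 0. 0.]
-> [0.4646 0.2023 0.214 ] -4 shift [-0.   -2.14  1.38] rot [0. 0. 0.]
-> [0.4805 0.2012 0.2339] -4 shift [-0.   -2.    1.59] rot [0. 0. 0.]
-> [0.4982 0.2    0.2522] -4 shift [-0.   -1.83  1.78] rot [0. 0. 0.]
-> [0.5177 0.1986 0.2686] -4 shift [-0.   -1.64  1.95] rot [0. 0. 0.]
-> [0.5386 0.1971 0.283 ] -4 shift [-0.   -1.44  2.1 ] rot [0. 0. 0.]
-> [0.561  0.1956 0.2952] -4 shift [-0.   -1.22  2.24] rot [0. 0. 0.]
-> [0.5844 0.194  0.3051] -4 shift [-0.   -0.99  2.35] rot [0. 0. 0.]
-> [0.6087 0.1923 0.3126] -4 shift [-0.   -0.75  2.44] rot [0. 0. 0.]
-> [0.6336 0.1906 0.3177] -4 shift [-0.  -0.5  2.5] rot [0. 0. 0.]
-> [0.6589 0.1888 0.3202] -4 shift [-0.   -0.25  2.54] rot [0. 0. 0.]
-> [0.6666 0.1883 0.3205] -4 shift [-0.   -0.03  0.76] rot [0. 0. 0.]
```

```bash
python3 - <<'E'
from h import *
im=cams.camera("scene"); crop(im,250,80,490,280,3,"pics/s2.png")
im=cams.camera("top"); crop(im,80,240,280,400,4,"pics/t2.png")
im=cams.camera("wrist"); cv2.imwrite("pics/w2.png",im[:,:,::-1])
E
```

```text
(no output)
```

View pics/s2.png

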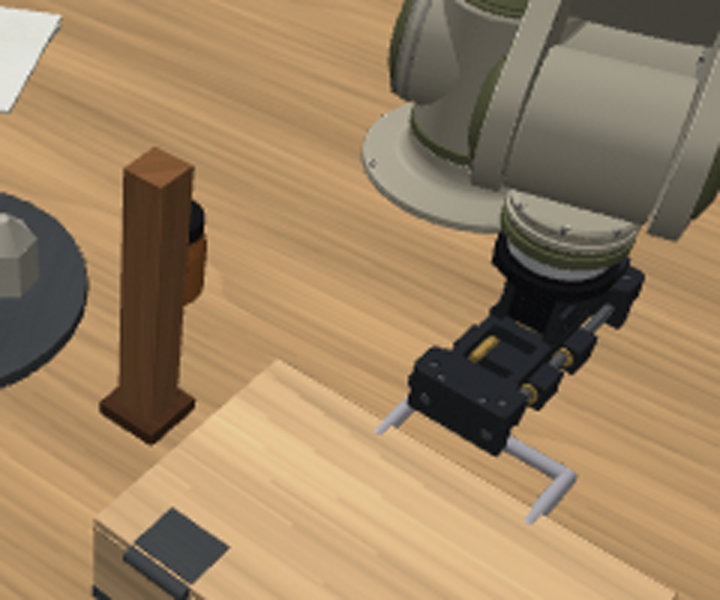

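View pics/w2.png

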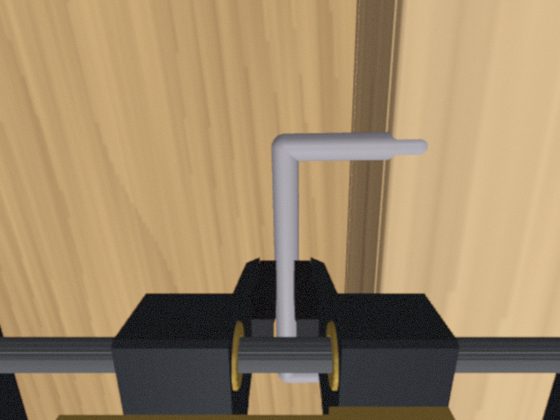

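>>> {"name": "play_rows", "arguments": {
  "steps": [
    [0,0,0,0,0,0,0],
    [0,0,0,0,0,0,0],
    [0,0,0,0,0,0,0]
  ],
  "force": 20
}}

```text
t: 5.85
tcp_pos: [0.4165, 0.2054, 0.0717]
ee_rot: [-0.48, 0.48, -0.519, 0.519]
force: [0.0, -0.1, -0.4]
grip_width: 0.0004
```

>>> {"name": "play_rows", "arguments": {
  "steps": [
    [0,-0.5,0,0,0,0,0],
    [0,-1.0,0,0,0,0,0],
    [0,-1.5,0.1,0,0,0,0],
    [0,-2.0,0.1,0,0,0,0],
    [0,-2.5,0.2,0,0,0,0]
  ]
}}

```text
t: 6.35
tcp_pos: [0.4185, 0.2053, 0.0972]
ee_rot: [-0.48, 0.48, -0.519, 0.519]
force: [0.5, -1.0, 0.3]
grip_width: 0.0004
```

```bash
python3 - <<'E'
from h import *
im=cams.camera("scene"); crop(im,250,80,490,280,3,"pics/s3.png")
im=cams.camera("wrist"); cv2.imwrite("pics/w3.png",im[:,:,::-1])
E
```

```text
(no output)
```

View pics/s3.png

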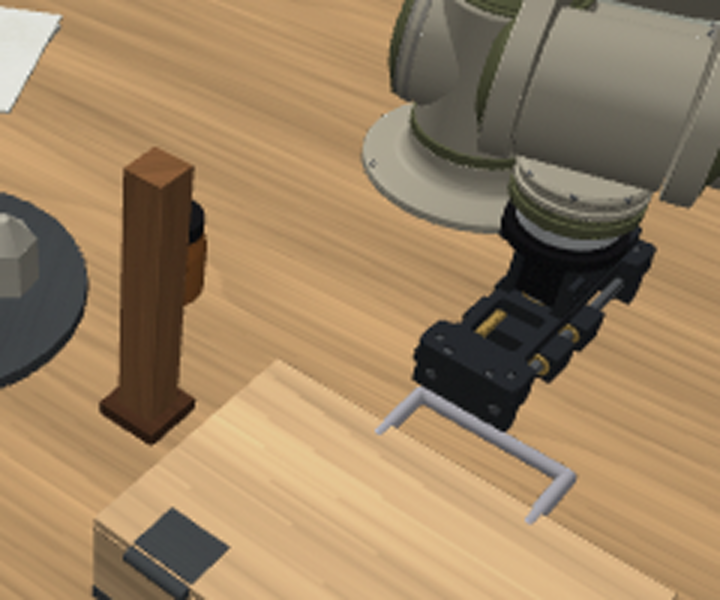

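View pics/w3.png

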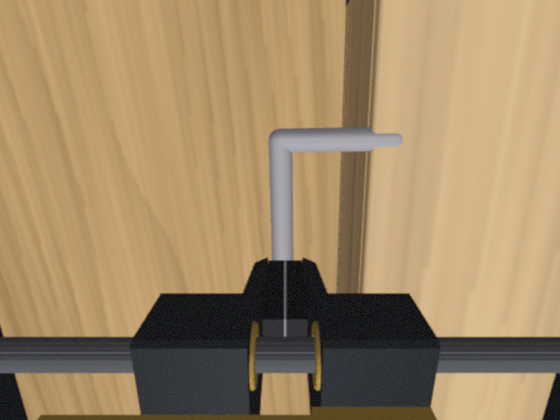

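```bash
python3 - <<'E'
from plan import *
for p,q,obs in [((.417,.2056,.0725),(-.48,.479,-.519,.52),(284,142)),((.4185,.2053,.0972),(-.48,.48,-.519,.519),(281,138))]:
    st=dict(tcp_pos=np.array(p),ee_rot=np.array(q)/np.linalg.norm(q))
    print(proj("wrist",[bw(-.15,.06,.09),bw(-.15,-.06,.09),bw(-.105,.06,.09)],st), "tip",proj("wrist",[p,np.array(p)+[0,0,.019]],st),obs)
    for z in(.06,.07,.08,.09): print(z,unproj("wrist",obs,z,st)[0])
E
```

```text
[[283.9208 147.9043]
 [286.9293 370.5056]
 [387.1265 146.5231]] tip [[285.3091 255.7763]
 [285.4783 272.727 ]] (284, 142)
0.06 [0.4212 0.2643 0.06  ]
0.07 [0.4213 0.2655 0.07  ]
0.08 [0.4214 0.2668 0.08  ]
0.09 [0.4215 0.268  0.09  ]
[[281.1402 140.6608]
 [283.9092 340.0954]
 [370.6561 139.6626]] tip [[285.3091 255.7763]
 [285.4    272.73  ]] (281, 138)
0.06 [0.4207 0.2634 0.06  ]
0.07 [0.4209 0.2645 0.07  ]
0.08 [0.4211 0.2657 0.08  ]
0.09 [0.4213 0.2668 0.09  ]
```

```bash
python3 - <<'E'
from plan import *
for z in(.09,.1,.11,.12,.1365,.15,.16): print(z,(proj("scene",[(.51,.168,z),(.51,.243,z),(.417,.206,z)])-[250,80])*3)
print((proj("scene",[bw(-.15,.06,.09),bw(-.15,-.06,.09)])-[250,80])*3)
E
python3 - <<'E'
from h import *
im=cams.camera("scene"); crop(im,350,140,470,240,6,"pics/s4.png")
E
```

```text
0.09 [[380.9454 483.8593]
 [479.2512 538.0786]
 [491.0286 432.1647]]
0.1 [[383.4145 474.6819]
 [482.6844 529.0109]
 [494.3011 422.9121]]
0.11 [[385.9257 465.3478]
 [486.1785 519.7822]
 [497.6273 413.5076]]
0.12 [[388.4801 455.853 ]
 [489.7352 510.388 ]
 [501.0087 403.9474]]
0.1365 [[392.7924 439.8241]
 [495.7453 494.5142]
 [506.7119 387.8222]]
0.15 [[396.4142 426.3619]
 [500.7984 481.1678]
 [511.497  374.2928]]
0.16 [[399.1532 416.1809]
 [504.6232 471.0657]
 [515.1129 364.0694]]
[[566.1305 475.1702]
 [419.4687 391.3872]]
```

View pics/s4.png

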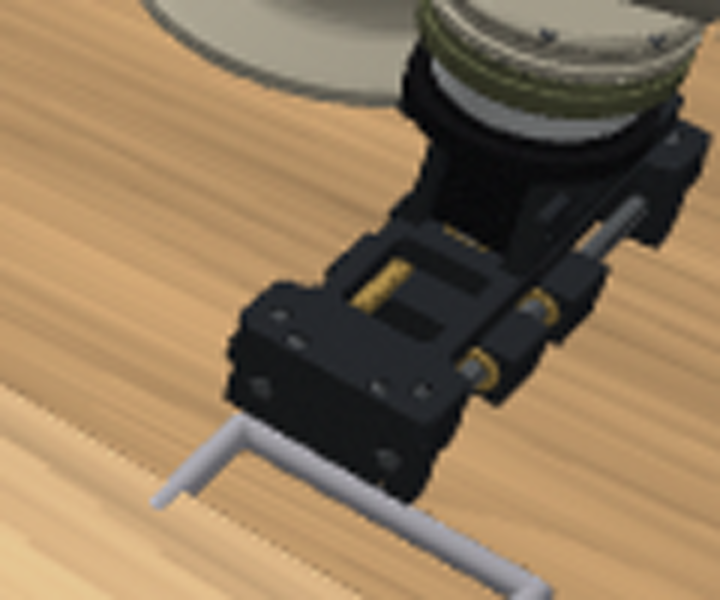

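>>> {"name": "play_rows", "arguments": {
  "steps": [
    [0,0.1,0,0,0,0,0],
    [0,0.2,0,0,0,0,0],
    [0,0.3,0,0,0,0,0],
    [0,0.3,0,0,0,0,0]
  ]
}}

```text
t: 6.9
tcp_pos: [0.4183, 0.2053, 0.0934]
ee_rot: [0.48, -0.48, 0.52, -0.519]
force: [1.0, 0.5, -0.0]
grip_width: 0.0009
```

>>> {"name": "play_rows", "arguments": {
  "steps": [
    [0,0.1,0,0,0,0,0],
    [0,0.2,0,0,0,0,0],
    [0,0.3,0,0,0,0,0],
    [0,0.3,0,0,0,0,0]
  ]
}}

```text
t: 7.3
tcp_pos: [0.4184, 0.2053, 0.0905]
ee_rot: [0.48, -0.48, 0.52, -0.519]
force: [0.3, 0.3, 0.3]
grip_width: 0.0002
```

>>> {"name": "play_rows", "arguments": {
  "steps": [
    [0,0.1,0,0,0,0,0],
    [0,0.2,0,0,0,0,0],
    [0,0.3,0,0,0,0,0],
    [0,0.4,0,0,0,0,0],
    [0,0.4,0,0,0,0,0]
  ]
}}

```text
t: 7.8
tcp_pos: [0.4184, 0.2053, 0.0865]
ee_rot: [0.48, -0.48, 0.52, -0.519]
force: [0.1, 0.1, 0.3]
grip_width: 0.0004
```

```bash
python3 - <<'E'
from h import *
im=cams.camera("wrist"); cv2.imwrite("pics/w5.png",im[:,:,::-1])
im=cams.camera("scene"); crop(im,350,140,470,240,6,"pics/s5.png")
E
```

```text
(no output)
```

View pics/w5.png

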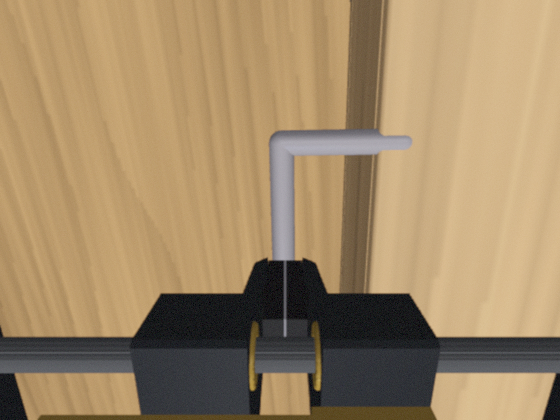

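View pics/s5.png

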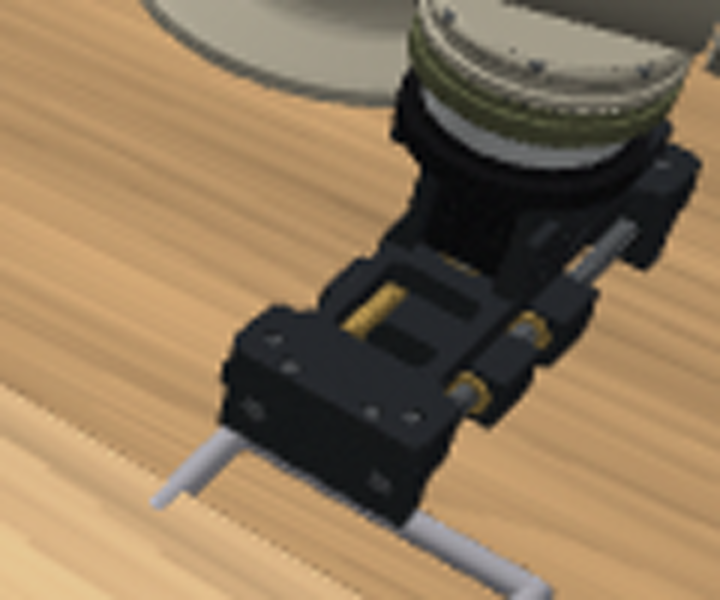

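```bash
python3 - <<'E'
from plan import *
im=cv2.imread("pics/w2.png"); a=cv2.resize(im[220:390,230:340],None,fx=4,fy=4)
im=cv2.imread("pics/w5.png"); b=cv2.resize(im[220:390,230:340],None,fx=3.5,fy=4)
cv2.imwrite("pics/w25.png",np.hstack([a[:, :400],b[:,:380]]))
i=cams.camera_info("wrist")
def pt(x): 
    c=np.linalg.inv(i["mount"])@np.r_[x,1]; return i["cx"]+i["fx"]*c[0]/-c[2], i["cy"]-i["fy"]*c[1]/-c[2]
for x in [(-.009,0,0),(.009,0,0),(-.009,-.0235,0),(-.009,-.0175,.006),(-.009,-.0175,-.006),(-.009,-.0175,.004),(.009,-.0235,0),(-.009,-.045,0)]: print(x,np.round(pt(x),1))
E
```

```text
(-0.009, 0, 0) [285.3 240.3]
(0.009, 0, 0) [285.3 270.8]
(-0.009, -0.0235, 0) [285.4 260. ]
(-0.009, -0.0175, 0.006) [297.8 254.5]
(-0.009, -0.0175, -0.006) [272.9 254.5]
(-0.009, -0.0175, 0.004) [293.7 254.5]
(0.009, -0.0235, 0) [285.5 294. ]
(-0.009, -0.045, 0) [285.5 283.5]
```

View pics/w25.png

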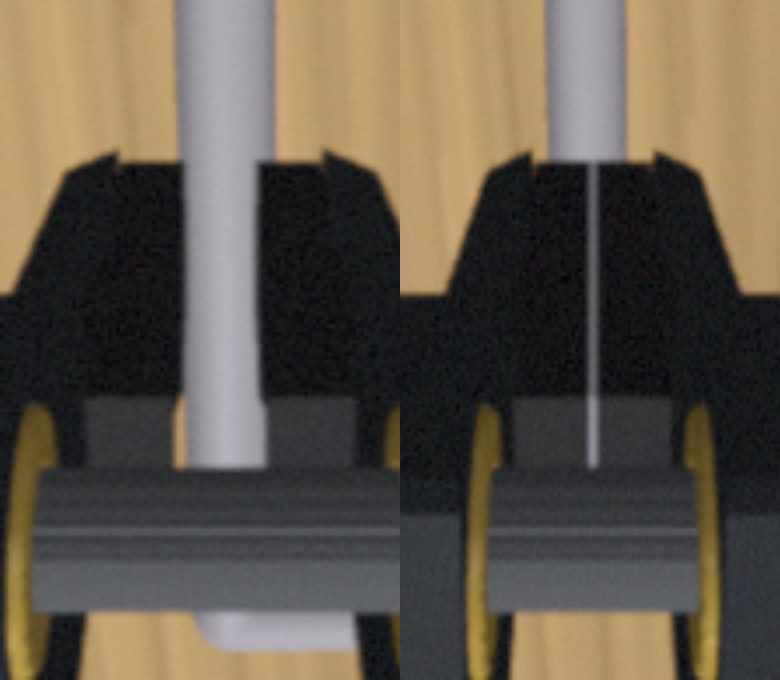

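>>> {"name": "play_rows", "arguments": {
  "steps": [
    [0,-1,0,0,0,0,3],
    [0,-1,0,0,0,0,3],
    [0,-1,-0.1,0,0,0,3]
  ]
}}

```text
t: 8.2
tcp_pos: [0.4177, 0.2054, 0.0971]
ee_rot: [-0.48, 0.479, -0.519, 0.52]
force: [-0.4, 0.0, -0.2]
grip_width: 0.0221
```

>>> {"name": "play_rows", "arguments": {
  "steps": [
    [0,1.2,0,0,0,0,3],
    [0,2.4,0,0,0,0,3],
    [0,3.6,0,0,0,0,3],
    [0,4.6,0,0,0,0,3],
    [0,4.9,0,0,0,0,3]
  ]
}}

```text
t: 8.7
tcp_pos: [0.417, 0.2053, 0.0468]
ee_rot: [0.479, -0.48, 0.52, -0.519]
force: [-0.6, 0.6, -0.5]
grip_width: 0.03
```

>>> {"name": "play_rows", "arguments": {
  "steps": [
    [0,0,0,0,0,0,0.6],
    [0,0,0,0,0,0,0.6],
    [0,0,0,0,0,0,0.6],
    [0,0,0,0,0,0,0.6]
  ],
  "force": 20
}}

```text
t: 9.1
tcp_pos: [0.4177, 0.2054, 0.048]
ee_rot: [-0.48, 0.48, -0.519, 0.52]
force: [-0.1, 0.7, 0.4]
grip_width: 0.0111
```

```bash
python3 - <<'E'
from h import *
im=cams.camera("wrist"); cv2.imwrite("pics/w6.png",im[:,:,::-1])
E
```

```text
(no output)
```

View pics/w6.png

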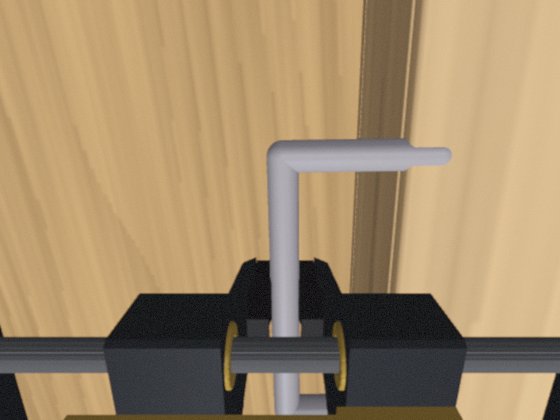

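>>> {"name": "play_rows", "arguments": {
  "steps": [
    [0,-2.54,0.18,0,0,0,0.6],
    [0,-5.05,0.62,0,0,0,0.6],
    [0,-7.51,1.3,0,0,0,0.6],
    [0,-9.88,2.23,0,0,0,0.6],
    [0,-12.15,3.39,0,0,0,0.6]
  ],
  "force": 25
}}

```text
t: 9.65
tcp_pos: [0.4525, 0.2029, 0.1703]
ee_rot: [-0.481, 0.479, -0.519, 0.52]
force: [14.5, 3.5, -10.3]
grip_width: 0.0104
```

>>> {"name": "play_rows", "arguments": {
  "steps": [
    [0,-2.14,1.38,0,0,0,0.6],
    [0,-4.14,2.97,0,0,0,0.6],
    [0,-5.97,4.75,0,0,0,0.6],
    [0,-7.61,6.7,0,0,0,0.6],
    [0,-9.05,8.8,0,0,0,0.6]
  ]
}}

```text
t: 10.15
tcp_pos: [0.5404, 0.197, 0.2575]
ee_rot: [0.48, -0.48, 0.52, -0.518]
force: [13.9, 10.2, -26.0]
grip_width: 0.01
```

```bash
sed -i 's/z0=-.019/z0=-.043/' plan.py; python3 - <<'E'
from plan import *
plan([(barpos(a),-4) for a in [1.0,1.1,1.2,1.3,1.4,1.5,1.53]])
im=cams.camera("scene"); cv2.imwrite("pics/s6.png",im[:,:,::-1])
E
```

```text
t 10.15 tcp [0.5404 0.197  0.2575] psi -4.5 tilt [-0.001  0.003 -1.   ] w 0.01 F [ 13.9  10.2 -26. ] j [0.14 0.4  1.14 0.   1.6  0.22]
-> [0.5386 0.1971 0.259 ] -4 shift [-0.   -0.15 -0.18] rot [ 0.09 -0.5  -0.16]
-> [0.561  0.1956 0.2712] -4 shift [-0.   -1.22  2.24] rot [0. 0. 0.]
-> [0.5844 0.194  0.2811] -4 shift [-0.   -0.99  2.35] rot [0. 0. 0.]
-> [0.6087 0.1923 0.2886] -4 shift [-0.   -0.75  2.44] rot [0. 0. 0.]
-> [0.6336 0.1906 0.2937] -4 shift [-0.  -0.5  2.5] rot [0. 0. 0.]
-> [0.6589 0.1888 0.2962] -4 shift [-0.   -0.25  2.54] rot [0. 0. 0.]
-> [0.6666 0.1883 0.2965] -4 shift [-0.   -0.03  0.76] rot [0. 0. 0.]
```

View pics/s6.png

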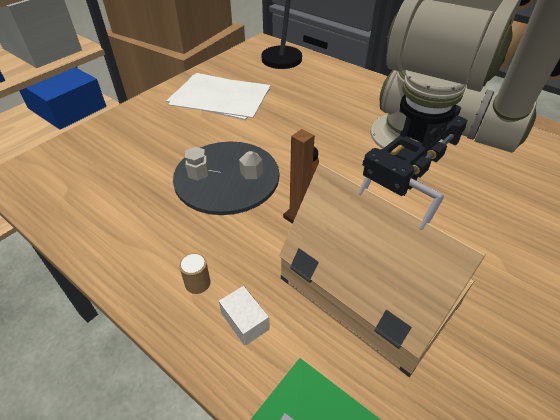

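>>> {"name": "play_rows", "arguments": {
  "steps": [
    [-0.1,0.25,0.16,0,0,0,0.6],
    [-0.1,-0.4,1.2,0,0,0,0.6],
    [-0.1,-0.95,2.4,0,0,0,0.6],
    [-0.1,-1.93,4.7,0,0,0,0.6],
    [-0.1,-2.67,7.1,0,0,0,0.6]
  ]
}}

```text
t: 10.7
tcp_pos: [0.6097, 0.1923, 0.2847]
ee_rot: [0.48, -0.481, 0.52, -0.518]
force: [4.3, 8.9, -15.5]
grip_width: 0.0099
```

```bash
python3 - <<'E'
from plan import *
plan([(barpos(a),-4) for a in [1.3,1.4,1.5,1.53]])
E
```

```text
t 10.7 tcp [0.6097 0.1923 0.2847] psi -4.45 tilt [-0.004  0.002 -1.   ] w 0.0099 F [  4.3   8.9 -15.5] j [0.12 0.52 0.87 0.   1.76 0.2 ]
-> [0.6087 0.1923 0.2886] -4 shift [ 0.01 -0.39 -0.1 ] rot [ 0.23 -0.45 -0.1 ]
-> [0.6336 0.1906 0.2937] -4 shift [-0.  -0.5  2.5] rot [0. 0. 0.]
-> [0.6589 0.1888 0.2962] -4 shift [-0.   -0.25  2.54] rot [0. 0. 0.]
-> [0.6666 0.1883 0.2965] -4 shift [-0.   -0.03  0.76] rot [0. 0. 0.]
```

>>> {"name": "play_rows", "arguments": {
  "steps": [
    [-0.1,0.1,0.6,0,0,0,0.6],
    [-0.1,0.0,1.5,0,0,0,0.6],
    [-0.1,-0.2,2.5,0,0,0,0.6],
    [-0.1,-0.38,3.6,0,0,0,0.6],
    [-0.1,-0.48,4.5,0,0,0,0.6]
  ]
}}

```text
t: 11.2
tcp_pos: [0.6547, 0.1893, 0.2908]
ee_rot: [0.48, -0.48, 0.52, -0.518]
force: [-0.6, 5.0, -2.2]
grip_width: 0.009
```

>>> {"name": "play_rows", "arguments": {
  "steps": [
    [0,0,0.2,0,0,0,0.6],
    [0,0,0.4,0,0,0,0.6],
    [0,0,0.6,0,0,0,0.6],
    [0,0,0.8,0,0,0,0.6],
    [0,0,0.9,0,0,0,0.6]
  ]
}}

```text
t: 11.7
tcp_pos: [0.6633, 0.1888, 0.291]
ee_rot: [0.48, -0.48, 0.52, -0.519]
force: [-0.1, 5.5, -0.2]
grip_width: 0.0092
```

```bash
python3 - <<'E'
from plan import *
plan([(barpos(a),-4) for a in [1.5,1.53,1.55]])
im=cams.camera("scene"); cv2.imwrite("pics/s7.png",im[:,:,::-1])
E
```

```text
t 11.7 tcp [0.6633 0.1888 0.291 ] psi -4.47 tilt [-0.001  0.001 -1.   ] w 0.0092 F [-0.1  5.5 -0.2] j [0.11 0.62 0.66 0.   1.86 0.18]
-> [0.6589 0.1888 0.2962] -4 shift [ 0.03 -0.52 -0.44] rot [ 0.05 -0.47 -0.07]
-> [0.6666 0.1883 0.2965] -4 shift [-0.   -0.03  0.76] rot [0. 0. 0.]
-> [0.6716 0.1879 0.2965] -4 shift [-0.   -0.    0.51] rot [0. 0. 0.]
```

View pics/s7.png

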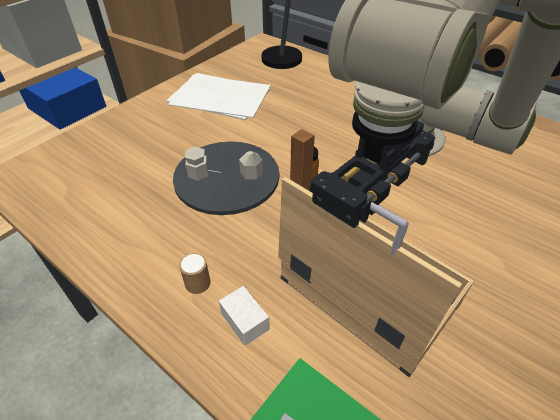

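>>> {"name": "play_rows", "arguments": {
  "steps": [
    [0,0,0.1,0,0,0,0.6],
    [0,0,0.3,0,0,0,0.6],
    [0,0,0.5,0,0,0,0.6],
    [0,0,0.5,0,0,0,0.6]
  ]
}}

```text
t: 12.15
tcp_pos: [0.6684, 0.1884, 0.291]
ee_rot: [0.48, -0.48, 0.52, -0.519]
force: [-0.1, 6.1, -1.0]
grip_width: 0.0092
```

```bash
python3 - <<'E'
from plan import *
plan([(barpos(a),-4) for a in [1.5,1.53,1.55]])
im=cams.camera("top"); cv2.imwrite("pics/t7.png",im[:,:,::-1])
E
```

```text
t 12.15 tcp [0.6684 0.1884 0.291 ] psi -4.47 tilt [-0.001  0.001 -1.   ] w 0.0092 F [-0.1  6.1 -1. ] j [0.1  0.64 0.64 0.   1.87 0.18]
-> [0.6589 0.1888 0.2962] -4 shift [ 0.04 -0.52 -0.95] rot [ 0.04 -0.47 -0.08]
-> [0.6666 0.1883 0.2965] -4 shift [-0.   -0.03  0.76] rot [0. 0. 0.]
-> [0.6716 0.1879 0.2965] -4 shift [-0.   -0.    0.51] rot [0. 0. 0.]
```

View pics/t7.png

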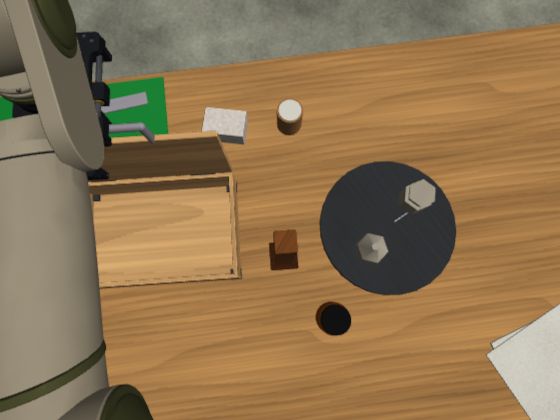

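>>> {"name": "play_rows", "arguments": {
  "steps": [
    [0,0,0,0,0,0,1.4],
    [0,0,0,0,0,0,2],
    [0,0,0,0,0,0,3],
    [0,0,0,0,0,0,3]
  ]
}}

```text
t: 12.6
tcp_pos: [0.6688, 0.1871, 0.2912]
ee_rot: [-0.48, 0.48, -0.52, 0.52]
force: [0.1, 0.5, 0.6]
grip_width: 0.0298
```

>>> {"name": "play_rows", "arguments": {
  "steps": [
    [0,-1,0,0,0,0,3],
    [0,-2.5,0,0,0,0,3],
    [0,-4,0,0,0,0,3],
    [0,-5.5,0,0,0,0,3],
    [0,-7,0,0,0,0,3]
  ]
}}

```text
t: 13.1
tcp_pos: [0.6686, 0.1872, 0.3627]
ee_rot: [-0.48, 0.479, -0.519, 0.52]
force: [-0.2, 0.0, -0.2]
grip_width: 0.0303
```

```bash
python3 - <<'E'
from plan import *
plan([((.489,-.052,.36),86),((.489,-.052,.177),86)])
im=cams.camera("scene"); cv2.imwrite("pics/s8.png",im[:,:,::-1])
E
```

```text
t 13.1 tcp [0.6686 0.1872 0.3627] psi -4.57 tilt [ 0.001  0.    -1.   ] w 0.0303 F [-0.2  0.  -0.2] j [ 0.1   0.66  0.4  -0.    2.08  0.18]
-> [ 0.489 -0.052  0.36 ] 86 shift [ 25.28   0.25 -16.  ] rot [ -0.05 -90.57   0.04]
-> [ 0.489 -0.052  0.177] 86 shift [ 0.  18.3  0. ] rot [0. 0. 0.]
```

View pics/s8.png

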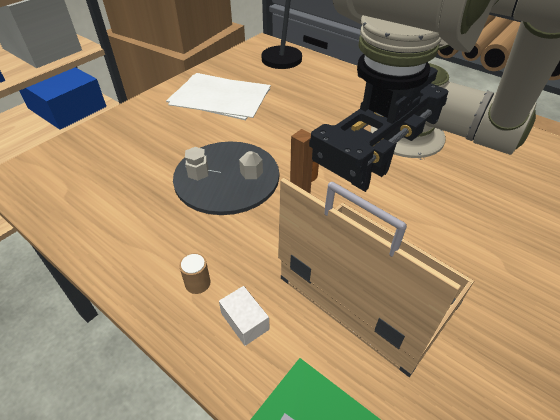

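>>> {"name": "play_rows", "arguments": {
  "steps": [
    [3,0,-2,0,0,0,3],
    [6.3,0,-4,0,0,0,4],
    [9.5,0,-6,0,0,0,5],
    [12.6,0,-8,0,0,0,6],
    [15,0,-9.6,0,0,0,6.5]
  ]
}}

```text
t: 13.65
tcp_pos: [0.5597, 0.0441, 0.3617]
ee_rot: [-0.48, 0.479, -0.519, 0.52]
force: [0.4, 0.1, 0.1]
grip_width: 0.0599
```

>>> {"name": "play_rows", "arguments": {
  "steps": [
    [3,0,-2,0,0,0,6.5],
    [6,0,-3.8,0,0,0,6.5],
    [8.4,0,-5.2,0,0,0,6.5],
    [10.28,0,-6.4,0,0,0,6.5],
    [10.28,0,-6.4,0,-6,0,6.5]
  ]
}}

```text
t: 14.15
tcp_pos: [0.4879, -0.0536, 0.3619]
ee_rot: [0.506, -0.506, 0.494, -0.494]
force: [-0.4, -0.4, -0.8]
grip_width: 0.0649
```

>>> {"name": "play_rows", "arguments": {
  "steps": [
    [0,0,0,0,-8,0,6.5],
    [0,0,0,0,-16,0,6.5],
    [0,0,0,0,-24,0,6.5],
    [0,0,0,0,-32,0,6.5],
    [0,0,0,0,-40,0,6.5]
  ]
}}

```text
t: 14.65
tcp_pos: [0.4891, -0.052, 0.3615]
ee_rot: [-0.645, 0.645, -0.289, 0.289]
force: [0.1, 0.1, -0.8]
grip_width: 0.0648
```

>>> {"name": "play_rows", "arguments": {
  "steps": [
    [0,0,0,0,-8,0,6.5],
    [0,0,0,0,-16,0,6.5],
    [0,0,0,0,-24,0,6.5],
    [0,0,0,0,-32,0,6.5],
    [0,0,0,0,-40,0,6.5]
  ]
}}

```text
t: 15.15
tcp_pos: [0.4891, -0.052, 0.3615]
ee_rot: [-0.705, 0.705, -0.051, 0.051]
force: [0.0, -0.4, -0.8]
grip_width: 0.0651
```

>>> {"name": "play_rows", "arguments": {
  "steps": [
    [0,0,0,0,-4.5,0,6.5],
    [0,0,0,0,-4.5,0,6.5]
  ]
}}

```text
t: 15.35
tcp_pos: [0.4891, -0.052, 0.3614]
ee_rot: [-0.707, 0.707, -0.025, 0.025]
force: [1.0, 0.1, 0.7]
grip_width: 0.0652
```

```bash
python3 - <<'E'
from plan import *
st=env.state(); im=cams.camera("wrist"); 
plan([((.489,-.052,.36),86.2),((.489,-.052,.179),86.2)])
im=im[:,:,::-1].copy()
c,s=np.cos(-.066),np.sin(-.066)
for L in [(.018,.018),(.018,-.018),(-.018,-.018),(-.018,.018)]:
    u=proj("wrist",(.488+c*L[0]-s*L[1],-.052+s*L[0]+c*L[1],.25),st)[0]; print(u); cv2.circle(im,tuple(int(v) for v in np.clip(u,-999,999)),4,(0,0,255),1)
cv2.imwrite("pics/w9.png",im)
E
```

```text
t 15.4 tcp [ 0.4891 -0.0519  0.3614] psi 85.83 tilt [ 0. -0. -1.] w 0.0649 F [0.3 0.2 0.4] j [-0.35  0.21  1.13 -0.    1.8  -1.85]
-> [ 0.489 -0.052  0.36 ] 86.2 shift [-0.01  0.14 -0.01] rot [ 0.01 -0.37  0.03]
-> [ 0.489 -0.052  0.179] 86.2 shift [ 0.  18.1  0. ] rot [0. 0. 0.]
[305.0541 216.3874]
[262.8724 216.6364]
[261.7417 175.2296]
[305.5614 174.9568]
```

View pics/w9.png

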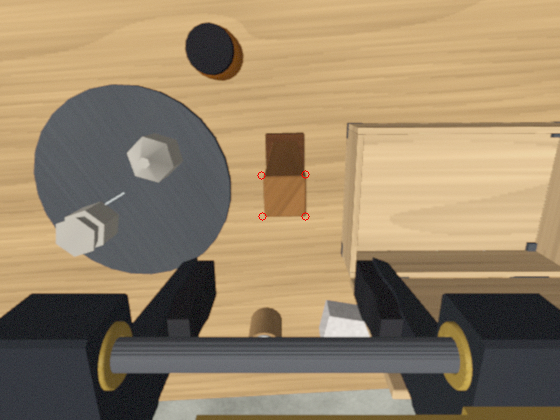

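>>> {"name": "play_rows", "arguments": {
  "steps": [
    [0,4,0,0,0,0,6.5],
    [0,8,0,0,0,0,6.5],
    [0,12,0,0,0,0,6.5],
    [0,15,0,0,0,0,6.5],
    [0,18.2,0,0,0,0,6.5]
  ]
}}

```text
t: 15.9
tcp_pos: [0.4891, -0.0519, 0.1782]
ee_rot: [-0.707, 0.707, -0.026, 0.026]
force: [0.5, -0.9, -0.6]
grip_width: 0.065
```

>>> {"name": "play_rows", "arguments": {
  "steps": [
    [0,0,0,0,0,0,5],
    [0,0,0,0,0,0,4],
    [0,0,0,0,0,0,3],
    [0,0,0,0,0,0,3],
    [0,0,0,0,0,0,3]
  ],
  "force": 35
}}

```text
t: 16.4
tcp_pos: [0.4899, -0.0521, 0.1807]
ee_rot: [-0.706, 0.707, -0.024, 0.026]
force: [0.1, 0.6, 6.6]
grip_width: 0.0358
```

>>> {"name": "play_rows", "arguments": {
  "steps": [
    [0,-1,0,0,0,0,3],
    [0,-3,0,0,0,0,3],
    [0,-6,0,0,0,0,3],
    [0,-9,0,0,0,0,3],
    [0,-12,0,0,0,0,3]
  ]
}}

```text
t: 16.9
tcp_pos: [0.4886, -0.0517, 0.3005]
ee_rot: [0.707, -0.707, 0.025, -0.025]
force: [0.8, 0.1, -4.7]
grip_width: 0.0355
```

```bash
python3 - <<'E'
from plan import *
plan([(np.r_[bw(.035,.115,0)[:2],.312],86),(np.r_[bw(.035,.115,0)[:2],.187],86)])
im=cams.camera("scene"); cv2.imwrite("pics/s10.png",im[:,:,::-1])
E
```

```text
t 16.9 tcp [ 0.4886 -0.0517  0.3005] psi 85.94 tilt [-0.001  0.    -1.   ] w 0.0355 F [ 0.8  0.1 -4.7] j [-0.35  0.23  1.27 -0.    1.64 -1.85]
-> [0.6096 0.3075 0.312 ] 86 shift [ 9.52 -1.15 36.69] rot [-0.01 -0.06 -0.06]
-> [0.6096 0.3075 0.187 ] 86 shift [ 0.  12.5  0. ] rot [0. 0. 0.]
```

View pics/s10.png

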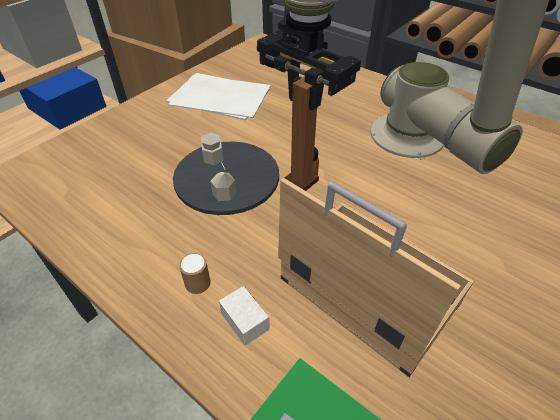

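>>> {"name": "play_rows", "arguments": {
  "steps": [
    [0.4,-0.2,2,0,0,0,3],
    [1.4,-0.5,5.5,0,0,0,3],
    [2.4,-0.8,9.2,0,0,0,3],
    [3.4,-1,13,0,0,0,3],
    [4.4,-1.1,16.8,0,0,0,3]
  ]
}}

```text
t: 17.45
tcp_pos: [0.5449, 0.114, 0.3095]
ee_rot: [-0.707, 0.707, -0.026, 0.025]
force: [0.7, 0.1, -4.1]
grip_width: 0.0361
```

>>> {"name": "play_rows", "arguments": {
  "steps": [
    [1,0,4,0,0,0,3],
    [2,0,8,0,0,0,3],
    [3,0,12,0,0,0,3],
    [4,0,15.5,0,0,0,3],
    [5,0,18.5,0,0,0,3]
  ]
}}

```text
t: 17.95
tcp_pos: [0.6078, 0.2955, 0.3087]
ee_rot: [-0.706, 0.707, -0.025, 0.024]
force: [0.7, -0.8, -4.4]
grip_width: 0.0356
```

>>> {"name": "play_rows", "arguments": {
  "steps": [
    [0.1,0,1,0,0,0,3],
    [0.1,0,1.4,0,0,0,3],
    [0.1,0,1.4,0,0,0,3]
  ]
}}

```text
t: 18.25
tcp_pos: [0.6096, 0.3071, 0.3097]
ee_rot: [-0.706, 0.707, -0.025, 0.025]
force: [0.0, 0.8, -4.8]
grip_width: 0.0358
```

```bash
python3 - <<'E'
from plan import *
plan([(np.r_[bw(.035,.115,0)[:2],.312],86),(np.r_[bw(.035,.115,0)[:2],.188],86)])
st=env.state()
im=cams.camera("scene"); cv2.imwrite("pics/s11.png",im[:,:,::-1])
im=cams.camera("wrist"); cv2.imwrite("pics/w11.png",im[:,:,::-1])
im=cams.camera("top"); cv2.imwrite("pics/t11.png",im[:,:,::-1])
E
```

```text
t 18.25 tcp [0.6096 0.3071 0.3097] psi 85.94 tilt [-0.001 -0.001 -1.   ] w 0.0358 F [ 0.   0.8 -4.8] j [ 0.29  0.61  0.64 -0.    1.9  -1.21]
-> [0.6096 0.3075 0.312 ] 86 shift [-0.01 -0.23  0.04] rot [ 0.04 -0.06 -0.05]
-> [0.6096 0.3075 0.188 ] 86 shift [ 0.  12.4  0. ] rot [0. 0. 0.]
```

View pics/s11.png

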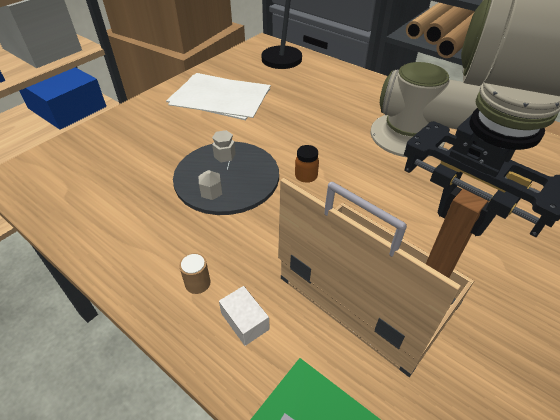

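View pics/w11.png

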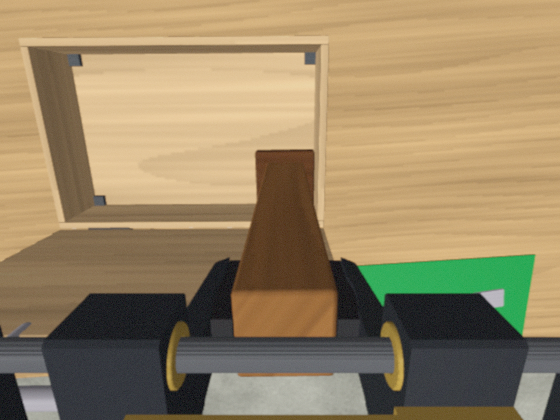

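>>> {"name": "play_rows", "arguments": {
  "steps": [
    [0,2.5,-0.4,0,0,0,3],
    [0,5,-0.4,0,0,0,3],
    [0,7.5,-0.4,0,0,0,3],
    [0,9.5,-0.4,0,0,0,3],
    [0,11,-0.4,0,0,0,3]
  ]
}}

```text
t: 18.9
tcp_pos: [0.6092, 0.3023, 0.1991]
ee_rot: [-0.706, 0.707, -0.026, 0.025]
force: [-0.4, -0.3, -4.0]
grip_width: 0.0356
```

>>> {"name": "play_rows", "arguments": {
  "steps": [
    [0,0.3,0,0,0,0,3],
    [0,0.6,0,0,0,0,3],
    [0,0.9,0,0,0,0,3],
    [0,0.9,0,0,0,0,3]
  ]
}}

```text
t: 19.3
tcp_pos: [0.6097, 0.3033, 0.1916]
ee_rot: [0.707, -0.707, 0.025, -0.025]
force: [-0.4, -0.3, -4.8]
grip_width: 0.0356
```

```bash
python3 - <<'E'
from plan import *
plan([])
for n in("scene","top"):
    im=cams.camera(n); cv2.imwrite(f"pics/{n}12.png",im[:,:,::-1])
E
```

```text
t 19.3 tcp [0.6097 0.3033 0.1916] psi 85.93 tilt [ 0.001  0.    -1.   ] w 0.0356 F [-0.4 -0.3 -4.8] j [ 0.29  0.63  0.92 -0.    1.59 -1.21]
```

View pics/scene12.png

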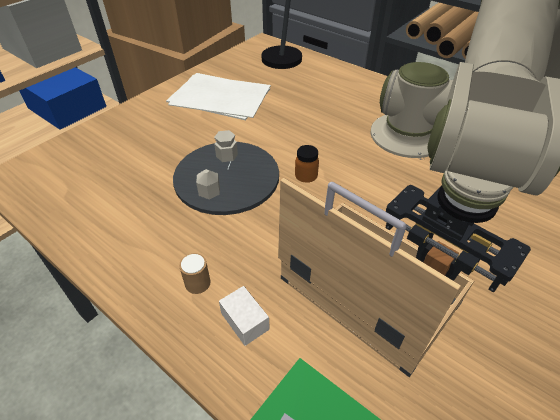

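Lower further in 1 mm steps until the force shows the floor.

>>> {"name": "play_rows", "arguments": {
  "steps": [
    [0,0.1,0,0,0,0,3],
    [0,0.2,0,0,0,0,3],
    [0,0.2,0,0,0,0,3]
  ]
}}

```text
t: 19.7
tcp_pos: [0.6096, 0.3035, 0.189]
ee_rot: [-0.707, 0.707, -0.025, 0.025]
force: [-0.1, -0.3, -5.3]
grip_width: 0.0357
```

>>> {"name": "play_rows", "arguments": {
  "steps": [
    [0,0.1,0,0,0,0,3],
    [0,0.1,0,0,0,0,3]
  ]
}}

```text
t: 19.9
tcp_pos: [0.6097, 0.3035, 0.1889]
ee_rot: [0.707, -0.707, 0.025, -0.025]
force: [-1.1, -0.4, -0.1]
grip_width: 0.0358
```

>>> {"name": "play_rows", "arguments": {
  "steps": [
    [0,0.1,0,0,0,0,3],
    [0,0.1,0,0,0,0,3]
  ]
}}

```text
t: 20.1
tcp_pos: [0.6098, 0.3035, 0.1888]
ee_rot: [0.707, -0.706, 0.024, -0.026]
force: [-2.2, 0.4, 6.7]
grip_width: 0.0359
```

>>> {"name": "play_rows", "arguments": {
  "steps": [
    [0,-0.1,0,0,0,0,4],
    [0,-0.1,0,0,0,0,5],
    [0,-0.1,0,0,0,0,6],
    [0,-0.1,0,0,0,0,6]
  ]
}}

```text
t: 20.5
tcp_pos: [0.6097, 0.3035, 0.188]
ee_rot: [0.707, -0.707, 0.025, -0.025]
force: [-0.1, 0.0, 0.6]
grip_width: 0.0596
```

>>> {"name": "play_rows", "arguments": {
  "steps": [
    [0,-2,0,0,0,0,6],
    [0,-5,0,0,0,0,6],
    [0,-8,0,0,0,0,6],
    [0,-12,0,0,0,0,6],
    [0,-16.5,0,0,0,0,6]
  ]
}}

```text
t: 21.0
tcp_pos: [0.6092, 0.3033, 0.354]
ee_rot: [-0.706, 0.707, -0.026, 0.024]
force: [0.9, 0.6, -0.1]
grip_width: 0.0597
```

```bash
python3 - <<'E'
from plan import *
st=env.state()
plan([((.645,.19,.355),-4.3),((.668,.1885,.36),-4.3)])
for n in("scene","wrist"):
    im=cams.camera(n); cv2.imwrite(f"pics/{n}13.png",im[:,:,::-1])
P=np.array([bw(.035+a,.111+b,.258) for a,b in [(.018,.018),(.018,-.018),(-.018,-.018),(-.018,.018)]])
print(proj("wrist",P,st),proj("scene",P))
E
```

```text
t 21.0 tcp [0.6092 0.3033 0.354 ] psi 85.94 tilt [-0.002 -0.    -1.   ] w 0.0597 F [ 0.9  0.6 -0.1] j [ 0.29  0.62  0.5   0.    2.02 -1.21]
-> [0.645 0.19  0.355] -4.3 shift [  4.38  -0.1  -11.05] rot [ 0.1  90.24 -0.05]
-> [0.668  0.1885 0.36  ] -4.3 shift [-0.02 -0.5   2.3 ] rot [0. 0. 0.]
[[306.4703 224.2966]
 [262.1697 224.4341]
 [261.0861 181.157 ]
 [307.1845 181.0014]] [[446.8915 267.2281]
 [425.0478 254.0903]
 [436.5149 240.719 ]
 [458.0353 253.1105]]
```

View pics/scene13.png

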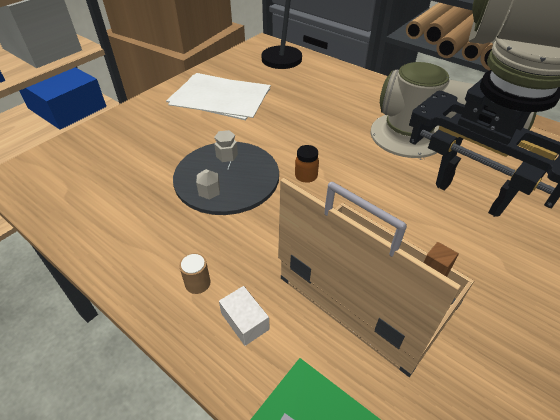

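View pics/wrist13.png

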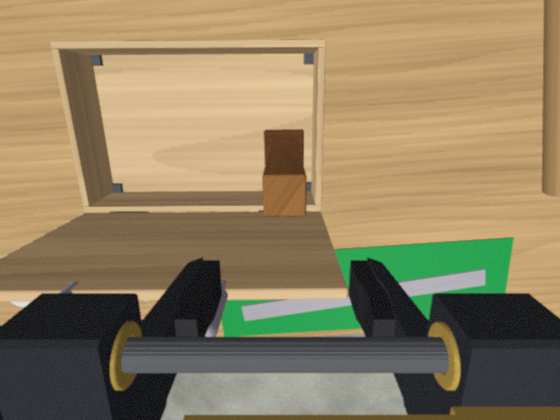

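>>> {"name": "play_rows", "arguments": {
  "steps": [
    [1,-0.3,-2.5,0,0,0,4],
    [2,-0.6,-5,0,0,0,3],
    [3,-0.6,-7.5,0,0,0,3],
    [4,-0.6,-9.5,0,0,0,3],
    [4.4,-0.6,-11.05,0,0,0,3]
  ]
}}

```text
t: 21.6
tcp_pos: [0.6463, 0.1887, 0.3581]
ee_rot: [-0.707, 0.707, -0.026, 0.025]
force: [-0.5, -0.1, 0.1]
grip_width: 0.0297
```

>>> {"name": "play_rows", "arguments": {
  "steps": [
    [0,0,0,0,8,0,3],
    [0,0,0,0,16,0,3],
    [0,0,0,0,24,0,3],
    [0,0,0,0,32,0,3],
    [0,0,0,0,40,0,3]
  ]
}}

```text
t: 22.1
tcp_pos: [0.6455, 0.1903, 0.3587]
ee_rot: [-0.655, 0.655, -0.267, 0.267]
force: [-0.2, -1.1, -0.4]
grip_width: 0.0301
```

>>> {"name": "play_rows", "arguments": {
  "steps": [
    [0,0,0,0,8,0,3],
    [0,0,0,0,16,0,3],
    [0,0,0,0,24,0,3],
    [0,0,0,0,32,0,3],
    [0,0,0,0,40,0,3]
  ]
}}

```text
t: 22.6
tcp_pos: [0.6455, 0.1903, 0.3587]
ee_rot: [-0.524, 0.524, -0.475, 0.475]
force: [0.1, -0.1, -0.0]
grip_width: 0.0301
```

>>> {"name": "play_rows", "arguments": {
  "steps": [
    [0,0,0.8,0,5,0,3],
    [0,0,1.6,0,10.2,0,3],
    [0,0,2.3,0,10.2,0,3],
    [0,0,2.3,0,10.2,0,3]
  ]
}}

```text
t: 23.0
tcp_pos: [0.669, 0.1926, 0.358]
ee_rot: [0.481, -0.482, 0.518, -0.518]
force: [-0.4, -0.2, -0.5]
grip_width: 0.0297
```

```bash
python3 - <<'E'
from plan import *
plan([((.6684,.1884,.36),-4.3),((.6684,.1884,.291),-4.3)])
st=env.state()
for n in("scene","wrist"):
    im=cams.camera(n); cv2.imwrite(f"pics/{n}14.png",im[:,:,::-1])
E
```

```text
t 23.0 tcp [0.669  0.1926 0.358 ] psi -4.23 tilt [-0.001 -0.    -1.   ] w 0.0297 F [-0.4 -0.2 -0.5] j [0.11 0.66 0.41 0.   2.08 0.18]
-> [0.6684 0.1884 0.36  ] -4.3 shift [ 0.43 -0.2  -0.02] rot [0.07 0.07 0.01]
-> [0.6684 0.1884 0.291 ] -4.3 shift [0.  6.9 0. ] rot [0. 0. 0.]
```

View pics/wrist14.png

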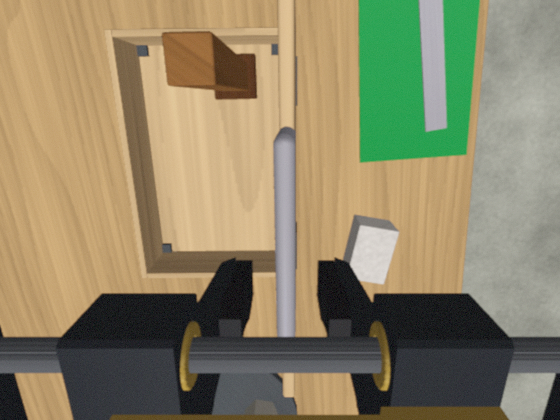

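>>> {"name": "play_rows", "arguments": {
  "steps": [
    [0.4,1.5,0,0,0,0,3],
    [0.4,3,0,0,0,0,3],
    [0.4,4.5,0,0,0,0,3],
    [0.4,6,0,0,0,0,3],
    [0.4,6.7,0,0,0,0,3]
  ]
}}

```text
t: 23.6
tcp_pos: [0.6675, 0.1885, 0.291]
ee_rot: [0.481, -0.482, 0.519, -0.518]
force: [0.6, -0.2, -0.5]
grip_width: 0.0303
```

>>> {"name": "play_rows", "arguments": {
  "steps": [
    [0,0,0,0,0,0,2],
    [0,0,0,0,0,0,0.6],
    [0,0,0,0,0,0,0.6],
    [0,0,0,0,0,0,0.6]
  ],
  "force": 15
}}

```text
t: 24.0
tcp_pos: [0.6684, 0.1886, 0.2932]
ee_rot: [-0.482, 0.481, -0.518, 0.519]
force: [-0.4, 0.2, 2.5]
grip_width: 0.0101
```

>>> {"name": "play_rows", "arguments": {
  "steps": [
    [0,0,-0.7,0,0,0,0.6],
    [0,0.05,-1.4,0,0,0,0.6],
    [0,0.12,-2.2,0,0,0,0.6],
    [0,0.22,-3,0,0,0,0.6],
    [0,0.33,-3.8,0,0,0,0.6]
  ]
}}

```text
t: 24.5
tcp_pos: [0.6297, 0.1911, 0.289]
ee_rot: [-0.481, 0.481, -0.518, 0.518]
force: [0.6, -2.0, -0.8]
grip_width: 0.0101
```

>>> {"name": "play_rows", "arguments": {
  "steps": [
    [0,0.17,-0.9,0,0,0,0.6],
    [0,0.31,-1.5,0,0,0,0.6],
    [0,0.46,-2.1,0,0,0,0.6],
    [0,0.56,-2.5,0,0,0,0.6],
    [0,0.56,-2.5,0,0,0,0.6]
  ]
}}

```text
t: 25.0
tcp_pos: [0.6049, 0.1927, 0.283]
ee_rot: [-0.481, 0.481, -0.518, 0.518]
force: [-0.5, -5.3, -1.2]
grip_width: 0.01
```

```bash
python3 - <<'E'
from plan import *
plan([])
for n in("scene","wrist"):
    im=cams.camera(n); cv2.imwrite(f"pics/{n}15.png",im[:,:,::-1])
E
```

```text
t 25.0 tcp [0.6049 0.1927 0.283 ] psi -4.28 tilt [-0.001 -0.001 -1.   ] w 0.01 F [-0.5 -5.3 -1.2] j [ 0.12  0.51  0.89 -0.    1.74  0.2 ]
```

View pics/scene15.png

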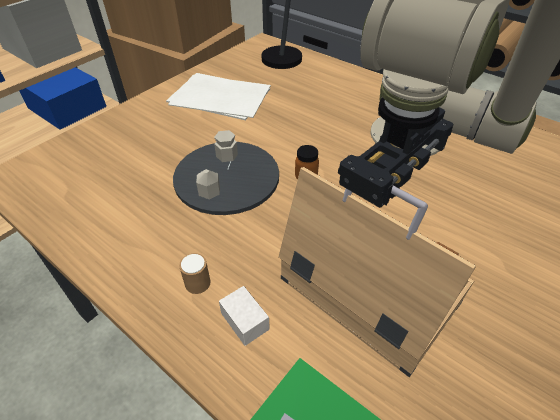

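>>> {"name": "play_rows", "arguments": {
  "steps": [
    [0,0.06,-0.25,0,0,0,0.6],
    [0,0.13,-0.5,0,0,0,0.6],
    [0,0.13,-0.5,0,0,0,0.6]
  ]
}}

```text
t: 25.4
tcp_pos: [0.6004, 0.193, 0.2815]
ee_rot: [-0.481, 0.481, -0.518, 0.518]
force: [0.9, -6.3, -2.2]
grip_width: 0.01
```

>>> {"name": "play_rows", "arguments": {
  "steps": [
    [0,0.06,-0.25,0,0,0,0.6],
    [0,0.14,-0.5,0,0,0,0.6],
    [0,0.14,-0.5,0,0,0,0.6]
  ]
}}

```text
t: 25.7
tcp_pos: [0.5954, 0.1934, 0.2799]
ee_rot: [-0.48, 0.481, -0.518, 0.518]
force: [-0.2, -5.6, -2.4]
grip_width: 0.0101
```

>>> {"name": "play_rows", "arguments": {
  "steps": [
    [0,0.07,-0.25,0,0,0,0.6],
    [0,0.15,-0.5,0,0,0,0.6],
    [0,0.15,-0.5,0,0,0,0.6]
  ]
}}

```text
t: 26.0
tcp_pos: [0.5904, 0.1938, 0.2783]
ee_rot: [-0.48, 0.481, -0.518, 0.518]
force: [0.8, -5.7, -4.0]
grip_width: 0.0096
```

```bash
python3 - <<'E'
from plan import *
plan([])
st=env.state()
for n in("scene","wrist","top"):
    im=cams.camera(n); cv2.imwrite(f"pics/{n}16.png",im[:,:,::-1])
E
```

```text
t 26.0 tcp [0.5904 0.1938 0.2783] psi -4.29 tilt [-0.001 -0.001 -1.   ] w 0.0096 F [ 0.8 -5.7 -4. ] j [ 0.13  0.48  0.95 -0.    1.71  0.2 ]
```

View pics/wrist16.png

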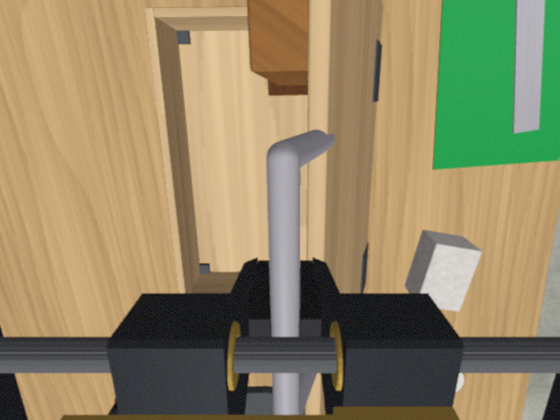

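View pics/scene16.png

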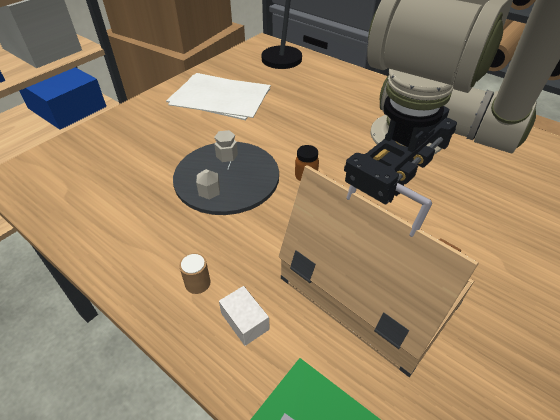

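>>> {"name": "play_rows", "arguments": {
  "steps": [
    [0,0.08,-0.25,0,0,0,0.6],
    [0,0.16,-0.5,0,0,0,0.6],
    [0,0.16,-0.5,0,0,0,0.6]
  ]
}}

```text
t: 26.45
tcp_pos: [0.5854, 0.1941, 0.2765]
ee_rot: [0.48, -0.482, 0.518, -0.518]
force: [2.4, -7.1, -5.3]
grip_width: 0.01
```

>>> {"name": "play_rows", "arguments": {
  "steps": [
    [0,0.08,-0.25,0,0,0,0.6],
    [0,0.08,-0.25,0,0,0,0.6]
  ]
}}

```text
t: 26.65
tcp_pos: [0.583, 0.1943, 0.2756]
ee_rot: [0.48, -0.482, 0.518, -0.518]
force: [2.0, -5.7, -5.2]
grip_width: 0.0097
```

```bash
python3 - <<'E'
from plan import *
plan([])
im=cams.camera("wrist"); crop(im,230,0,400,150,4,"pics/w17.png")
E
```

```text
t 26.65 tcp [0.583  0.1943 0.2756] psi -4.29 tilt [-0.001 -0.001 -1.   ] w 0.0097 F [ 2.  -5.7 -5.2] j [ 0.13  0.47  0.98 -0.    1.7   0.2 ]
```

View pics/w17.png

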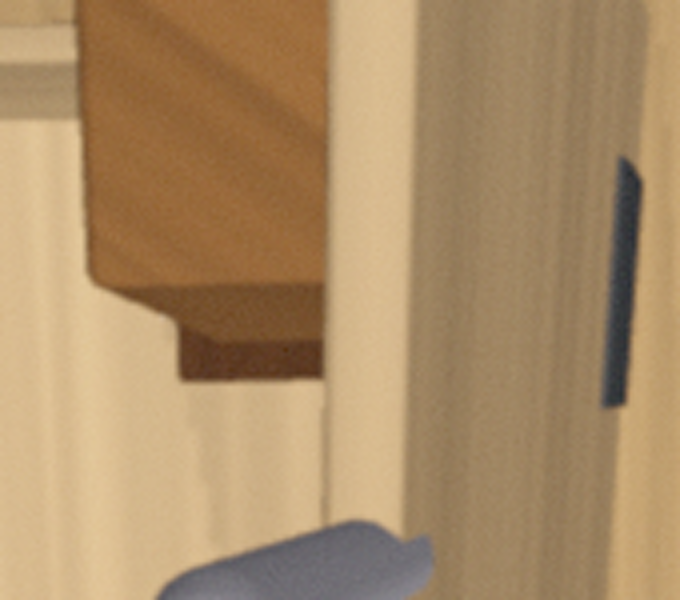

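```bash
cat >> plan.py <<'E'
def lidpt(r,y,t,th): # r from hinge, t outward thickness
    return bw(.105-r*np.cos(th)+t*np.sin(th),y,.0845+r*np.sin(th)+t*np.cos(th))
E
python3 - <<'E'
from plan import *
im=cams.camera("scene"); crop(im,280,150,480,290,4,"pics/s17.png")
for th in(1.1,1.15,1.2,1.25,1.3): print(th,((proj("scene",[lidpt(.21,-.16,.01,th),lidpt(.21,.16,.01,th),lidpt(.255,.06,.0055,th),lidpt(.255,-.06,.0055,th)])-[280,150])*4).round(0).tolist())
E
```

```text
1.1 [[130.0, 48.0], [806.0, 430.0], [617.0, 191.0], [356.0, 54.0]]
1.15 [[116.0, 51.0], [798.0, 439.0], [606.0, 197.0], [342.0, 58.0]]
1.2 [[103.0, 56.0], [789.0, 450.0], [593.0, 204.0], [327.0, 63.0]]
1.25 [[88.0, 61.0], [780.0, 461.0], [580.0, 213.0], [311.0, 69.0]]
1.3 [[73.0, 67.0], [770.0, 474.0], [565.0, 224.0], [294.0, 77.0]]
```

View pics/s17.png

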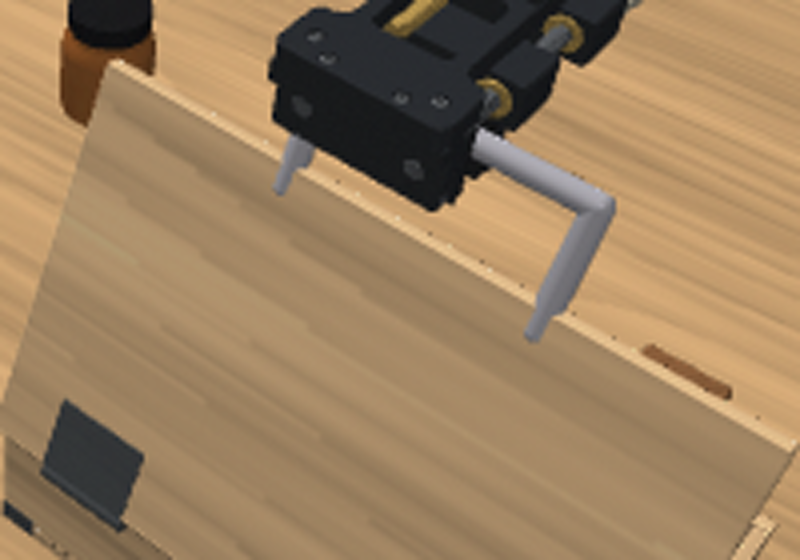

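```bash
python3 - <<'E'
from plan import *
for x in(0,.01,.02,.03,.035): print(x,((proj("scene",[bw(x-.018,.111-.018,.258),bw(x-.018,.111+.018,.258),bw(x+.018,.093,.258),bw(x+.018,.129,.258)])-[280,150])*4).round(0).tolist())
# from earlier scene13: estimate prop top corner
im=cv2.imread("pics/scene13.png"); cv2.imwrite("pics/p13.png",cv2.resize(im[230:290,410:480],None,fx=8,fy=8,interpolation=cv2.INTER_CUBIC))
for x in(.02,.03,.035): print(x,((proj("scene",[bw(x-.018,.111-.018,.258),bw(x-.018,.111+.018,.258),bw(x+.018,.093,.258),bw(x+.018,.129,.258)])-[410,230])*8).round(0).tolist())
E
```

```text
0 [[668.0, 314.0], [753.0, 361.0], [625.0, 364.0], [711.0, 414.0]]
0.01 [[656.0, 327.0], [742.0, 375.0], [612.0, 379.0], [699.0, 429.0]]
0.02 [[644.0, 341.0], [730.0, 390.0], [600.0, 394.0], [686.0, 445.0]]
0.03 [[632.0, 356.0], [718.0, 405.0], [587.0, 409.0], [674.0, 461.0]]
0.035 [[626.0, 363.0], [712.0, 412.0], [580.0, 416.0], [668.0, 469.0]]
0.02 [[249.0, 43.0], [420.0, 140.0], [159.0, 147.0], [333.0, 250.0]]
0.03 [[224.0, 71.0], [396.0, 170.0], [133.0, 177.0], [308.0, 282.0]]
0.035 [[212.0, 86.0], [384.0, 185.0], [120.0, 193.0], [295.0, 298.0]]
```

View pics/p13.png

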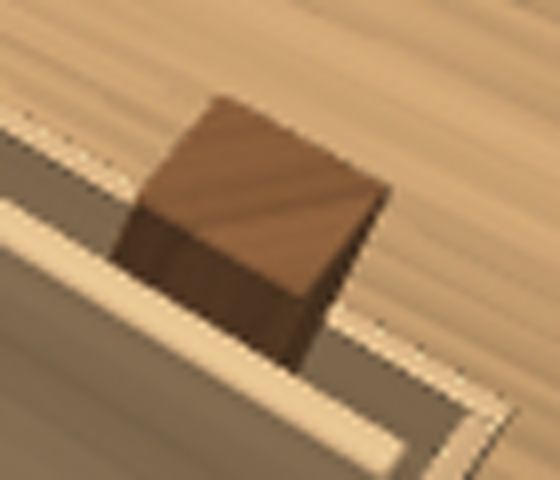

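>>> {"name": "play_rows", "arguments": {
  "steps": [
    [0,-0.12,0.35,0,0,0,0.6],
    [0,-0.25,0.7,0,0,0,0.6],
    [0,-0.37,1.05,0,0,0,0.6],
    [0,-0.47,1.38,0,0,0,0.6],
    [0,-0.6,1.9,0,0,0,0.6]
  ]
}}

```text
t: 27.25
tcp_pos: [0.6017, 0.1931, 0.2817]
ee_rot: [0.48, -0.482, 0.519, -0.518]
force: [-0.5, -4.1, -3.1]
grip_width: 0.0098
```

>>> {"name": "play_rows", "arguments": {
  "steps": [
    [0,-0.21,0.72,0,0,0,0.6],
    [0,-0.36,1.3,0,0,0,0.6],
    [0,-0.5,1.95,0,0,0,0.6],
    [0,-0.63,2.6,0,0,0,0.6],
    [0,-0.72,3.2,0,0,0,0.6]
  ]
}}

```text
t: 27.75
tcp_pos: [0.6343, 0.1911, 0.2891]
ee_rot: [0.481, -0.482, 0.519, -0.518]
force: [-0.3, -3.4, -10.8]
grip_width: 0.0098
```

>>> {"name": "play_rows", "arguments": {
  "steps": [
    [0,-0.1,0.65,0,0,0,0.6],
    [0,-0.18,1.27,0,0,0,0.6],
    [0,-0.24,1.9,0,0,0,0.6],
    [0,-0.27,2.5,0,0,0,0.6],
    [0,-0.28,3.0,0,0,0,0.6]
  ]
}}

```text
t: 28.25
tcp_pos: [0.6642, 0.1891, 0.2925]
ee_rot: [0.481, -0.481, 0.518, -0.518]
force: [-0.9, -0.4, -14.4]
grip_width: 0.0104
```

>>> {"name": "play_rows", "arguments": {
  "steps": [
    [0,0,0.2,0,0,0,0.6],
    [0,0,0.4,0,0,0,0.6],
    [0,0,0.45,0,0,0,0.6],
    [0,0,0.45,0,0,0,0.6]
  ]
}}

```text
t: 28.65
tcp_pos: [0.6682, 0.1888, 0.2927]
ee_rot: [0.481, -0.481, 0.518, -0.518]
force: [-0.1, 2.0, -12.6]
grip_width: 0.0104
```

```bash
python3 - <<'E'
from plan import *
plan([((.6684,.1884,.291),-4.3)])
im=cams.camera("scene"); crop(im,280,150,480,290,4,"pics/s18.png")
im=cams.camera("wrist"); cv2.imwrite("pics/w18.png",im[:,:,::-1])
E
```

```text
t 28.65 tcp [0.6682 0.1888 0.2927] psi -4.23 tilt [ 0.  0. -1.] w 0.0104 F [ -0.1   2.  -12.6] j [0.11 0.64 0.64 0.   1.87 0.18]
-> [0.6684 0.1884 0.291 ] -4.3 shift [0.04 0.17 0.03] rot [-0.    0.07 -0.02]
```

View pics/s18.png

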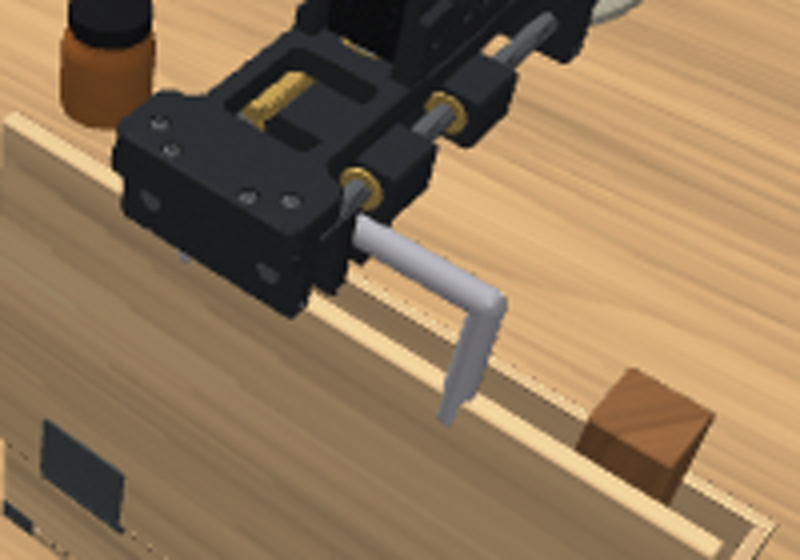

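View pics/w18.png

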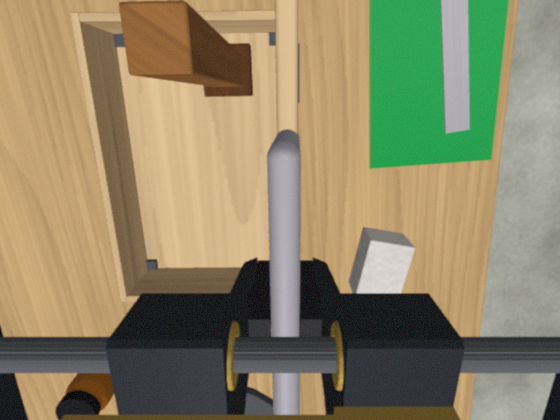

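>>> {"name": "play_rows", "arguments": {
  "steps": [
    [0,0.15,0,0,0,0,0.6],
    [0,0.15,0,0,0,0,1.5],
    [0,0.15,0,0,0,0,3],
    [0,0.15,0,0,0,0,3],
    [0,0.15,0,0,0,0,3]
  ]
}}

```text
t: 29.25
tcp_pos: [0.6684, 0.1884, 0.292]
ee_rot: [-0.482, 0.481, -0.518, 0.519]
force: [-0.2, -0.0, 0.1]
grip_width: 0.03
```

>>> {"name": "play_rows", "arguments": {
  "steps": [
    [0,-1,0,0,0,0,3],
    [0,-2.5,0,0,0,0,3],
    [0,-4,0,0,0,0,3],
    [0,-5.5,0,0,0,0,3],
    [0,-7,0,0,0,0,3]
  ]
}}

```text
t: 29.75
tcp_pos: [0.6681, 0.1885, 0.3628]
ee_rot: [-0.481, 0.481, -0.518, 0.518]
force: [0.1, -0.4, 0.1]
grip_width: 0.0304
```

>>> {"name": "play_rows", "arguments": {
  "steps": [
    [0,0,-2.3,0,-6,0,3],
    [0,0,-2.3,0,-14,0,3],
    [0,0,-2.3,0,-22,0,4],
    [0,0,-2.3,0,-30,0,5],
    [0,0,-2.3,0,-38,0,6]
  ]
}}

```text
t: 30.25
tcp_pos: [0.6453, 0.1902, 0.3622]
ee_rot: [0.625, -0.624, 0.331, -0.332]
force: [0.1, 0.8, -0.5]
grip_width: 0.0521
```

>>> {"name": "play_rows", "arguments": {
  "steps": [
    [0,0,0,0,-8,0,6],
    [0,0,0,0,-16,0,6],
    [0,0,0,0,-24,0,6],
    [0,0,0,0,-32,0,6],
    [0,0,0,0,-40,0,6]
  ]
}}

```text
t: 30.75
tcp_pos: [0.6453, 0.1902, 0.3622]
ee_rot: [0.7, -0.7, 0.098, -0.098]
force: [-0.1, -0.5, -0.1]
grip_width: 0.0599
```

>>> {"name": "play_rows", "arguments": {
  "steps": [
    [0,0,0,0,-8,0,6],
    [0,0,0,0,-12.2,0,6],
    [0,0,0,0,-12.2,0,6]
  ]
}}

```text
t: 31.05
tcp_pos: [0.6454, 0.1902, 0.362]
ee_rot: [0.707, -0.707, 0.024, -0.025]
force: [1.1, -0.7, -0.9]
grip_width: 0.0598
```

```bash
python3 - <<'E'
from plan import *
plan([((.609,.3035,.358),85.94),((.609,.3035,.188),85.94)])
E
```

```text
t 31.05 tcp [0.6454 0.1902 0.362 ] psi 85.97 tilt [ 0.001  0.    -1.   ] w 0.0598 F [ 1.1 -0.7 -0.9] j [ 0.11  0.6   0.52  0.    2.03 -1.39]
-> [0.609  0.3035 0.358 ] 85.94 shift [-4.42  0.4  11.05] rot [-0.01  0.03  0.06]
-> [0.609  0.3035 0.188 ] 85.94 shift [ 0. 17.  0.] rot [0. 0. 0.]
```

>>> {"name": "play_rows", "arguments": {
  "steps": [
    [-0.9,0,2.5,0,0,0,6],
    [-1.9,0,5,0,0,0,6],
    [-3,0,7.7,0,0,0,6],
    [-4,0,10,0,0,0,6],
    [-4.4,0,11.05,0,0,0,6]
  ]
}}

```text
t: 31.55
tcp_pos: [0.6084, 0.3054, 0.3618]
ee_rot: [0.707, -0.707, 0.025, -0.025]
force: [1.0, -0.7, -0.8]
grip_width: 0.06
```

>>> {"name": "play_rows", "arguments": {
  "steps": [
    [0,4,0,0,0,0,6],
    [0,8,0,0,0,0,6],
    [0,12,0,0,0,0,6],
    [0,15,0,0,0,0,6],
    [0,17.2,0,0,0,0,6]
  ]
}}

```text
t: 32.05
tcp_pos: [0.609, 0.3027, 0.1871]
ee_rot: [-0.706, 0.707, -0.027, 0.025]
force: [-0.1, -0.4, 0.5]
grip_width: 0.0606
```

>>> {"name": "play_rows", "arguments": {
  "steps": [
    [0,0,0,0,0,0,5],
    [0,0,0,0,0,0,4],
    [0,0,0,0,0,0,3],
    [0,0,0,0,0,0,3],
    [0,0,0,0,0,0,3]
  ],
  "force": 35
}}

```text
t: 32.55
tcp_pos: [0.61, 0.3036, 0.1911]
ee_rot: [0.707, -0.706, 0.024, -0.026]
force: [0.2, -0.9, 6.2]
grip_width: 0.0361
```

>>> {"name": "play_rows", "arguments": {
  "steps": [
    [0,-0.4,0,0,0,0,3],
    [0,-0.8,0,0,0,0,3],
    [0.5,-0.8,0,0,0,0,3],
    [1,-0.8,0,0,0,0,3],
    [1.4,-0.8,0,0,0,0,3]
  ]
}}

```text
t: 33.05
tcp_pos: [0.6237, 0.3024, 0.1965]
ee_rot: [-0.707, 0.707, -0.025, 0.025]
force: [-0.8, 0.9, -4.8]
grip_width: 0.0358
```

>>> {"name": "play_rows", "arguments": {
  "steps": [
    [0,0.2,0,0,0,0,3],
    [0,0.4,0,0,0,0,3],
    [0,0.6,0,0,0,0,3],
    [0,0.6,0,0,0,0,3]
  ]
}}

```text
t: 33.45
tcp_pos: [0.6231, 0.3026, 0.1912]
ee_rot: [0.707, -0.707, 0.025, -0.025]
force: [-0.0, 0.5, -3.5]
grip_width: 0.0353
```

```bash
python3 - <<'E'
from plan import *
plan([(np.r_[bw(.048,.111,0)[:2],.19],86)])
im=cams.camera("scene"); crop(im,280,150,480,290,4,"pics/s19.png")
im=cams.camera("wrist"); cv2.imwrite("pics/w19.png",im[:,:,::-1])
E
```

```text
t 33.45 tcp [0.6231 0.3026 0.1912] psi 85.95 tilt [ 0.  0. -1.] w 0.0353 F [-0.   0.5 -3.5] j [ 0.28  0.66  0.87 -0.    1.61 -1.22]
-> [0.6223 0.3026 0.19  ] 86 shift [-0.08  0.12 -0.01] rot [-0.   -0.05  0.01]
```

View pics/s19.png

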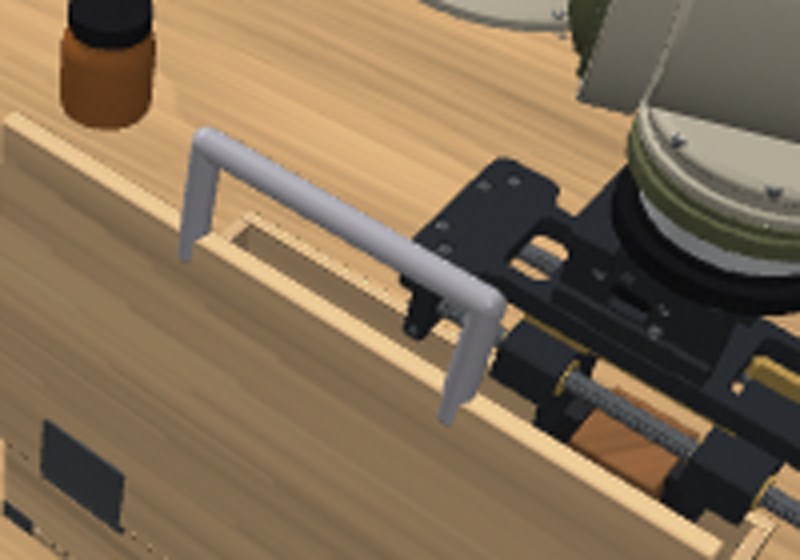

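View pics/w19.png

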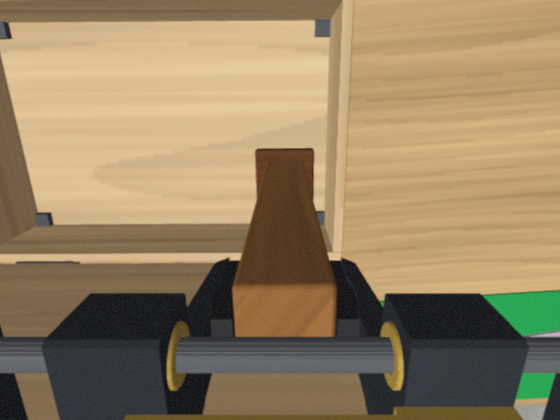

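Prop now 14 mm nearer the hinge. Settle, release, rise, and turn back to the bar.

>>> {"name": "play_rows", "arguments": {
  "steps": [
    [0,0.1,0,0,0,0,3],
    [0,0.2,0,0,0,0,3],
    [0,0.2,0,0,0,0,3]
  ]
}}

```text
t: 33.85
tcp_pos: [0.6234, 0.3026, 0.1912]
ee_rot: [0.707, -0.706, 0.024, -0.026]
force: [-2.6, -0.9, 6.3]
grip_width: 0.0361
```

>>> {"name": "play_rows", "arguments": {
  "steps": [
    [0,0,0,0,0,0,4],
    [0,0,0,0,0,0,5],
    [0,0,0,0,0,0,6],
    [0,0,0,0,0,0,6]
  ]
}}

```text
t: 34.25
tcp_pos: [0.6233, 0.3025, 0.189]
ee_rot: [-0.707, 0.707, -0.025, 0.025]
force: [0.2, 0.0, -0.3]
grip_width: 0.0596
```

>>> {"name": "play_rows", "arguments": {
  "steps": [
    [0,-2,0,0,0,0,6],
    [0,-5,0,0,0,0,6],
    [0,-8,0,0,0,0,6],
    [0,-12,0,0,0,0,6],
    [0,-16.8,0,0,0,0,6]
  ]
}}

```text
t: 34.75
tcp_pos: [0.6227, 0.3024, 0.3577]
ee_rot: [-0.706, 0.707, -0.026, 0.024]
force: [1.7, 0.2, 0.1]
grip_width: 0.06
```

>>> {"name": "play_rows", "arguments": {
  "steps": [
    [0.6,0,-2.5,0,0,0,4],
    [1.2,0,-5,0,0,0,3],
    [1.9,0,-7.5,0,0,0,3],
    [2.5,0,-9.7,0,0,0,3],
    [3,0,-11.1,0,0,0,3]
  ]
}}

```text
t: 35.25
tcp_pos: [0.6456, 0.1882, 0.3572]
ee_rot: [-0.707, 0.707, -0.025, 0.025]
force: [-0.3, 0.1, 0.7]
grip_width: 0.03
```

>>> {"name": "play_rows", "arguments": {
  "steps": [
    [0,0,0,0,8,0,3],
    [0,0,0,0,16,0,3],
    [0,0,0,0,24,0,3],
    [0,0,0,0,32,0,3],
    [0,0,0,0,40,0,3]
  ]
}}

```text
t: 35.75
tcp_pos: [0.6454, 0.19, 0.357]
ee_rot: [0.655, -0.655, 0.267, -0.267]
force: [-0.5, -0.0, -1.0]
grip_width: 0.0298
```

>>> {"name": "play_rows", "arguments": {
  "steps": [
    [0,0,0,0,8,0,3],
    [0,0,0,0,16,0,3],
    [0,0,0,0,24,0,3],
    [0,0,0,0,32,0,3],
    [0,0,0,0,40,0,3]
  ]
}}

```text
t: 36.25
tcp_pos: [0.6454, 0.19, 0.3571]
ee_rot: [0.524, -0.524, 0.475, -0.475]
force: [-1.0, -0.4, 0.2]
grip_width: 0.0302
```

>>> {"name": "play_rows", "arguments": {
  "steps": [
    [0,0,0,0,8,0,3],
    [0,0,0,0,10.2,0,3],
    [0,0,0,0,10.2,0,3]
  ]
}}

```text
t: 36.55
tcp_pos: [0.6454, 0.19, 0.357]
ee_rot: [0.481, -0.481, 0.518, -0.518]
force: [0.1, 0.2, -0.3]
grip_width: 0.0302
```

```bash
python3 - <<'E'
from plan import *
plan([((.6684,.1884,.36),-4.3),((.6684,.1884,.291),-4.3)])
im=cams.camera("scene"); crop(im,280,150,480,290,4,"pics/s20.png")
im=cams.camera("wrist"); cv2.imwrite("pics/w20.png",im[:,:,::-1])
E
```

```text
t 36.55 tcp [0.6454 0.19   0.357 ] psi -4.24 tilt [-0.  0. -1.] w 0.0302 F [ 0.1  0.2 -0.3] j [0.11 0.6  0.53 0.   2.01 0.18]
-> [0.6684 0.1884 0.36  ] -4.3 shift [-0.01 -0.3   2.31] rot [ 0.01  0.06 -0.  ]
-> [0.6684 0.1884 0.291 ] -4.3 shift [0.  6.9 0. ] rot [0. 0. 0.]
```

View pics/w20.png

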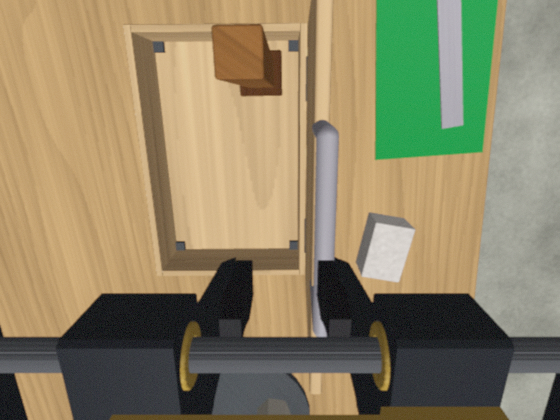

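View pics/s20.png

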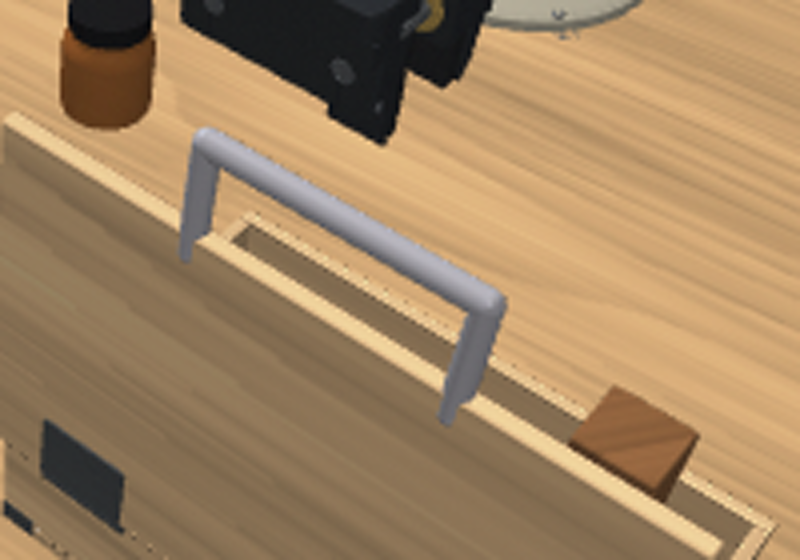

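>>> {"name": "play_rows", "arguments": {
  "steps": [
    [0,-0.2,1,0,0,0,3],
    [0,-0.2,2.3,0,0,0,3],
    [0,2,2.3,0,0,0,3],
    [0,4.5,2.3,0,0,0,3],
    [0,6.6,2.3,0,0,0,3]
  ]
}}

```text
t: 37.15
tcp_pos: [0.6681, 0.1881, 0.2897]
ee_rot: [0.481, -0.482, 0.518, -0.518]
force: [0.5, -0.1, 0.6]
grip_width: 0.0302
```

>>> {"name": "play_rows", "arguments": {
  "steps": [
    [0,0,0,0,0,0,2],
    [0,0,0,0,0,0,0.6],
    [0,0,0,0,0,0,0.6],
    [0,0,0,0,0,0,0.6]
  ],
  "force": 15
}}

```text
t: 37.55
tcp_pos: [0.6686, 0.1881, 0.2928]
ee_rot: [-0.482, 0.48, -0.518, 0.519]
force: [0.0, 0.8, 2.8]
grip_width: 0.0102
```

>>> {"name": "play_rows", "arguments": {
  "steps": [
    [0,0,-0.7,0,0,0,0.6],
    [0,0.05,-1.4,0,0,0,0.6],
    [0,0.12,-2.2,0,0,0,0.6],
    [0,0.22,-3,0,0,0,0.6],
    [0,0.33,-3.8,0,0,0,0.6]
  ]
}}

```text
t: 38.05
tcp_pos: [0.6297, 0.1906, 0.2885]
ee_rot: [-0.481, 0.481, -0.518, 0.519]
force: [0.5, -1.0, 1.2]
grip_width: 0.0098
```

>>> {"name": "play_rows", "arguments": {
  "steps": [
    [0,0.06,-0.3,0,0,0,0.6],
    [0,0.11,-0.6,0,0,0,0.6],
    [0,0.11,-0.6,0,0,0,0.6]
  ]
}}

```text
t: 38.35
tcp_pos: [0.6241, 0.191, 0.2873]
ee_rot: [-0.481, 0.481, -0.518, 0.518]
force: [-0.7, -2.0, 5.3]
grip_width: 0.0098
```

>>> {"name": "play_rows", "arguments": {
  "steps": [
    [0,0.04,-0.2,0,0,0,0.6],
    [0,0.04,-0.2,0,0,0,0.6]
  ]
}}

```text
t: 38.55
tcp_pos: [0.6225, 0.1912, 0.2869]
ee_rot: [-0.481, 0.481, -0.518, 0.519]
force: [-0.8, -3.2, 5.1]
grip_width: 0.0101
```

```bash
python3 - <<'E'
from plan import *
plan([])
im=cams.camera("scene"); crop(im,280,150,480,290,4,"pics/s21.png")
th=1.35
for th in(1.3,1.35,1.4): print(th,((proj("scene",[lidpt(.21,-.16,.01,th),lidpt(.21,.16,.01,th),lidpt(.255,.06,.0055,th)])-[280,150])*4).round(0).tolist())
for x in(.04,.045,.05): print(x,((proj("scene",[bw(x-.018,.111-.018,.258),bw(x-.018,.111+.018,.258),bw(x+.018,.093,.258),bw(x+.018,.129,.258)])-[280,150])*4).round(0).tolist())
E
```

```text
t 38.55 tcp [0.6225 0.1912 0.2869] psi -4.27 tilt [ 0.001 -0.    -1.   ] w 0.0101 F [-0.8 -3.2  5.1] j [ 0.12  0.54  0.83 -0.    1.78  0.19]
1.3 [[73.0, 67.0], [770.0, 474.0], [565.0, 224.0]]
1.35 [[58.0, 75.0], [758.0, 489.0], [550.0, 237.0]]
1.4 [[42.0, 84.0], [746.0, 505.0], [533.0, 252.0]]
0.04 [[620.0, 370.0], [706.0, 420.0], [574.0, 424.0], [661.0, 477.0]]
0.045 [[614.0, 377.0], [700.0, 428.0], [567.0, 432.0], [655.0, 485.0]]
0.05 [[607.0, 385.0], [694.0, 436.0], [560.0, 440.0], [648.0, 493.0]]
```

View pics/s21.png

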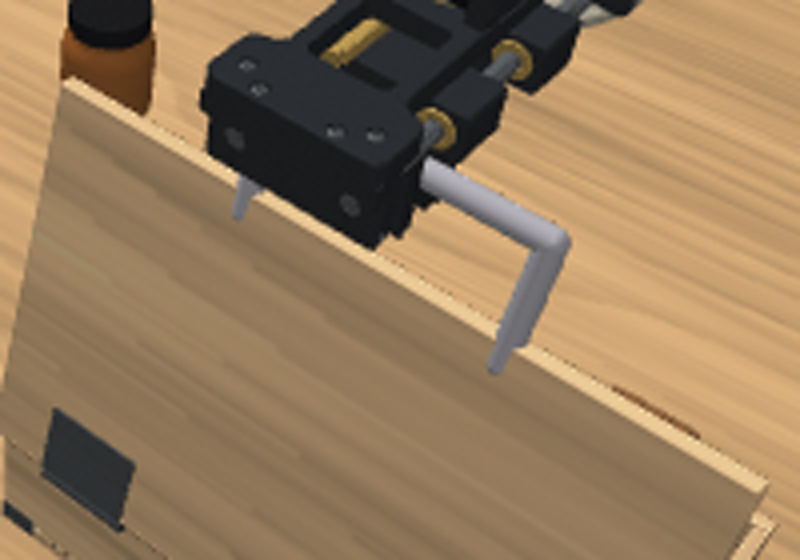

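>>> {"name": "play_rows", "arguments": {
  "steps": [
    [0,0.04,-0.2,0,0,0,0.6],
    [0,0.04,-0.2,0,0,0,0.6]
  ]
}}

```text
t: 38.8
tcp_pos: [0.6205, 0.1913, 0.2865]
ee_rot: [-0.481, 0.481, -0.518, 0.519]
force: [-1.9, -3.4, 5.3]
grip_width: 0.0099
```

```bash
python3 - <<'E'
from plan import *
plan([])
im=cams.camera("scene"); crop(im,380,210,480,290,8,"pics/s22.png")
E
```

```text
t 38.8 tcp [0.6205 0.1913 0.2865] psi -4.27 tilt [ 0.001 -0.    -1.   ] w 0.0099 F [-1.9 -3.4  5.3] j [ 0.12  0.54  0.83 -0.    1.77  0.19]
```

View pics/s22.png

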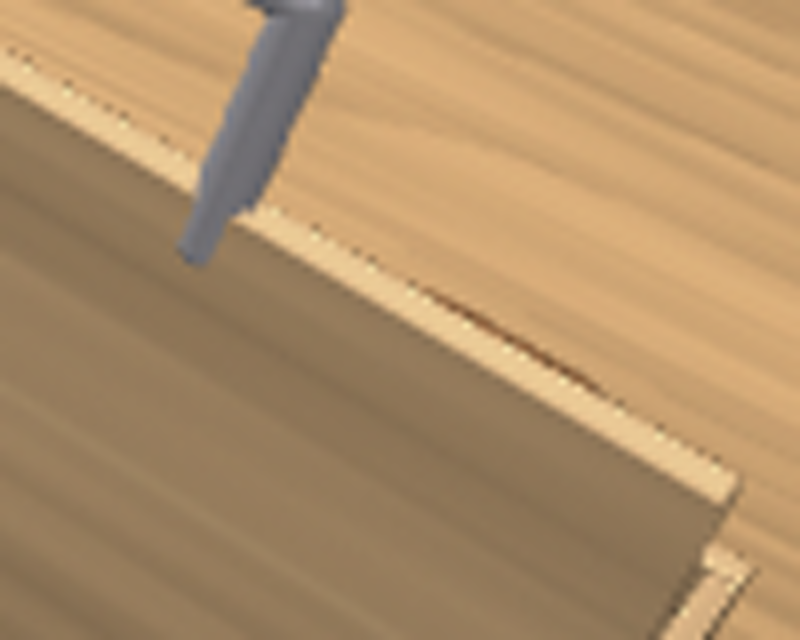

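>>> {"name": "play_rows", "arguments": {
  "steps": [
    [0,0.05,-0.2,0,0,0,0.6],
    [0,0.05,-0.2,0,0,0,0.6],
    [0,0.05,-0.2,0,0,0,0.6]
  ]
}}

```text
t: 39.15
tcp_pos: [0.6185, 0.1914, 0.286]
ee_rot: [-0.481, 0.481, -0.518, 0.519]
force: [-1.9, -4.1, 5.6]
grip_width: 0.0096
```

>>> {"name": "play_rows", "arguments": {
  "steps": [
    [0,0.05,-0.2,0,0,0,0.6],
    [0,0.05,-0.2,0,0,0,0.6],
    [0,0.05,-0.2,0,0,0,0.6]
  ]
}}

```text
t: 39.45
tcp_pos: [0.6166, 0.1915, 0.2855]
ee_rot: [-0.481, 0.481, -0.518, 0.519]
force: [-1.2, -3.4, 6.3]
grip_width: 0.0096
```

```bash
python3 - <<'E'
from plan import *
plan([])
im=cams.camera("scene"); crop(im,380,210,480,290,8,"pics/s23.png")
for th in(1.3,1.32,1.34): print(th,((proj("scene",[lidpt(.21,.16,.01,th)])-[380,210])*8).round(0).tolist())
E
```

```text
t 39.45 tcp [0.6166 0.1915 0.2855] psi -4.28 tilt [ 0.001 -0.    -1.   ] w 0.0096 F [-1.2 -3.4  6.3] j [ 0.12  0.53  0.85 -0.    1.76  0.19]
1.3 [[739.0, 469.0]]
1.32 [[731.0, 480.0]]
1.34 [[722.0, 492.0]]
```

View pics/s23.png

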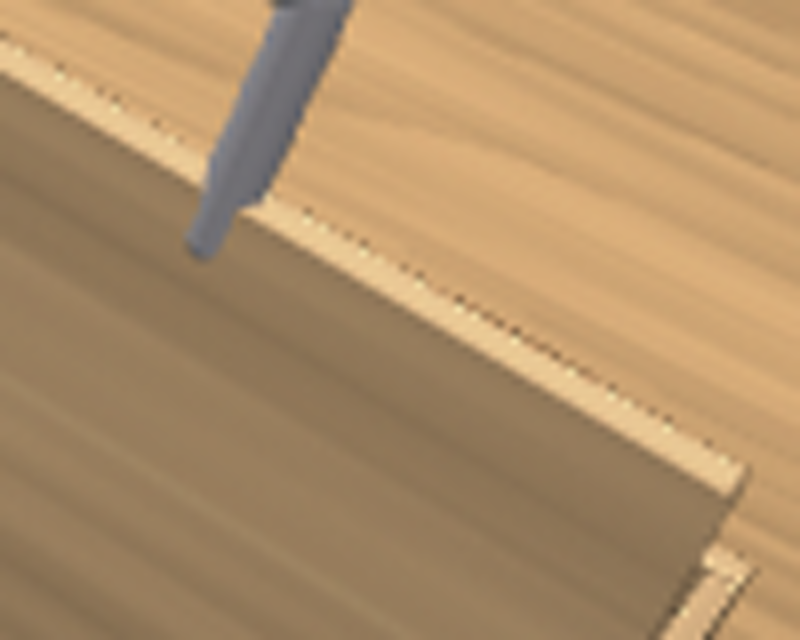

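>>> {"name": "play_rows", "arguments": {
  "steps": [
    [0,0.05,-0.2,0,0,0,0.6],
    [0,0.05,-0.2,0,0,0,0.6],
    [0,0.05,-0.2,0,0,0,0.6]
  ]
}}

```text
t: 39.8
tcp_pos: [0.6146, 0.1916, 0.285]
ee_rot: [-0.481, 0.481, -0.518, 0.519]
force: [-1.6, -3.6, 6.4]
grip_width: 0.0098
```

>>> {"name": "play_rows", "arguments": {
  "steps": [
    [0,0.05,-0.2,0,0,0,0.6],
    [0,0.05,-0.2,0,0,0,0.6],
    [0,0.05,-0.2,0,0,0,0.6]
  ]
}}

```text
t: 40.1
tcp_pos: [0.6126, 0.1918, 0.2845]
ee_rot: [-0.481, 0.481, -0.518, 0.519]
force: [-1.9, -3.5, 5.5]
grip_width: 0.0101
```

```bash
python3 - <<'E'
from plan import *
plan([])
im=cams.camera("scene"); crop(im,380,210,480,290,8,"pics/s24.png")
im=cams.camera("wrist"); cv2.imwrite("pics/w24.png",im[:,:,::-1])
E
```

```text
t 40.1 tcp [0.6126 0.1918 0.2845] psi -4.28 tilt [ 0.001 -0.    -1.   ] w 0.0101 F [-1.9 -3.5  5.5] j [ 0.12  0.52  0.86 -0.    1.76  0.19]
```

View pics/s24.png

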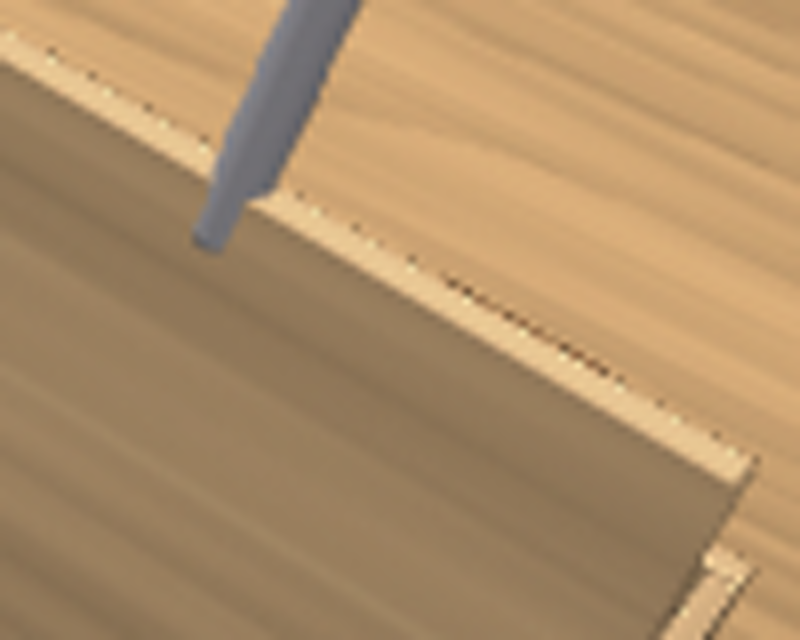

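View pics/w24.png

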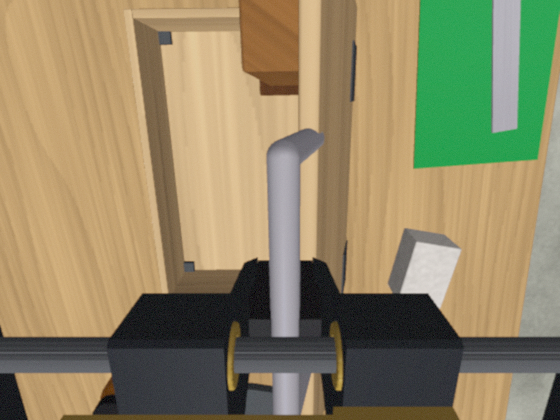

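>>> {"name": "play_rows", "arguments": {
  "steps": [
    [0,-0.04,0.15,0,0,0,0.6],
    [0,-0.08,0.3,0,0,0,0.6],
    [0,-0.08,0.3,0,0,0,0.6],
    [0,-0.08,0.3,0,0,0,0.6]
  ]
}}

```text
t: 40.6
tcp_pos: [0.6157, 0.1916, 0.2852]
ee_rot: [-0.481, 0.481, -0.518, 0.519]
force: [-1.9, -3.7, 4.6]
grip_width: 0.0097
```

```bash
python3 - <<'E'
from plan import *
plan([])
im=cams.camera("scene"); crop(im,380,210,480,290,8,"pics/s25.png")
E
```

```text
t 40.6 tcp [0.6157 0.1916 0.2852] psi -4.28 tilt [ 0.001 -0.    -1.   ] w 0.0097 F [-1.9 -3.7  4.6] j [ 0.12  0.53  0.85 -0.    1.76  0.19]
```

View pics/s25.png

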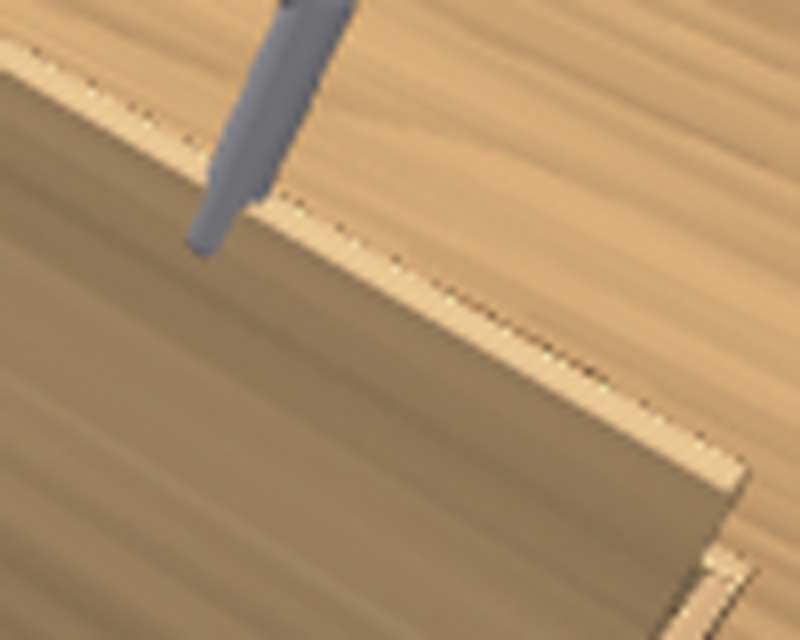

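>>> {"name": "play_rows", "arguments": {
  "steps": [
    [0,0,0,0,0,0,1.3],
    [0,0,0,0,0,0,1.6],
    [0,0,0,0,0,0,2.0],
    [0,0,0,0,0,0,2.0],
    [0,0,0,0,0,0,2.0]
  ]
}}

```text
t: 41.15
tcp_pos: [0.6154, 0.1921, 0.2846]
ee_rot: [0.481, -0.481, 0.518, -0.518]
force: [-0.2, 0.0, 0.5]
grip_width: 0.02
```

```bash
python3 - <<'E'
from plan import *
plan([])
im=cams.camera("wrist"); crop(im,200,100,380,400,2,"pics/w26.png")
im=cams.camera("scene"); crop(im,380,210,480,290,6,"pics/s26.png")
E
```

```text
t 41.15 tcp [0.6154 0.1921 0.2846] psi -4.25 tilt [-0.  0. -1.] w 0.02 F [-0.2  0.   0.5] j [0.12 0.53 0.85 0.   1.76 0.19]
```

View pics/w26.png

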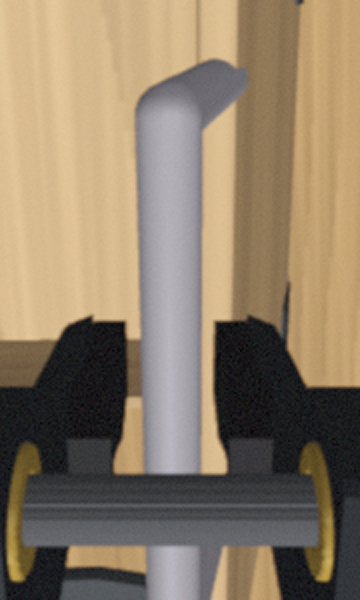

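View pics/s26.png

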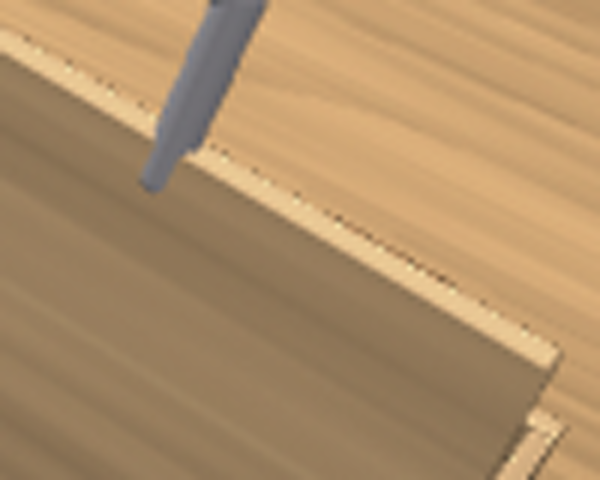

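>>> {"name": "play_rows", "arguments": {
  "steps": [
    [0,0,0,0,0,0,2.6],
    [0,0,0,0,0,0,3],
    [0,0,0,0,0,0,3]
  ]
}}

```text
t: 41.55
tcp_pos: [0.6154, 0.1919, 0.2847]
ee_rot: [0.481, -0.481, 0.518, -0.518]
force: [0.4, -0.5, 0.2]
grip_width: 0.0297
```

>>> {"name": "play_rows", "arguments": {
  "steps": [
    [0,-1,0,0,0,0,3],
    [0,-2.5,0,0,0,0,3],
    [0,-4,0,0,0,0,3],
    [0,-6,0,0,0,0,3],
    [0,-8,0,0,0,0,3]
  ]
}}

```text
t: 42.05
tcp_pos: [0.6152, 0.1919, 0.3663]
ee_rot: [-0.481, 0.481, -0.518, 0.518]
force: [-0.2, 0.5, 0.9]
grip_width: 0.0299
```

```bash
python3 - <<'E'
from plan import *
plan([])
np.save("pics/wst.npy",0)
for n in ("wrist","scene","top"):
    im=cams.camera(n); np.save(f"pics/{n}.npy",im); cv2.imwrite(f"pics/{n}27.png",im[:,:,::-1])
im=np.load("pics/top.npy"); crop(im,310,150,470,310,5,"pics/tt27.png")
for n in ("top","scene"):
  for nm in ["model_a_mid","model_b_mid","model_c_mid","model_d_mid","turntable"]:
    r=spotter.outline_of(n,nm); print(n,nm,[(round(d["confidence"],2),np.round(np.argwhere(d["region"]).mean(0)[::-1],1)) for d in r])
E
```

```text
t 42.05 tcp [0.6152 0.1919 0.3663] psi -4.25 tilt [ 0.001  0.    -1.   ] w 0.0299 F [-0.2  0.5  0.9] j [0.12 0.53 0.63 0.   1.99 0.19]
top model_a_mid [(0.87, array([377.2, 187.5]))]
top model_b_mid []
top model_c_mid [(0.51, array([288.8, 115.9]))]
top model_d_mid []
top turntable [(0.74, array([385.2, 228.4])), (0.6, array([147.4, 169.2]))]
scene model_a_mid [(0.61, array([207.7, 183.8]))]
scene model_b_mid []
scene model_c_mid [(0.57, array([370.7, 260. ]))]
scene model_d_mid [(0.71, array([225.4, 145.8])), (0.25, array([243.8, 314.6]))]
scene turntable [(0.62, array([227.6, 179.2]))]
```

View pics/scene27.png

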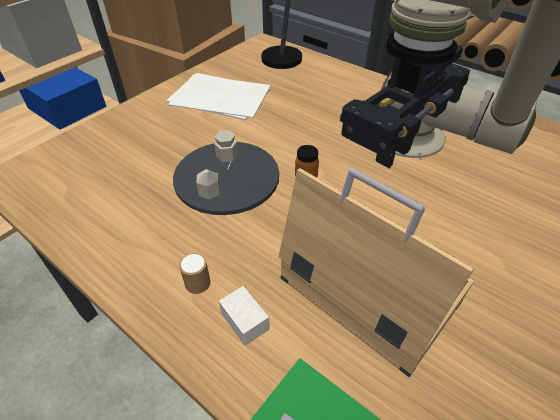

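View pics/tt27.png

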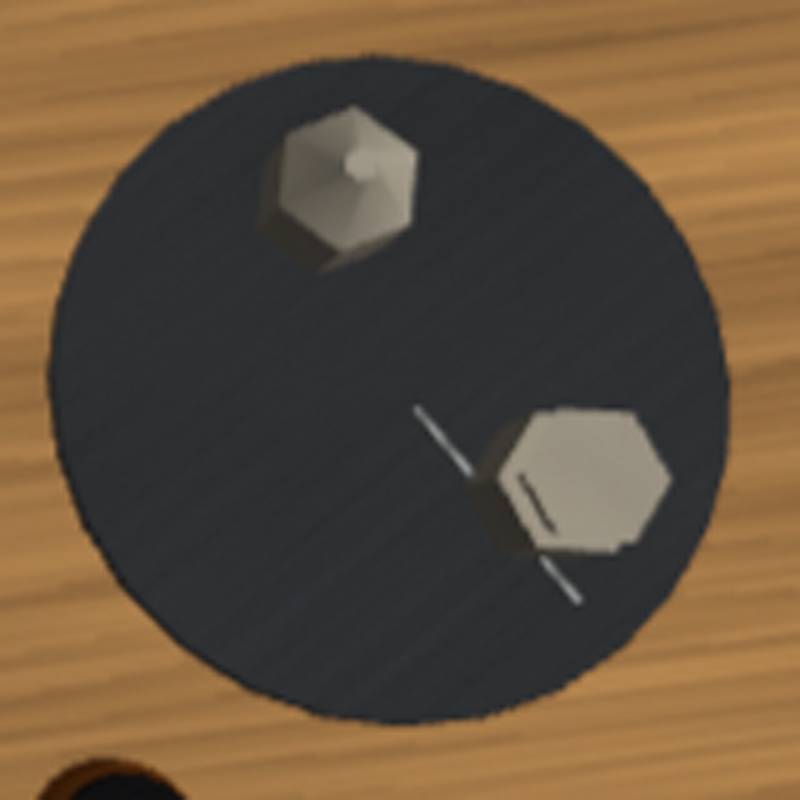

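View pics/wrist27.png

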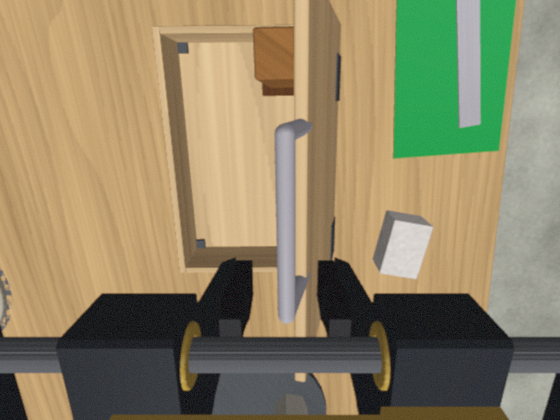

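```bash
cat >> fit.py <<'E'
def hexfit(n,uv,z,rad=.030,free=False,st=None):
    W=unproj(n,uv,z,st)[:,:2]
    def f(p):
        d=W-p[:2]; a=np.arctan2(d[:,1],d[:,0]); r=np.hypot(*d.T); R_=p[3] if free else rad
        ph=(a-p[2])%(np.pi/3)-np.pi/6
        return np.r_[r-R_, R_*ph]
    best=min((least_squares(f,[*W.mean(0),y,rad]) for y in np.radians([0,15,30,45])),key=lambda o:o.cost)
    x=best.x; return x[:2],"psi opts",[round((np.degrees(x[2])%60)+60*k,1) for k in(-1,0,1)],x[3],"rms mm",np.sqrt(best.cost*2/len(W))*1e3
E
python3 - <<'E'
from fit import *
from plan import plan
V=lambda X:px(X,(310,150),5)
print("A",hexfit("top",V([(352,106),(418,152),(411,222),(346,254),(282,208),(288,146)]),.089))
print("D",hexfit("top",V([(536,408),(633,411),(671,480),(632,545),(540,550),(497,478)]),.111,free=True))
print("A tip",unproj("top",V([(360,165)]),.111))
# disc ellipse centre: extremes
print("disc",unproj("top",V([(50,375),(730,390)]),.045).mean(0),unproj("top",V([(375,57),(410,723)]),.045).mean(0))
E
```

```text
A (array([ 0.5906, -0.2589]), 'psi opts', [np.float64(-43.0), np.float64(17.0), np.float64(77.0)], np.float64(0.03), 'rms mm', np.float64(1.591592530096961))
D (array([ 0.4608, -0.3186]), 'psi opts', [np.float64(-9.4), np.float64(50.6), np.float64(110.6)], np.float64(0.031615332346334304), 'rms mm', np.float64(2.3460499432710344))
A tip [[ 0.5915 -0.2577  0.111 ]]
disc [ 0.5143 -0.2723  0.045 ] [ 0.5155 -0.2735  0.045 ]
```

>>> {"name": "play_rows", "arguments": {
  "steps": [
    [3,0,0,0,0,0,5],
    [6.5,0,0,0,0,0,7],
    [10.5,0,0,0,0,0,8.8],
    [14.5,0,0,0,0,0,8.8],
    [18.5,0,0,0,0,0,8.8]
  ]
}}

```text
t: 43.2
tcp_pos: [0.6012, 0.006, 0.3648]
ee_rot: [-0.481, 0.481, -0.518, 0.518]
force: [0.6, 0.6, -0.7]
grip_width: 0.0679
```

>>> {"name": "play_rows", "arguments": {
  "steps": [
    [4,1,0.2,0,0,0,8.8],
    [8,2,0.4,0,0,0,8.8],
    [12,3,0.6,0,0,0,8.8],
    [16,4,0.8,0,0,0,8.8],
    [20,5,0.9,0,0,0,8.8]
  ]
}}

```text
t: 43.7
tcp_pos: [0.5955, -0.1943, 0.3144]
ee_rot: [-0.481, 0.481, -0.518, 0.518]
force: [0.4, -0.7, 0.2]
grip_width: 0.0881
```

>>> {"name": "play_rows", "arguments": {
  "steps": [
    [2.5,1,0,0,-8,0,8.8],
    [5,2,0,0,-16,0,8.8],
    [6.6,3,0,0,-24,0,8.8],
    [6.6,4,0,0,-32,0,8.8],
    [6.6,5,0,0,-40,0,8.8]
  ]
}}

```text
t: 44.2
tcp_pos: [0.5907, -0.2592, 0.264]
ee_rot: [0.63, -0.63, 0.321, -0.321]
force: [0.4, 0.7, 0.9]
grip_width: 0.088
```

>>> {"name": "play_rows", "arguments": {
  "steps": [
    [0,1,0,0,-8,0,8.8],
    [0,2,0,0,-16,0,8.8],
    [0,3,0,0,-24,0,8.8],
    [0,3.5,0,0,-32,0,8.8],
    [0,4,0,0,-41,0,8.8]
  ]
}}

```text
t: 44.7
tcp_pos: [0.5908, -0.2584, 0.2243]
ee_rot: [0.702, -0.702, 0.082, -0.082]
force: [-0.4, -0.6, -0.7]
grip_width: 0.088
```

>>> {"name": "play_rows", "arguments": {
  "steps": [
    [0,0,0,0,0,0,8.8],
    [0,0,0,0,0,0,8.8]
  ]
}}

```text
t: 44.9
tcp_pos: [0.5909, -0.2585, 0.2249]
ee_rot: [-0.702, 0.702, -0.086, 0.086]
force: [-0.7, -0.1, -0.0]
grip_width: 0.0884
```

```bash
python3 - <<'E'
from plan import *
plan([((.591,-.2585,.15),77)])
st=env.state(); import pickle; pickle.dump(st,open("pics/st28.pkl","wb"))
im=cams.camera("wrist"); np.save("pics/w28.npy",im); cv2.imwrite("pics/w28.png",im[:,:,::-1])
print(proj("wrist",[(.5906,-.2589,.089),(.591,-.2585,.111),(.4608,-.3186,.111)],st))
E
```

```text
t 44.9 tcp [ 0.5909 -0.2585  0.2249] psi 76.11 tilt [ 0. -0. -1.] w 0.0884 F [-0.7 -0.1 -0. ] j [-0.6   0.55  0.98  0.    1.61 -1.92]
-> [ 0.591  -0.2585  0.15  ] 77 shift [0.01 7.49 0.  ] rot [ 0.   -0.89  0.  ]
[[283.5086 189.9997]
 [283.9909 196.9602]
 [163.536   52.8158]]
```

View pics/w28.png

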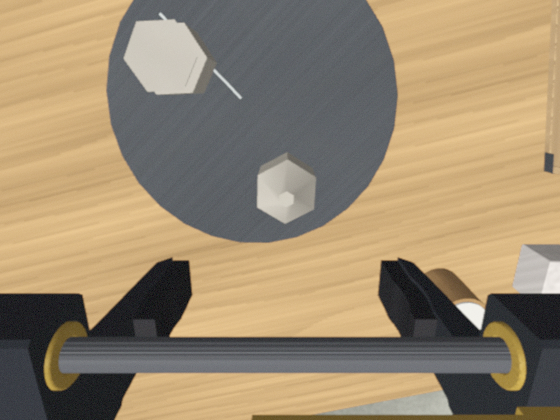

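>>> {"name": "play_rows", "arguments": {
  "steps": [
    [0,4,0.2,0,-0.6,0,8.8],
    [0,8,0.2,0,-0.6,0,8.8],
    [0,12,0.2,0,-0.6,0,8.8],
    [0,15.5,0.2,0,-0.6,0,8.8],
    [0,18.8,0.2,0,-0.6,0,8.8]
  ]
}}

```text
t: 45.45
tcp_pos: [0.5913, -0.2565, 0.0355]
ee_rot: [-0.702, 0.702, -0.081, 0.082]
force: [1.7, -0.2, -0.0]
grip_width: 0.0881
```

>>> {"name": "play_rows", "arguments": {
  "steps": [
    [0,0,0,0,0,0,7.5],
    [0,0,0,0,0,0,6.5],
    [0,0,0,0,0,0,5.8],
    [0,0,0,0,0,0,5.2],
    [0,0,0,0,0,0,4.6]
  ],
  "force": 15
}}

```text
t: 45.95
tcp_pos: [0.5919, -0.2569, 0.0383]
ee_rot: [-0.702, 0.703, -0.08, 0.081]
force: [-0.5, 0.6, 5.3]
grip_width: 0.0525
```

>>> {"name": "play_rows", "arguments": {
  "steps": [
    [0,0,0,0,0,0,4.4],
    [0,0,0,0,0,0,4.4]
  ],
  "force": 20
}}

```text
t: 46.15
tcp_pos: [0.5919, -0.2569, 0.0383]
ee_rot: [-0.702, 0.703, -0.08, 0.081]
force: [-1.1, 1.2, 6.6]
grip_width: 0.0524
```

```bash
python3 - <<'E'
from plan import *
plan([])
im=cams.camera("wrist"); cv2.imwrite("pics/w29.png",im[:,:,::-1])
im=cams.camera("scene"); crop(im,150,80,350,230,4,"pics/s29.png")
E
```

```text
t 46.15 tcp [ 0.5919 -0.2569  0.0383] psi 76.93 tilt [ 0.002 -0.001 -1.   ] w 0.0524 F [-1.1  1.2  6.6] j [-0.59  0.7   1.25 -0.    1.19 -1.94]
```

View pics/s29.png

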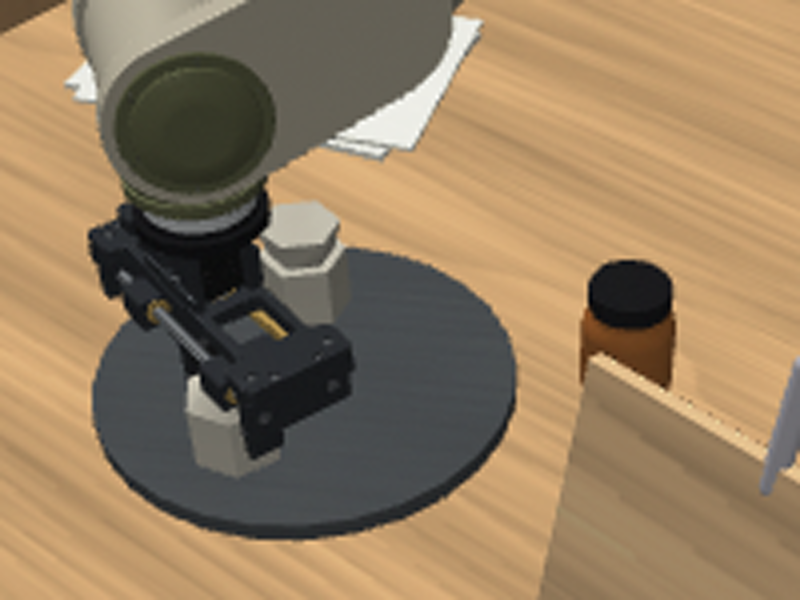

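>>> {"name": "play_rows", "arguments": {
  "steps": [
    [0,-0.5,0,0,0,0,4.4],
    [0,-1.5,0,0,0,0,4.4],
    [0,-4,0,0,0,0,4.4],
    [0,-8,0,0,0,0,4.4],
    [0,-12,0,0,0,0,4.4]
  ]
}}

```text
t: 46.75
tcp_pos: [0.591, -0.2563, 0.1584]
ee_rot: [0.703, -0.702, 0.081, -0.08]
force: [0.8, -0.5, -0.2]
grip_width: 0.0524
```

>>> {"name": "play_rows", "arguments": {
  "steps": [
    [-1.5,-1,2,0,0,0,4.4],
    [-4,-1.5,5.5,0,0,0,4.4],
    [-7,-1.5,9.5,0,0,0,4.4],
    [-10,-1.5,13.5,0,0,0,4.4],
    [-13.6,-1.5,18.1,0,0,0,4.4]
  ]
}}

```text
t: 47.25
tcp_pos: [0.5022, -0.0555, 0.1724]
ee_rot: [-0.702, 0.703, -0.08, 0.081]
force: [0.3, 0.9, -0.7]
grip_width: 0.0521
```

>>> {"name": "play_rows", "arguments": {
  "steps": [
    [-0.4,0,3,0,-2,0,4.4],
    [-0.9,0,7,0,-4,0,4.4],
    [-1.5,0,11,0,-6,0,4.4],
    [-2.1,0,15.5,0,-8,0,4.4],
    [-2.6,0,19.3,0,-9,0,4.4]
  ]
}}

```text
t: 47.75
tcp_pos: [0.5214, 0.1389, 0.1726]
ee_rot: [0.707, -0.707, 0.024, -0.025]
force: [0.3, 0.8, -1.6]
grip_width: 0.0525
```

>>> {"name": "play_rows", "arguments": {
  "steps": [
    [0,0,0,0,0,0,4.4],
    [0,0,0,0,0,0,4.4]
  ]
}}

```text
t: 47.95
tcp_pos: [0.5214, 0.1372, 0.1721]
ee_rot: [-0.707, 0.707, -0.024, 0.025]
force: [0.2, -0.6, -2.1]
grip_width: 0.0519
```

```bash
python3 - <<'E'
from plan import *
plan([(np.r_[bw(-.045,-.055,0)[:2],.1],86),(np.r_[bw(-.045,-.055,0)[:2],.003],86)])
for n in("scene","top","wrist"):
    im=cams.camera(n); cv2.imwrite(f"pics/{n}30.png",im[:,:,::-1])
E
```

```text
t 47.95 tcp [0.5214 0.1372 0.1721] psi 86.02 tilt [ 0. -0. -1.] w 0.0519 F [ 0.2 -0.6 -2.1] j [ 0.04  0.4   1.4  -0.    1.35 -1.46]
-> [0.518  0.1434 0.1   ] 86 shift [-0.39  7.21  0.6 ] rot [0.01 0.02 0.01]
-> [0.518  0.1434 0.003 ] 86 shift [0.  9.7 0. ] rot [0. 0. 0.]
```

View pics/scene30.png

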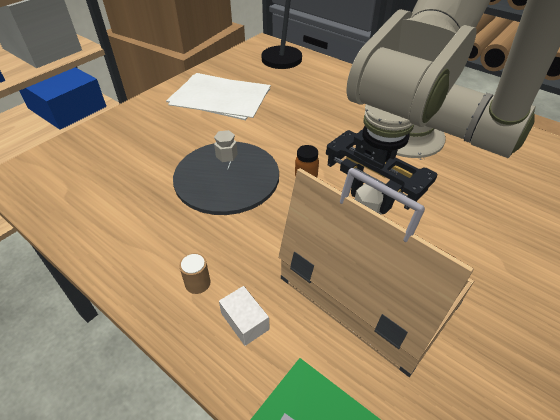

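View pics/wrist30.png

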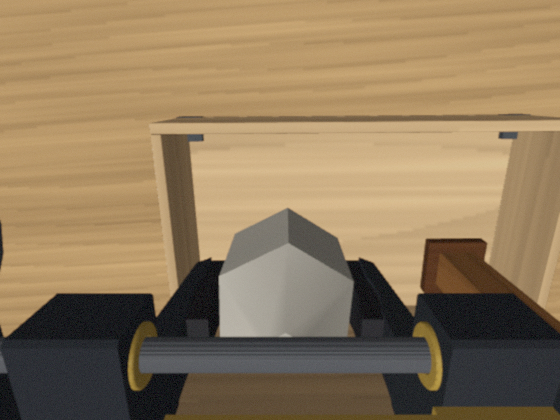

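>>> {"name": "play_rows", "arguments": {
  "steps": [
    [-0.2,2,0.3,0,0,0,4.4],
    [-0.4,5,0.6,0,0,0,4.4],
    [-0.4,8.5,0.6,0,0,0,4.4],
    [-0.4,12,0.6,0,0,0,4.4],
    [-0.4,15,0.6,0,0,0,4.4]
  ]
}}

```text
t: 48.6
tcp_pos: [0.5179, 0.1418, 0.0204]
ee_rot: [-0.707, 0.707, -0.026, 0.026]
force: [0.6, 0.1, -1.3]
grip_width: 0.0526
```

>>> {"name": "play_rows", "arguments": {
  "steps": [
    [0,0.5,0,0,0,0,4.4],
    [0,1,0,0,0,0,4.4],
    [0,1.4,0,0,0,0,4.4],
    [0,1.6,0,0,0,0,4.4],
    [0,1.6,0,0,0,0,4.4]
  ]
}}

```text
t: 49.1
tcp_pos: [0.5184, 0.143, 0.0064]
ee_rot: [0.707, -0.707, 0.025, -0.026]
force: [0.3, 1.1, -1.7]
grip_width: 0.0519
```

>>> {"name": "play_rows", "arguments": {
  "steps": [
    [0,0.1,0,0,0,0,4.4],
    [0,0.2,0,0,0,0,4.4],
    [0,0.2,0,0,0,0,4.4]
  ]
}}

```text
t: 49.4
tcp_pos: [0.518, 0.1431, 0.0038]
ee_rot: [0.707, -0.707, 0.025, -0.025]
force: [0.1, 0.1, -1.3]
grip_width: 0.0523
```

>>> {"name": "play_rows", "arguments": {
  "steps": [
    [0,0.1,0,0,0,0,4.4],
    [0,0.1,0,0,0,0,4.4]
  ]
}}

```text
t: 49.6
tcp_pos: [0.518, 0.1431, 0.0027]
ee_rot: [-0.707, 0.707, -0.025, 0.025]
force: [-0.8, 0.3, -2.3]
grip_width: 0.0521
```

>>> {"name": "play_rows", "arguments": {
  "steps": [
    [0,0.1,0,0,0,0,4.4],
    [0,0.1,0,0,0,0,4.4]
  ]
}}

```text
t: 49.8
tcp_pos: [0.518, 0.1431, 0.0016]
ee_rot: [0.707, -0.707, 0.025, -0.025]
force: [0.4, 0.6, -1.1]
grip_width: 0.0523
```

>>> {"name": "play_rows", "arguments": {
  "steps": [
    [0,0.05,0,0,0,0,4.4],
    [0,0.05,0,0,0,0,4.4]
  ]
}}

```text
t: 50.0
tcp_pos: [0.518, 0.1431, 0.0014]
ee_rot: [-0.707, 0.707, -0.025, 0.025]
force: [-1.0, -0.1, 1.0]
grip_width: 0.0524
```

>>> {"name": "play_rows", "arguments": {
  "steps": [
    [0,0,0,0,0,0,5.6],
    [0,0,0,0,0,0,6.2],
    [0,0,0,0,0,0,6.6],
    [0,0,0,0,0,0,6.6]
  ]
}}

```text
t: 50.4
tcp_pos: [0.5181, 0.143, 0.0012]
ee_rot: [0.707, -0.707, 0.025, -0.025]
force: [0.2, -1.2, 1.3]
grip_width: 0.0658
```

>>> {"name": "play_rows", "arguments": {
  "steps": [
    [0,-1,0,0,0,0,6.6],
    [0,-3,0,0,0,0,6.6],
    [0,-6,0,0,0,0,6.6],
    [0,-10,0,0,0,0,6.6],
    [0,-14,0,0,0,0,6.6]
  ]
}}

```text
t: 50.9
tcp_pos: [0.5177, 0.143, 0.1434]
ee_rot: [0.707, -0.707, 0.025, -0.025]
force: [-0.0, 0.1, -0.2]
grip_width: 0.0658
```

>>> {"name": "play_rows", "arguments": {
  "steps": [
    [-0.5,-1,-3,0,0,0,8],
    [-1,-2,-7,0,0,0,8.8],
    [-1.5,-3,-11,0,0,0,8.8],
    [-2,-3.5,-15,0,0,0,8.8],
    [-2.5,-3.5,-19,0,0,0,8.8]
  ]
}}

```text
t: 51.4
tcp_pos: [0.4794, -0.0462, 0.1778]
ee_rot: [-0.706, 0.707, -0.024, 0.026]
force: [1.2, 0.1, -0.4]
grip_width: 0.0878
```

```bash
python3 - <<'E'
from plan import *
plan([])
for n in("scene","top","wrist"):
    im=cams.camera(n); cv2.imwrite(f"pics/{n}31.png",im[:,:,::-1]); np.save(f"pics/{n}.npy",im)
im=np.load("pics/top.npy"); crop(im,310,150,470,310,5,"pics/tt31.png"); crop(im,60,120,260,300,4,"pics/tb31.png")
E
```

```text
t 51.4 tcp [ 0.4794 -0.0462  0.1778] psi 85.95 tilt [ 0.002 -0.001 -1.   ] w 0.0878 F [ 1.2  0.1 -0.4] j [-0.34  0.29  1.54  0.    1.3  -1.84]
```

View pics/tt31.png

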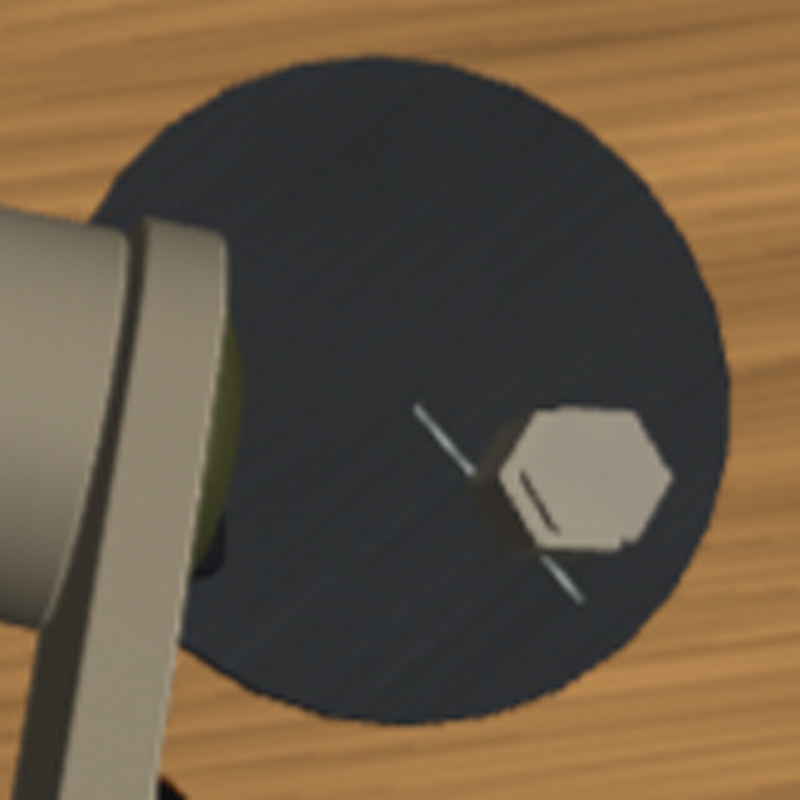

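View pics/tb31.png

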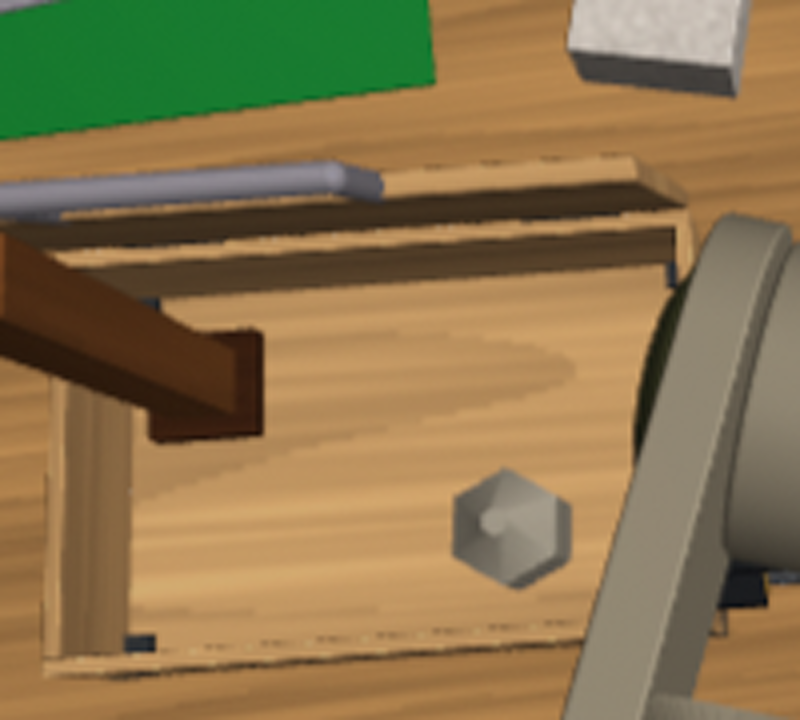

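View pics/scene31.png

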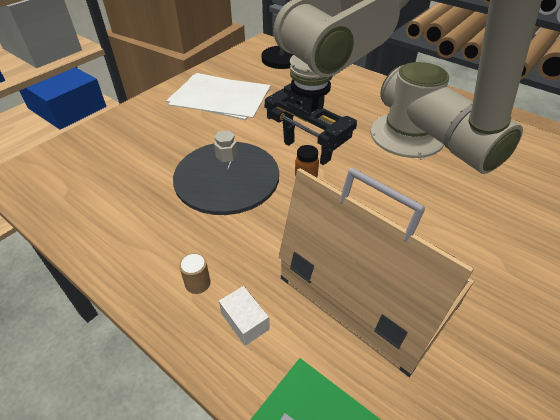

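>>> {"name": "play_rows", "arguments": {
  "steps": [
    [0,-1,-3.5,0,0,0,8.8],
    [0,-2,-7.5,0,0,0,8.8],
    [0,-3,-11.5,0,0,0,8.8],
    [0,-4,-15.5,0,0,0,8.8],
    [0,-4.5,-19.5,0,0,0,8.8]
  ]
}}

```text
t: 52.05
tcp_pos: [0.4662, -0.2397, 0.2226]
ee_rot: [-0.706, 0.707, -0.024, 0.025]
force: [-0.0, 0.5, -0.3]
grip_width: 0.0878
```

>>> {"name": "play_rows", "arguments": {
  "steps": [
    [0,0,-3.5,0,5,0,8.8],
    [0,0,-6.5,0,13,0,8.8],
    [0,0,-7.8,0,21,0,8.8],
    [0,0,-7.8,0,29,0,8.8],
    [0,0,-7.8,0,35.4,0,8.8]
  ]
}}

```text
t: 52.55
tcp_pos: [0.4608, -0.3164, 0.2214]
ee_rot: [0.665, -0.665, 0.24, -0.24]
force: [0.1, 0.1, 0.9]
grip_width: 0.0882
```

>>> {"name": "play_rows", "arguments": {
  "steps": [
    [0,0,0,0,0,0,8.8],
    [0,0,0,0,0,0,8.8]
  ]
}}

```text
t: 52.75
tcp_pos: [0.4608, -0.3162, 0.2215]
ee_rot: [0.666, -0.666, 0.237, -0.237]
force: [0.7, 0.1, 0.1]
grip_width: 0.088
```

```bash
python3 - <<'E'
from plan import *
plan([((.461,-.3185,.036),50.6)])
st=env.state()
im=cams.camera("wrist"); cv2.imwrite("pics/w32.png",im[:,:,::-1]); crop(im,200,120,380,260,4,"pics/w32c.png")
print(proj("wrist",[(.461,-.3185,.111)],st), spotter.outline_of("wrist","model_d_mid")[:1] and [d["extent"] for d in spotter.outline_of("wrist","model_d_mid")])
E
```

```text
t 52.75 tcp [ 0.4608 -0.3162  0.2215] psi 50.78 tilt [ 0.  0. -1.] w 0.088 F [0.7 0.1 0.1] j [-0.81  0.39  1.26  0.    1.49 -1.7 ]
-> [ 0.461  -0.3185  0.036 ] 50.6 shift [ 0.16 18.55 -0.17] rot [-0.01  0.18  0.  ]
[[282.1722 200.169 ]] []
```

View pics/w32.png

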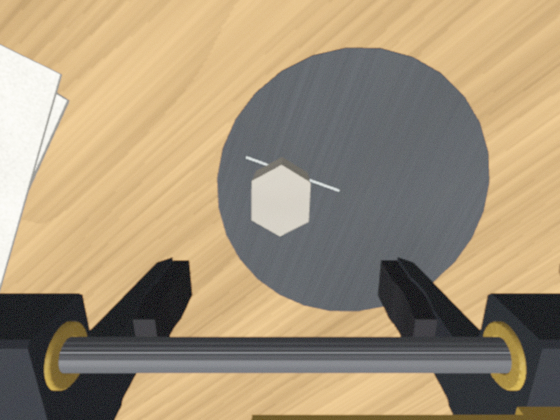

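View pics/w32c.png

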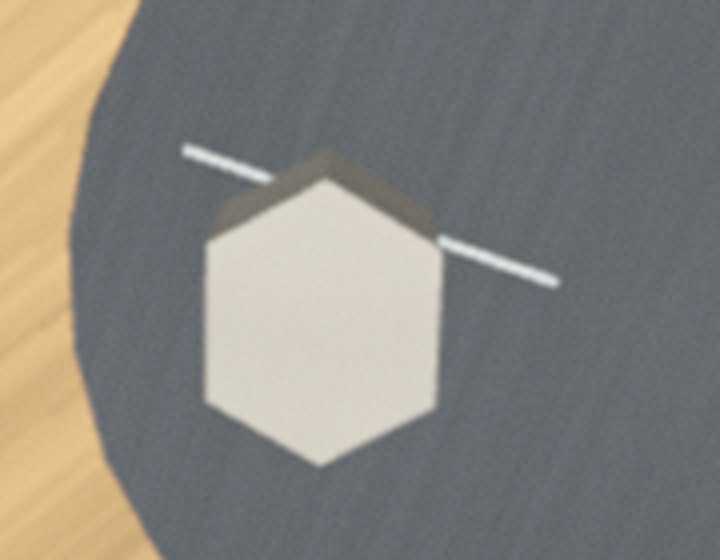

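>>> {"name": "play_rows", "arguments": {
  "steps": [
    [0.15,4,-0.3,0,0,0,8.8],
    [0.15,8,-0.3,0,0,0,8.8],
    [0.15,12,-0.3,0,0,0,8.8],
    [0.15,15.5,-0.3,0,0,0,8.8],
    [0.15,18.5,-0.3,0,0,0,8.8]
  ]
}}

```text
t: 53.35
tcp_pos: [0.4594, -0.3197, 0.0346]
ee_rot: [0.666, -0.666, 0.238, -0.238]
force: [1.8, -0.9, -0.1]
grip_width: 0.0878
```

>>> {"name": "play_rows", "arguments": {
  "steps": [
    [0,0,0,0,0,0,7.5],
    [0,0,0,0,0,0,6.5],
    [0,0,0,0,0,0,5.8],
    [0,0,0,0,0,0,5.2],
    [0,0,0,0,0,0,4.6]
  ],
  "force": 15
}}

```text
t: 53.85
tcp_pos: [0.4601, -0.3207, 0.0375]
ee_rot: [-0.665, 0.666, -0.238, 0.239]
force: [-0.0, -0.2, 5.9]
grip_width: 0.052
```

>>> {"name": "play_rows", "arguments": {
  "steps": [
    [0,0,0,0,0,0,4.4],
    [0,0,0,0,0,0,4.4]
  ],
  "force": 20
}}

```text
t: 54.05
tcp_pos: [0.4601, -0.3208, 0.0375]
ee_rot: [-0.665, 0.666, -0.238, 0.239]
force: [0.3, 0.2, 7.5]
grip_width: 0.052
```

>>> {"name": "play_rows", "arguments": {
  "steps": [
    [0,-0.5,0,0,0,0,4.4],
    [0,-1.5,0,0,0,0,4.4],
    [0,-4,0,0,0,0,4.4],
    [0,-8,0,0,0,0,4.4],
    [0,-12,0,0,0,0,4.4]
  ]
}}

```text
t: 54.55
tcp_pos: [0.4592, -0.32, 0.158]
ee_rot: [0.666, -0.665, 0.239, -0.238]
force: [-0.2, 0.4, -1.2]
grip_width: 0.0517
```

```bash
python3 - <<'E'
from plan import *
plan([((.50,-.05,.175),50.8),(np.r_[bw(-.045,.045,0)[:2],.175],86),(np.r_[bw(-.045,.045,0)[:2],.003],86)])
im=cams.camera("scene"); cv2.imwrite("pics/s33.png",im[:,:,::-1])
E
```

```text
t 54.55 tcp [ 0.4592 -0.32    0.158 ] psi 50.53 tilt [-0.001  0.001 -1.   ] w 0.0517 F [-0.2  0.4 -1.2] j [-0.82  0.44  1.36  0.    1.34 -1.7 ]
-> [ 0.5   -0.05   0.175] 50.8 shift [-14.01  -1.68  23.43] rot [-0.01 -0.27 -0.06]
-> [0.5249 0.2432 0.175 ] 86 shift [-16.6   0.   24.3] rot [  0.  -35.2   0. ]
-> [0.5249 0.2432 0.003 ] 86 shift [ 0.  17.2  0. ] rot [0. 0. 0.]
```

View pics/s33.png

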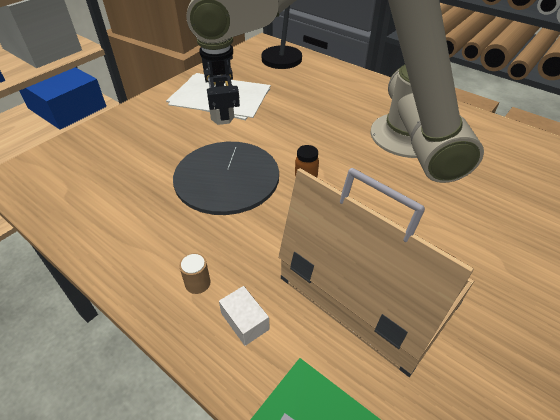

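>>> {"name": "play_rows", "arguments": {
  "steps": [
    [-1.5,-0.6,2.5,0,0,0,4.4],
    [-3.5,-1,5.8,0,0,0,4.4],
    [-5.5,-1.7,9,0,0,0,4.4],
    [-7.5,-1.7,12.3,0,0,0,4.4],
    [-9.5,-1.7,15.6,0,0,0,4.4]
  ]
}}

```text
t: 55.1
tcp_pos: [0.4853, -0.138, 0.1739]
ee_rot: [-0.666, 0.666, -0.239, 0.239]
force: [0.2, -0.5, -1.6]
grip_width: 0.0519
```

>>> {"name": "play_rows", "arguments": {
  "steps": [
    [-2.2,0,3.8,0,0,0,4.4],
    [-4.5,0,7.8,0,0,0,4.4],
    [-6.7,0,11,0,0,0,4.4],
    [-9,0,14.3,0,0,0,4.4],
    [-11.1,0,17.5,0,0,0,4.4]
  ]
}}

```text
t: 55.6
tcp_pos: [0.5106, 0.068, 0.1738]
ee_rot: [0.666, -0.666, 0.239, -0.239]
force: [0.9, -0.4, -1.7]
grip_width: 0.0518
```

>>> {"name": "play_rows", "arguments": {
  "steps": [
    [-2.2,0,3.2,0,-7,0,4.4],
    [-4.4,0,6.4,0,-14,0,4.4],
    [-6.6,0,9.6,0,-21,0,4.4],
    [-8.6,0,12.5,0,-28,0,4.4],
    [-10,0,14.6,0,-35.2,0,4.4]
  ]
}}

```text
t: 56.1
tcp_pos: [0.5261, 0.2446, 0.1736]
ee_rot: [0.707, -0.707, 0.024, -0.024]
force: [0.3, -1.0, -1.7]
grip_width: 0.0517
```

>>> {"name": "play_rows", "arguments": {
  "steps": [
    [0,0,0,0,0,0,4.4],
    [0,0,0,0,0,0,4.4]
  ]
}}

```text
t: 56.3
tcp_pos: [0.5262, 0.2424, 0.1733]
ee_rot: [-0.706, 0.707, -0.027, 0.027]
force: [-0.0, -0.1, -2.1]
grip_width: 0.052
```

```bash
python3 - <<'E'
from plan import *
plan([(np.r_[bw(-.045,.045,0)[:2],.02],86)])
im=cams.camera("wrist"); cv2.imwrite("pics/w34.png",im[:,:,::-1])
im=cams.camera("scene"); cv2.imwrite("pics/s34.png",im[:,:,::-1])
E
```

```text
t 56.3 tcp [0.5262 0.2424 0.1733] psi 85.69 tilt [-0. -0. -1.] w 0.052 F [-0.  -0.1 -2.1] j [ 0.23  0.46  1.28 -0.    1.4  -1.27]
-> [0.5249 0.2432 0.02  ] 86 shift [-0.13 15.33  0.08] rot [ 0.02 -0.31 -0.01]
```

View pics/w34.png

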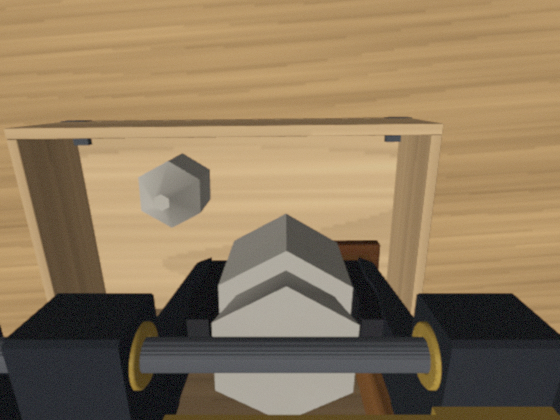

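>>> {"name": "play_rows", "arguments": {
  "steps": [
    [-0.2,2,0,0,0,0,4.4],
    [-0.3,5,0,0,0,0,4.4],
    [-0.3,8.5,0,0,0,0,4.4],
    [-0.3,12,0,0,0,0,4.4],
    [-0.3,15,0,0,0,0,4.4]
  ]
}}

```text
t: 56.9
tcp_pos: [0.5233, 0.2414, 0.022]
ee_rot: [-0.706, 0.707, -0.027, 0.027]
force: [0.1, -0.6, -1.1]
grip_width: 0.0519
```

>>> {"name": "play_rows", "arguments": {
  "steps": [
    [0,0.5,0,0,0,0,4.4],
    [0,1,0,0,0,0,4.4],
    [0,1.4,0,0,0,0,4.4],
    [0,1.8,0,0,0,0,4.4],
    [0,1.8,0,0,0,0,4.4]
  ]
}}

```text
t: 57.4
tcp_pos: [0.5237, 0.2427, 0.0057]
ee_rot: [0.707, -0.707, 0.026, -0.027]
force: [-0.0, -0.8, -1.6]
grip_width: 0.0515
```

>>> {"name": "play_rows", "arguments": {
  "steps": [
    [0,0.1,0,0,0,0,4.4],
    [0,0.1,0,0,0,0,4.4]
  ]
}}

```text
t: 57.6
tcp_pos: [0.5236, 0.2427, 0.0045]
ee_rot: [0.707, -0.707, 0.026, -0.026]
force: [0.5, -0.2, -1.6]
grip_width: 0.0524
```

>>> {"name": "play_rows", "arguments": {
  "steps": [
    [0,0.1,0,0,0,0,4.4],
    [0,0.1,0,0,0,0,4.4]
  ]
}}

```text
t: 57.8
tcp_pos: [0.5235, 0.2427, 0.0033]
ee_rot: [0.707, -0.707, 0.026, -0.026]
force: [-0.3, -0.5, -1.3]
grip_width: 0.0519
```

>>> {"name": "play_rows", "arguments": {
  "steps": [
    [0,0.1,0,0,0,0,4.4],
    [0,0.1,0,0,0,0,4.4]
  ]
}}

```text
t: 58.0
tcp_pos: [0.5234, 0.2427, 0.0022]
ee_rot: [-0.707, 0.707, -0.026, 0.026]
force: [0.5, 0.2, -1.3]
grip_width: 0.0519
```

>>> {"name": "play_rows", "arguments": {
  "steps": [
    [0,0.1,0,0,0,0,4.4],
    [0,0.1,0,0,0,0,4.4]
  ]
}}

```text
t: 58.2
tcp_pos: [0.5234, 0.2427, 0.0011]
ee_rot: [-0.707, 0.707, -0.026, 0.026]
force: [-0.0, -0.2, -1.8]
grip_width: 0.0519
```

>>> {"name": "play_rows", "arguments": {
  "steps": [
    [0,0.08,0,0,0,0,4.4],
    [0,0.08,0,0,0,0,4.4]
  ]
}}

```text
t: 58.4
tcp_pos: [0.5235, 0.2427, 0.0005]
ee_rot: [0.707, -0.707, 0.026, -0.026]
force: [0.3, -0.6, 1.2]
grip_width: 0.0518
```

>>> {"name": "play_rows", "arguments": {
  "steps": [
    [0,0,0,0,0,0,5.6],
    [0,0,0,0,0,0,6.2],
    [0,0,0,0,0,0,6.5],
    [0,0,0,0,0,0,6.5]
  ]
}}

```text
t: 58.8
tcp_pos: [0.5235, 0.2427, 0.0005]
ee_rot: [0.707, -0.707, 0.026, -0.026]
force: [-0.4, 0.4, -0.2]
grip_width: 0.0648
```

>>> {"name": "play_rows", "arguments": {
  "steps": [
    [0,-1,0,0,0,0,6.5],
    [0,-3,0,0,0,0,6.5],
    [0,-6,0,0,0,0,6.5],
    [0,-10,0,0,0,0,6.5],
    [0,-14,0,0,0,0,6.5]
  ]
}}

```text
t: 59.3
tcp_pos: [0.5232, 0.2426, 0.1426]
ee_rot: [-0.707, 0.707, -0.026, 0.026]
force: [0.5, 0.7, 0.6]
grip_width: 0.0648
```

>>> {"name": "play_rows", "arguments": {
  "steps": [
    [-1,-3,-0.5,0,0,0,5],
    [-2,-7,-1,0,0,0,3],
    [-2,-11,-1,0,0,0,3],
    [-2,-15,-1,0,0,0,3],
    [-2,-19,-1,0,0,0,3]
  ]
}}

```text
t: 59.8
tcp_pos: [0.502, 0.234, 0.3331]
ee_rot: [0.707, -0.707, 0.026, -0.027]
force: [0.2, 0.0, -0.1]
grip_width: 0.03
```

>>> {"name": "play_rows", "arguments": {
  "steps": [
    [0,-2,0,0,8,0,3],
    [0,-3.5,0,0,16,0,3],
    [0,-3.5,0,0,24,0,3],
    [0,-3.5,0,0,32,0,3],
    [0,-3.5,0,0,40,0,3]
  ]
}}

```text
t: 60.3
tcp_pos: [0.5023, 0.2341, 0.3663]
ee_rot: [0.654, -0.654, 0.268, -0.268]
force: [0.6, 0.2, -0.5]
grip_width: 0.0302
```

>>> {"name": "play_rows", "arguments": {
  "steps": [
    [0,0,0,0,8,0,3],
    [0,0,0,0,16,0,3],
    [0,0,0,0,24,0,3],
    [0,0,0,0,32,0,3],
    [0,0,0,0,40,0,3]
  ]
}}

```text
t: 60.8
tcp_pos: [0.5024, 0.2341, 0.3663]
ee_rot: [0.523, -0.523, 0.476, -0.476]
force: [1.2, -0.7, -0.1]
grip_width: 0.0302
```

>>> {"name": "play_rows", "arguments": {
  "steps": [
    [0,0,0,0,8,0,3],
    [0,0,0,0,10,0,3],
    [0,0,0,0,10,0,3]
  ]
}}

```text
t: 61.1
tcp_pos: [0.5024, 0.2341, 0.3661]
ee_rot: [-0.481, 0.481, -0.518, 0.518]
force: [0.5, 0.3, 0.4]
grip_width: 0.0302
```

```bash
python3 - <<'E'
from plan import *
plan([((.6154,.1919,.366),-4.27),((.6154,.1919,.286),-4.27)])
for n in("scene","top","wrist"):
    im=cams.camera(n); cv2.imwrite(f"pics/{n}35.png",im[:,:,::-1])
E
```

```text
t 61.1 tcp [0.5024 0.2341 0.3661] psi -4.27 tilt [ 0.001  0.    -1.   ] w 0.0302 F [0.5 0.3 0.4] j [ 0.22  0.33  0.94 -0.    1.87  0.3 ]
-> [0.6154 0.1919 0.366 ] -4.27 shift [ 3.37  0.02 11.58] rot [-0.03  0.   -0.01]
-> [0.6154 0.1919 0.286 ] -4.27 shift [0. 8. 0.] rot [0. 0. 0.]
```

View pics/wrist35.png

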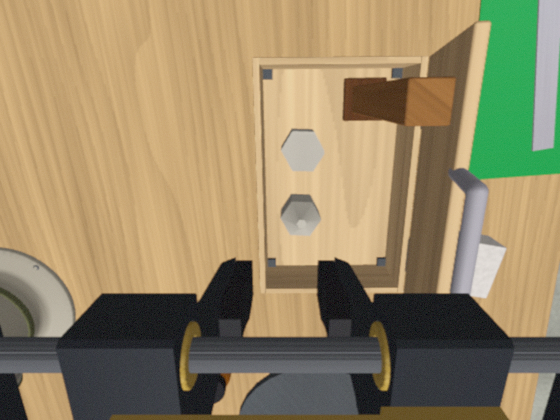

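View pics/scene35.png

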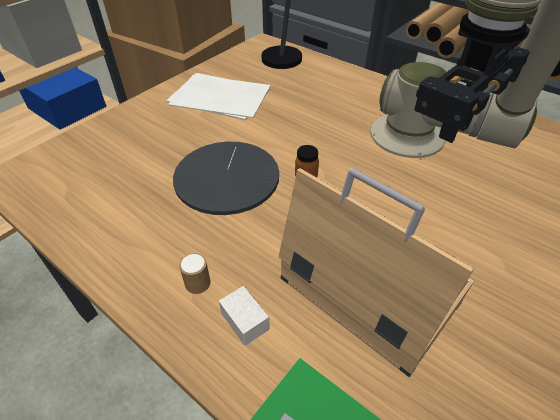

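>>> {"name": "play_rows", "arguments": {
  "steps": [
    [0.8,0,2.8,0,0,0,3],
    [1.7,0,5.8,0,0,0,3],
    [2.6,0,8.8,0,0,0,3],
    [3.3,0,11,0,0,0,3],
    [3.4,0,11.6,0,0,0,3]
  ]
}}

```text
t: 61.75
tcp_pos: [0.6175, 0.1905, 0.3641]
ee_rot: [0.48, -0.481, 0.519, -0.518]
force: [-0.3, 0.3, -0.1]
grip_width: 0.0299
```

>>> {"name": "play_rows", "arguments": {
  "steps": [
    [0,0,0,0,0,0,3],
    [0,2,0,0,0,0,3],
    [0,4,0,0,0,0,3],
    [0,6.5,0,0,0,0,3],
    [0,8,0,0,0,0,3]
  ]
}}

```text
t: 62.25
tcp_pos: [0.6142, 0.1925, 0.2846]
ee_rot: [0.481, -0.482, 0.518, -0.518]
force: [-0.4, 0.3, 0.7]
grip_width: 0.0297
```

```bash
python3 - <<'E'
from plan import *
plan([])
im=cams.camera("wrist"); crop(im,200,100,380,400,2,"pics/w36.png")
E
```

```text
t 62.25 tcp [0.6142 0.1925 0.2846] psi -4.17 tilt [-0.001  0.    -1.   ] w 0.0297 F [-0.4  0.3  0.7] j [0.12 0.53 0.86 0.   1.76 0.19]
```

View pics/w36.png

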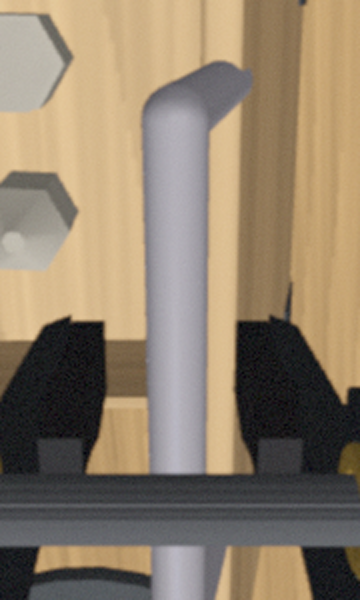

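>>> {"name": "play_rows", "arguments": {
  "steps": [
    [0,0,0.15,0,0,0,3],
    [0,0,0.15,0,0,0,2],
    [0,0,0.15,0,0,0,0.6],
    [0,0,0.15,0,0,0,0.6],
    [0,0,0.15,0,0,0,0.6]
  ],
  "force": 15
}}

```text
t: 62.8
tcp_pos: [0.6176, 0.1917, 0.2865]
ee_rot: [-0.482, 0.481, -0.518, 0.518]
force: [-1.1, 0.2, 5.1]
grip_width: 0.0102
```

>>> {"name": "play_rows", "arguments": {
  "steps": [
    [0,-0.08,0.4,0,0,0,0.6],
    [0,-0.2,1.0,0,0,0,0.6],
    [0,-0.3,1.7,0,0,0,0.6],
    [0,-0.38,2.4,0,0,0,0.6],
    [0,-0.44,3.1,0,0,0,0.6]
  ]
}}

```text
t: 63.3
tcp_pos: [0.6492, 0.1896, 0.2907]
ee_rot: [-0.482, 0.481, -0.518, 0.518]
force: [-0.0, 3.2, 5.9]
grip_width: 0.01
```

>>> {"name": "play_rows", "arguments": {
  "steps": [
    [0,-0.05,0.6,0,0,0,0.6],
    [0,-0.1,1.2,0,0,0,0.6],
    [0,-0.12,1.7,0,0,0,0.6],
    [0,-0.12,2.1,0,0,0,0.6],
    [0,-0.12,2.35,0,0,0,0.6]
  ]
}}

```text
t: 63.8
tcp_pos: [0.6718, 0.1881, 0.2913]
ee_rot: [0.481, -0.481, 0.518, -0.518]
force: [-14.2, 4.3, 6.5]
grip_width: 0.0098
```

```bash
python3 - <<'E'
from plan import *
plan([((.6684,.1884,.291),-4.27)])
im=cams.camera("scene"); crop(im,280,150,480,290,4,"pics/s37.png")
E
```

```text
t 63.8 tcp [0.6718 0.1881 0.2913] psi -4.2 tilt [-0.001  0.001 -1.   ] w 0.0098 F [-14.2   4.3   6.5] j [0.1  0.64 0.62 0.   1.88 0.18]
-> [0.6684 0.1884 0.291 ] -4.27 shift [ 0.    0.03 -0.35] rot [ 0.05  0.07 -0.06]
```

View pics/s37.png

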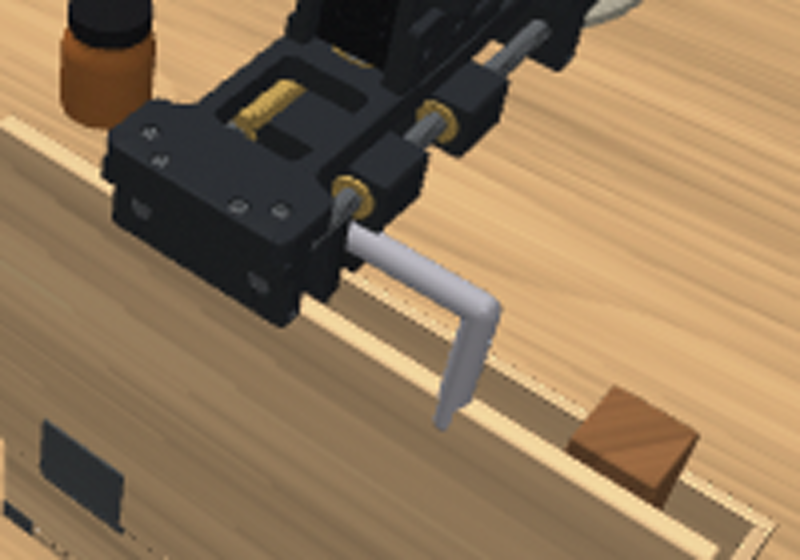

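>>> {"name": "play_rows", "arguments": {
  "steps": [
    [0,0.05,-0.15,0,0,0,0.6],
    [0,0.05,-0.3,0,0,0,1.3],
    [0,0.05,-0.3,0,0,0,2],
    [0,0.05,-0.3,0,0,0,3],
    [0,0.05,-0.3,0,0,0,3]
  ]
}}

```text
t: 64.35
tcp_pos: [0.6689, 0.1875, 0.2901]
ee_rot: [0.481, -0.481, 0.518, -0.518]
force: [-0.1, -0.2, 0.2]
grip_width: 0.0298
```

>>> {"name": "play_rows", "arguments": {
  "steps": [
    [0,-1,0,0,0,0,3],
    [0,-2.5,0,0,0,0,3],
    [0,-4,0,0,0,0,3],
    [0,-5.5,0,0,0,0,3],
    [0,-7.2,0,0,0,0,3]
  ]
}}

```text
t: 64.85
tcp_pos: [0.6687, 0.1876, 0.3638]
ee_rot: [-0.481, 0.481, -0.518, 0.518]
force: [-0.4, 0.4, 0.1]
grip_width: 0.0298
```

>>> {"name": "play_rows", "arguments": {
  "steps": [
    [0,0,-2.3,0,-6,0,3],
    [0,0,-2.3,0,-14,0,3],
    [0,0,-2.3,0,-22,0,4],
    [0,0,-2.3,0,-30,0,5],
    [0,0,-2.3,0,-38,0,6]
  ]
}}

```text
t: 65.35
tcp_pos: [0.6459, 0.1893, 0.3634]
ee_rot: [0.625, -0.624, 0.331, -0.332]
force: [-0.3, -0.5, 0.5]
grip_width: 0.0518
```

>>> {"name": "play_rows", "arguments": {
  "steps": [
    [0,0,0,0,-8,0,6],
    [0,0,0,0,-16,0,6],
    [0,0,0,0,-24,0,6],
    [0,0,0,0,-32,0,6],
    [0,0,0,0,-40,0,6]
  ]
}}

```text
t: 65.85
tcp_pos: [0.6459, 0.1894, 0.3633]
ee_rot: [0.7, -0.7, 0.098, -0.098]
force: [-0.3, -0.4, 0.0]
grip_width: 0.0604
```

>>> {"name": "play_rows", "arguments": {
  "steps": [
    [0,0,0,0,-8,0,6],
    [0,0,0,0,-12.2,0,6],
    [0,0,0,0,-12.2,0,6]
  ]
}}

```text
t: 66.15
tcp_pos: [0.6459, 0.1894, 0.3633]
ee_rot: [0.707, -0.707, 0.025, -0.025]
force: [-0.5, 0.3, -0.2]
grip_width: 0.0601
```

```bash
python3 - <<'E'
from plan import *
plan([((.6232,.3026,.362),85.94),((.6232,.3026,.189),85.94)])
im=cams.camera("scene"); cv2.imwrite("pics/s38.png",im[:,:,::-1])
E
```

```text
t 66.15 tcp [0.6459 0.1894 0.3633] psi 85.96 tilt [ 0.001  0.    -1.   ] w 0.0601 F [-0.5  0.3 -0.2] j [ 0.11  0.6   0.51 -0.    2.03 -1.39]
-> [0.6232 0.3026 0.362 ] 85.94 shift [-3.06  0.12 11.14] rot [-0.01  0.02  0.04]
-> [0.6232 0.3026 0.189 ] 85.94 shift [ 0.  17.3  0. ] rot [0. 0. 0.]
```

View pics/s38.png

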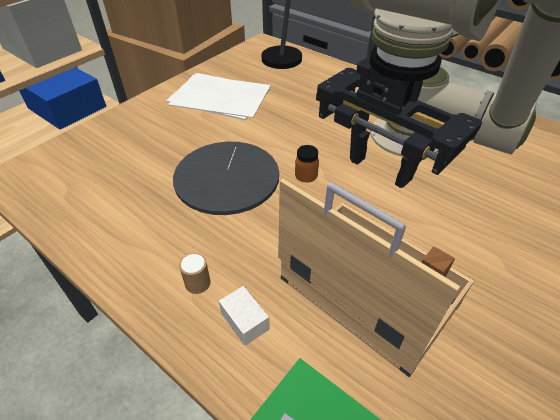

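>>> {"name": "play_rows", "arguments": {
  "steps": [
    [-0.7,0,2.5,0,0,0,6],
    [-1.4,0,5,0,0,0,6],
    [-2.1,0,7.7,0,0,0,6],
    [-2.8,0,10,0,0,0,6],
    [-3.1,0,11.1,0,0,0,6]
  ]
}}

```text
t: 66.7
tcp_pos: [0.6222, 0.3042, 0.3628]
ee_rot: [0.707, -0.707, 0.025, -0.025]
force: [0.5, 0.4, 0.3]
grip_width: 0.0599
```

>>> {"name": "play_rows", "arguments": {
  "steps": [
    [0,4,0,0,0,0,6],
    [0,8,0,0,0,0,6],
    [0,12,0,0,0,0,6],
    [0,15,0,0,0,0,6],
    [0,17.3,0,0,0,0,6]
  ]
}}

```text
t: 67.2
tcp_pos: [0.6225, 0.3016, 0.1875]
ee_rot: [-0.706, 0.707, -0.027, 0.025]
force: [1.0, 0.2, 0.7]
grip_width: 0.0603
```

>>> {"name": "play_rows", "arguments": {
  "steps": [
    [0,0,0,0,0,0,5],
    [0,0,0,0,0,0,4],
    [0,0,0,0,0,0,3],
    [0,0,0,0,0,0,3],
    [0,0,0,0,0,0,3]
  ],
  "force": 35
}}

```text
t: 67.7
tcp_pos: [0.6236, 0.3025, 0.1916]
ee_rot: [0.707, -0.706, 0.024, -0.026]
force: [0.8, -0.2, 6.0]
grip_width: 0.0363
```

>>> {"name": "play_rows", "arguments": {
  "steps": [
    [0,-0.5,0,0,0,0,3],
    [0,-2,0,0,0,0,3],
    [-0.3,-5,0,0,0,0,3],
    [-0.6,-8.5,0,0,0,0,3],
    [-1,-12,0,0,0,0,3]
  ]
}}

```text
t: 68.2
tcp_pos: [0.6123, 0.3029, 0.3099]
ee_rot: [-0.706, 0.707, -0.026, 0.024]
force: [0.5, 0.3, -5.4]
grip_width: 0.0357
```

```bash
python3 - <<'E'
from plan import *
plan([((.489,-.052,.315),85.94),((.489,-.052,.181),85.94)])
im=cams.camera("scene"); cv2.imwrite("pics/s39.png",im[:,:,::-1])
E
```

```text
t 68.2 tcp [0.6123 0.3029 0.3099] psi 85.94 tilt [-0.003 -0.001 -1.   ] w 0.0357 F [ 0.5  0.3 -5.4] j [ 0.29  0.61  0.63  0.    1.9  -1.21]
-> [ 0.489 -0.052  0.315] 85.94 shift [ -9.78  -0.45 -36.28] rot [ 0.06 -0.   -0.15]
-> [ 0.489 -0.052  0.181] 85.94 shift [ 0.  13.4  0. ] rot [0. 0. 0.]
```

View pics/s39.png

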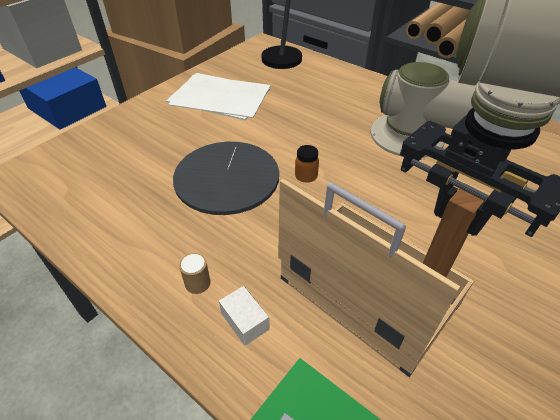

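>>> {"name": "play_rows", "arguments": {
  "steps": [
    [-0.8,-0.1,-2,0,0,0,3],
    [-2,-0.3,-5.5,0,0,0,3],
    [-3,-0.4,-9.5,0,0,0,3],
    [-4,-0.5,-13.5,0,0,0,3],
    [-5,-0.5,-17.5,0,0,0,3]
  ]
}}

```text
t: 68.75
tcp_pos: [0.5494, 0.1307, 0.3134]
ee_rot: [-0.707, 0.707, -0.026, 0.024]
force: [1.1, -0.2, -4.2]
grip_width: 0.0358
```

>>> {"name": "play_rows", "arguments": {
  "steps": [
    [-1,0,-4,0,0,0,3],
    [-2,0,-8,0,0,0,3],
    [-3,0,-12,0,0,0,3],
    [-4,0,-15.5,0,0,0,3],
    [-4.8,0,-18.8,0,0,0,3]
  ]
}}

```text
t: 69.25
tcp_pos: [0.4881, -0.0534, 0.3136]
ee_rot: [0.707, -0.706, 0.026, -0.025]
force: [0.7, -0.7, -4.6]
grip_width: 0.0357
```

>>> {"name": "play_rows", "arguments": {
  "steps": [
    [0,2,0,0,0,0,3],
    [0,5,0,0,0,0,3],
    [0,8,0,0,0,0,3],
    [0,10.5,0,0,0,0,3],
    [0,12.3,0,0,0,0,3]
  ]
}}

```text
t: 69.75
tcp_pos: [0.4881, -0.0517, 0.189]
ee_rot: [0.707, -0.706, 0.026, -0.024]
force: [-0.1, 0.7, -4.9]
grip_width: 0.0355
```

>>> {"name": "play_rows", "arguments": {
  "steps": [
    [0,0.2,0,0,0,0,3],
    [0,0.4,0,0,0,0,3],
    [0,0.4,0,0,0,0,3]
  ]
}}

```text
t: 70.05
tcp_pos: [0.4896, -0.0522, 0.1881]
ee_rot: [-0.707, 0.707, -0.025, 0.025]
force: [0.4, 0.3, -4.4]
grip_width: 0.0357
```

>>> {"name": "play_rows", "arguments": {
  "steps": [
    [0,0.15,0,0,0,0,3],
    [0,0.3,0,0,0,0,3],
    [0,0.3,0,0,0,0,3]
  ]
}}

```text
t: 70.35
tcp_pos: [0.4894, -0.0521, 0.1847]
ee_rot: [-0.707, 0.707, -0.025, 0.025]
force: [0.5, -0.7, -4.9]
grip_width: 0.036
```

>>> {"name": "play_rows", "arguments": {
  "steps": [
    [0,0.1,0,0,0,0,3],
    [0,0.1,0,0,0,0,3]
  ]
}}

```text
t: 70.55
tcp_pos: [0.4895, -0.0521, 0.1838]
ee_rot: [-0.707, 0.707, -0.025, 0.025]
force: [0.2, -1.0, -3.4]
grip_width: 0.0358
```

>>> {"name": "play_rows", "arguments": {
  "steps": [
    [0,0.1,0,0,0,0,3],
    [0,0.1,0,0,0,0,3]
  ]
}}

```text
t: 70.75
tcp_pos: [0.4899, -0.0523, 0.1837]
ee_rot: [-0.706, 0.707, -0.024, 0.026]
force: [-1.6, -0.8, 4.0]
grip_width: 0.0357
```

>>> {"name": "play_rows", "arguments": {
  "steps": [
    [0,0.1,0,0,0,0,3],
    [0,0.1,0,0,0,0,3]
  ]
}}

```text
t: 70.95
tcp_pos: [0.4903, -0.0524, 0.1837]
ee_rot: [-0.706, 0.707, -0.024, 0.026]
force: [-2.9, 0.5, 12.4]
grip_width: 0.0359
```

Standing on the table. Release, rise, and check.

>>> {"name": "play_rows", "arguments": {
  "steps": [
    [0,-0.15,0,0,0,0,4],
    [0,-0.15,0,0,0,0,5],
    [0,-0.15,0,0,0,0,6],
    [0,-0.15,0,0,0,0,6]
  ]
}}

```text
t: 71.35
tcp_pos: [0.4894, -0.0521, 0.1829]
ee_rot: [0.707, -0.707, 0.025, -0.025]
force: [-0.5, 0.4, 0.1]
grip_width: 0.0594
```

>>> {"name": "play_rows", "arguments": {
  "steps": [
    [0,-2,0,0,0,0,6],
    [0,-5,0,0,0,0,6],
    [0,-9,0,0,0,0,6],
    [0,-13,0,0,0,0,6],
    [0,-17.5,0,0,0,0,6]
  ]
}}

```text
t: 71.85
tcp_pos: [0.4889, -0.0519, 0.3592]
ee_rot: [0.707, -0.707, 0.026, -0.025]
force: [0.3, 0.0, 0.0]
grip_width: 0.0601
```

>>> {"name": "play_rows", "arguments": {
  "steps": [
    [0,0,0,0,8,0,5],
    [0,0,0,0,16,0,4],
    [0,0,0,0,24,0,3],
    [0,0,0,0,32,0,3],
    [0,0,0,0,40,0,3]
  ]
}}

```text
t: 72.35
tcp_pos: [0.4894, -0.0521, 0.3579]
ee_rot: [-0.655, 0.655, -0.267, 0.267]
force: [-0.4, 0.1, -0.2]
grip_width: 0.03
```

>>> {"name": "play_rows", "arguments": {
  "steps": [
    [0,0,0,0,8,0,3],
    [0,0,0,0,16,0,3],
    [0,0,0,0,24,0,3],
    [0,0,0,0,32,0,3],
    [0,0,0,0,40,0,3]
  ]
}}

```text
t: 72.85
tcp_pos: [0.4894, -0.0521, 0.3578]
ee_rot: [-0.524, 0.524, -0.475, 0.475]
force: [0.4, 0.3, -0.1]
grip_width: 0.0301
```

>>> {"name": "play_rows", "arguments": {
  "steps": [
    [0,0,0,0,8,0,3],
    [0,0,0,0,10.2,0,3],
    [0,0,0,0,10.2,0,3]
  ]
}}

```text
t: 73.15
tcp_pos: [0.4894, -0.0521, 0.3579]
ee_rot: [0.481, -0.481, 0.518, -0.518]
force: [-0.5, -0.6, 0.2]
grip_width: 0.0303
```

```bash
python3 - <<'E'
from plan import *
plan([((.646,.1895,.363),-4.27),((.6687,.188,.363),-4.27)])
for n in("scene","top"):
    im=cams.camera(n); cv2.imwrite(f"pics/{n}40.png",im[:,:,::-1])
E
```

```text
t 73.15 tcp [ 0.4894 -0.0521  0.3579] psi -4.27 tilt [-0.  0. -1.] w 0.0303 F [-0.5 -0.6  0.2] j [-0.35  0.21  1.13  0.    1.8  -0.27]
-> [0.646  0.1895 0.363 ] -4.27 shift [-25.26  -0.51  13.82] rot [ 0.02 -0.   -0.01]
-> [0.6687 0.188  0.363 ] -4.27 shift [-0.02  0.    2.27] rot [0. 0. 0.]
```

View pics/scene40.png

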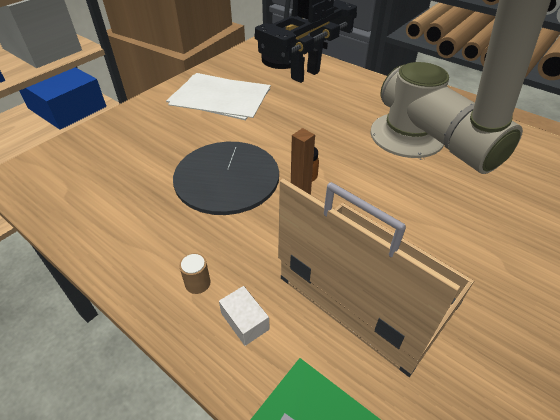

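View pics/top40.png

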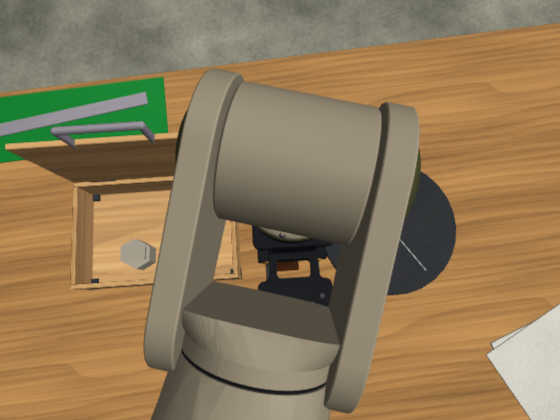

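>>> {"name": "play_rows", "arguments": {
  "steps": [
    [-3,-0.3,1.6,0,0,0,3],
    [-6.3,-0.5,3.5,0,0,0,3],
    [-9.7,-0.5,5.3,0,0,0,3],
    [-13,-0.5,7.1,0,0,0,3],
    [-16.4,-0.5,9,0,0,0,3]
  ]
}}

```text
t: 73.75
tcp_pos: [0.5919, 0.1062, 0.363]
ee_rot: [-0.481, 0.481, -0.518, 0.518]
force: [0.1, 0.3, 0.1]
grip_width: 0.0301
```

>>> {"name": "play_rows", "arguments": {
  "steps": [
    [-3,0,1.7,0,0,0,3],
    [-6,0,3.4,0,0,0,3],
    [-8.4,0,4.8,0,0,0,3],
    [-8.86,0,6,0,0,0,3],
    [-8.86,0,7.1,0,0,0,3]
  ]
}}

```text
t: 74.25
tcp_pos: [0.6692, 0.1892, 0.3623]
ee_rot: [0.482, -0.482, 0.518, -0.517]
force: [-0.2, -0.1, -0.7]
grip_width: 0.0301
```

>>> {"name": "play_rows", "arguments": {
  "steps": [
    [0,0,0,0,0,0,3],
    [0,0,0,0,0,0,3]
  ]
}}

```text
t: 74.45
tcp_pos: [0.6686, 0.1877, 0.3627]
ee_rot: [0.481, -0.481, 0.518, -0.518]
force: [-0.3, 0.4, 0.1]
grip_width: 0.0296
```

```bash
python3 - <<'E'
from plan import *
plan([((.6687,.188,.363),-4.27),((.6687,.188,.2915),-4.27)])
im=cams.camera("wrist"); cv2.imwrite(f"pics/w41.png",im[:,:,::-1])
E
```

```text
t 74.45 tcp [0.6686 0.1877 0.3627] psi -4.24 tilt [-0.001 -0.    -1.   ] w 0.0296 F [-0.3  0.4  0.1] j [0.1  0.66 0.4  0.   2.09 0.18]
-> [0.6687 0.188  0.363 ] -4.27 shift [-0.03 -0.03  0.  ] rot [0.03 0.03 0.  ]
-> [0.6687 0.188  0.2915] -4.27 shift [0.   7.15 0.  ] rot [0. 0. 0.]
```

View pics/w41.png

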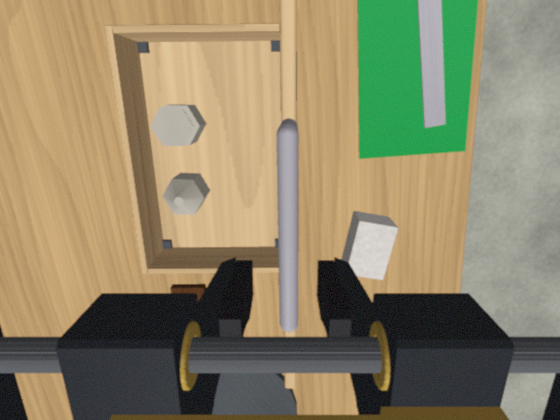

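>>> {"name": "play_rows", "arguments": {
  "steps": [
    [0,2,0,0,0,0,3],
    [0,4,0,0,0,0,3],
    [0,6,0,0,0,0,3],
    [0,7.1,0,0,0,0,3],
    [0,7.1,0,0,0,0,3]
  ]
}}

```text
t: 75.0
tcp_pos: [0.6677, 0.1877, 0.2911]
ee_rot: [0.48, -0.482, 0.519, -0.518]
force: [-0.2, -0.3, 0.5]
grip_width: 0.0303
```

>>> {"name": "play_rows", "arguments": {
  "steps": [
    [0,0,0,0,0,0,2],
    [0,0,0,0,0,0,0.6],
    [0,0,0,0,0,0,0.6],
    [0,0,0,0,0,0,0.6]
  ],
  "force": 20
}}

```text
t: 75.4
tcp_pos: [0.6689, 0.1878, 0.2931]
ee_rot: [-0.482, 0.481, -0.518, 0.519]
force: [-0.1, -1.5, 4.6]
grip_width: 0.0105
```

```bash
python3 - <<'E'
from plan import *
plan([])
th0=1.537
P=lambda t:np.array([-.255*np.cos(t+.0216),.255*np.sin(t+.0216)])*100
ts=[1.537,1.47,1.40,1.33,1.26,1.19,1.11,1.03,.95,.87,.79,.71,.63,.55,.47,.39,.33,.27,.22,.17,.13,.10,.07,.05,.03,.015,0]
for k in range(0,len(ts)-1,5):
    for t in ts[k+1:k+6]:
        d=P(t)-P(ts[k]); print(t,"y",round(-d[1],2),"z",round(d[0],2))
    print()
E
```

```text
t 75.4 tcp [0.6689 0.1878 0.2931] psi -4.26 tilt [ 0.002  0.    -1.   ] w 0.0105 F [-0.1 -1.5  4.6] j [ 0.1   0.64  0.63 -0.    1.87  0.18]
1.47 y 0.08 z -1.71
1.4 y 0.28 z -3.48
1.33 y 0.61 z -5.23
1.26 y 1.06 z -6.96
1.19 y 1.63 z -8.65

1.11 y 0.79 z -1.88
1.03 y 1.73 z -3.69
0.95 y 2.81 z -5.42
0.87 y 4.03 z -7.05
0.79 y 5.38 z -8.59

0.71 y 1.46 z -1.42
0.63 y 3.03 z -2.72
0.55 y 4.7 z -3.89
0.47 y 6.46 z -4.93
0.39 y 8.3 z -5.82

0.33 y 1.42 z -0.57
0.27 y 2.87 z -1.05
0.22 y 4.1 z -1.39
0.17 y 5.35 z -1.66
0.13 y 6.35 z -1.84

0.1 y 0.76 z -0.1
0.07 y 1.52 z -0.19
0.05 y 2.03 z -0.23
0.03 y 2.54 z -0.26
0.015 y 2.92 z -0.28

0 y 0.38 z -0.01
```

>>> {"name": "play_rows", "arguments": {
  "steps": [
    [0,0.08,-1.71,0,0,0,0.6],
    [0,0.28,-3.48,0,0,0,0.6],
    [0,0.61,-5.23,0,0,0,0.6],
    [0,1.06,-6.96,0,0,0,0.6],
    [0,1.63,-8.65,0,0,0,0.6]
  ]
}}

```text
t: 75.9
tcp_pos: [0.582, 0.1934, 0.2748]
ee_rot: [-0.48, 0.481, -0.518, 0.519]
force: [4.5, -4.3, -9.2]
grip_width: 0.0097
```

>>> {"name": "play_rows", "arguments": {
  "steps": [
    [0,0.79,-1.88,0,0,0,0.6],
    [0,1.73,-3.69,0,0,0,0.6],
    [0,2.81,-5.42,0,0,0,0.6],
    [0,4.03,-7.05,0,0,0,0.6],
    [0,5.38,-8.59,0,0,0,0.6]
  ]
}}

```text
t: 76.4
tcp_pos: [0.4969, 0.1997, 0.2211]
ee_rot: [-0.481, 0.481, -0.518, 0.519]
force: [7.4, -4.7, -7.8]
grip_width: 0.0095
```

>>> {"name": "play_rows", "arguments": {
  "steps": [
    [0,1.6,-1.28,0,0,0,0.6],
    [0,3.15,-2.58,0,0,0,0.6],
    [0,4.8,-3.72,0,0,0,0.6],
    [0,6.55,-4.76,0,0,0,0.6],
    [0,8.37,-5.63,0,0,0,0.6]
  ]
}}

```text
t: 76.9
tcp_pos: [0.4396, 0.2036, 0.1377]
ee_rot: [-0.48, 0.482, -0.518, 0.519]
force: [1.5, -7.5, -1.2]
grip_width: 0.0086
```

>>> {"name": "play_rows", "arguments": {
  "steps": [
    [0,1.42,-0.57,0,0,0,0.6],
    [0,2.87,-1.05,0,0,0,0.6],
    [0,4.1,-1.39,0,0,0,0.6],
    [0,5.35,-1.66,0,0,0,0.6],
    [0,6.35,-1.84,0,0,0,0.6]
  ]
}}

```text
t: 77.4
tcp_pos: [0.4208, 0.2049, 0.0738]
ee_rot: [0.48, -0.483, 0.518, -0.518]
force: [-3.3, -8.8, -0.1]
grip_width: 0.0084
```

```bash
python3 - <<'E'
from plan import *
plan([(barpos(0),-4.27)])
im=cams.camera("scene"); cv2.imwrite(f"pics/s42.png",im[:,:,::-1])
E
```

```text
t 77.4 tcp [0.4208 0.2049 0.0738] psi -4.22 tilt [-0.003 -0.003 -1.   ] w 0.0084 F [-3.3 -8.8 -0.1] j [ 0.2   0.41  1.73 -0.    1.01  0.28]
-> [0.4171 0.2056 0.047 ] -4.27 shift [-0.05  2.68 -0.36] rot [0.18 0.05 0.19]
```

View pics/s42.png

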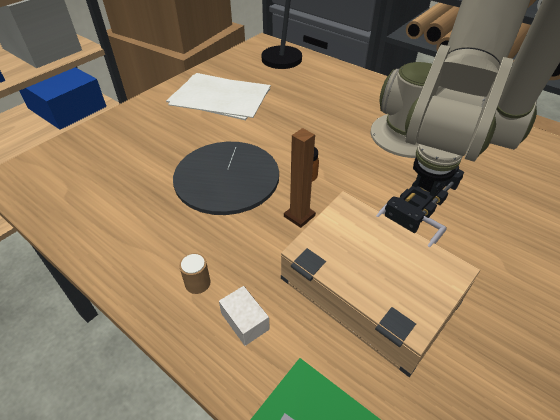

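>>> {"name": "play_rows", "arguments": {
  "steps": [
    [0,0.5,-0.08,0,0,0,0.6],
    [0,1,-0.15,0,0,0,0.6],
    [0,1.5,-0.2,0,0,0,0.6],
    [0,1.9,-0.23,0,0,0,0.6],
    [0,2.2,-0.25,0,0,0,0.6]
  ]
}}

```text
t: 77.95
tcp_pos: [0.4182, 0.2051, 0.0521]
ee_rot: [0.479, -0.483, 0.518, -0.518]
force: [-4.9, -8.2, 0.1]
grip_width: 0.0088
```

>>> {"name": "play_rows", "arguments": {
  "steps": [
    [0,0.1,0,0,0,0,0.6],
    [0,0.2,0,0,0,0,0.6],
    [0,0.3,0,0,0,0,0.6],
    [0,0.3,0,0,0,0,0.6]
  ]
}}

```text
t: 78.35
tcp_pos: [0.4179, 0.2052, 0.0491]
ee_rot: [0.479, -0.483, 0.518, -0.518]
force: [-5.5, -8.4, -1.3]
grip_width: 0.0083
```

>>> {"name": "play_rows", "arguments": {
  "steps": [
    [0,0.1,0,0,0,0,0.6],
    [0,0.2,0,0,0,0,0.6],
    [0,0.2,0,0,0,0,0.6]
  ]
}}

```text
t: 78.65
tcp_pos: [0.4178, 0.2052, 0.0471]
ee_rot: [0.479, -0.483, 0.519, -0.518]
force: [-6.4, -8.4, -1.6]
grip_width: 0.0083
```

```bash
python3 - <<'E'
from plan import *
plan([])
im=cams.camera("scene"); crop(im,270,180,490,380,3,"pics/s43.png")
for th in(0,.03,.06): print(th,((proj("scene",[lidpt(.21,.16,.01,th),lidpt(.21,-.16,.01,th),lidpt(.255,.054,.0055,th)])-[270,180])*3).round(0).tolist())
E
```

```text
t 78.65 tcp [0.4178 0.2052 0.0471] psi -4.22 tilt [-0.005 -0.003 -1.   ] w 0.0083 F [-6.4 -8.4 -1.6] j [ 0.2   0.45  1.76 -0.    0.94  0.28]
0 [[617.0, 291.0], [217.0, 54.0], [498.0, 171.0]]
0.03 [[620.0, 286.0], [217.0, 49.0], [501.0, 164.0]]
0.06 [[623.0, 281.0], [218.0, 43.0], [504.0, 157.0]]
```

View pics/s43.png

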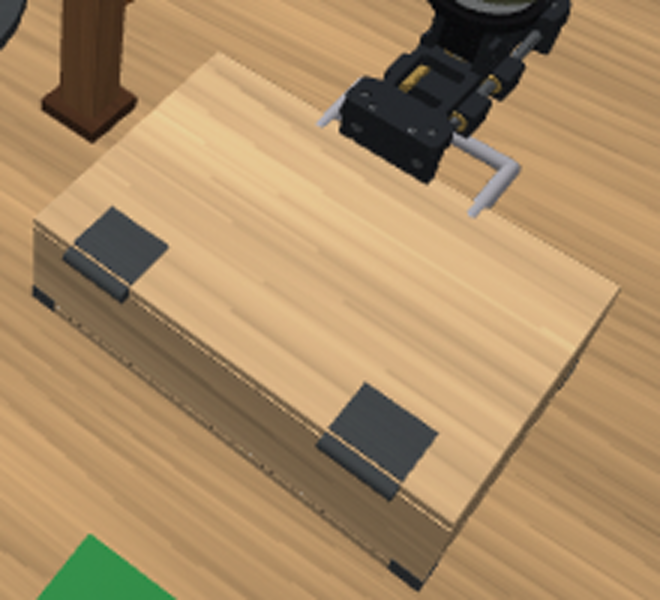

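>>> {"name": "play_rows", "arguments": {
  "steps": [
    [0,0.1,0,0,0,0,0.6],
    [0,0.2,0,0,0,0,0.6],
    [0,0.2,0,0,0,0,0.6]
  ]
}}

```text
t: 79.0
tcp_pos: [0.4177, 0.2052, 0.0451]
ee_rot: [0.479, -0.483, 0.519, -0.518]
force: [-5.9, -9.8, 0.1]
grip_width: 0.0082
```

>>> {"name": "play_rows", "arguments": {
  "steps": [
    [0,0.1,0,0,0,0,0.6],
    [0,0.2,0,0,0,0,0.6],
    [0,0.2,0,0,0,0,0.6]
  ]
}}

```text
t: 79.3
tcp_pos: [0.4176, 0.2052, 0.043]
ee_rot: [0.479, -0.483, 0.519, -0.517]
force: [-5.2, -8.4, -0.9]
grip_width: 0.0087
```

>>> {"name": "play_rows", "arguments": {
  "steps": [
    [0,0.1,0,0,0,0,0.6],
    [0,0.1,0,0,0,0,0.6]
  ]
}}

```text
t: 79.5
tcp_pos: [0.4175, 0.2052, 0.042]
ee_rot: [0.479, -0.483, 0.519, -0.517]
force: [-6.3, -7.5, -1.7]
grip_width: 0.0086
```

>>> {"name": "play_rows", "arguments": {
  "steps": [
    [0,0.1,0,0,0,0,0.6],
    [0,0.1,0,0,0,0,0.6]
  ]
}}

```text
t: 79.7
tcp_pos: [0.4175, 0.2052, 0.041]
ee_rot: [0.479, -0.483, 0.519, -0.517]
force: [-7.0, -8.5, -1.0]
grip_width: 0.0085
```

>>> {"name": "play_rows", "arguments": {
  "steps": [
    [0,0.1,0,0,0,0,0.6],
    [0,0.1,0,0,0,0,0.6]
  ]
}}

```text
t: 79.9
tcp_pos: [0.4174, 0.2052, 0.04]
ee_rot: [0.479, -0.483, 0.519, -0.517]
force: [-7.0, -8.8, -0.6]
grip_width: 0.0084
```

```bash
python3 - <<'E'
from plan import *
plan([])
im=cams.camera("scene"); crop(im,400,200,490,290,8,"pics/s44.png")
im0=cv2.imread("pics/scene0.png"); cv2.imwrite("pics/s44o.png",cv2.resize(im0[200:290,400:490],None,fx=8,fy=8,interpolation=cv2.INTER_CUBIC))
a=cv2.imread("pics/s44.png");b=cv2.imread("pics/s44o.png");cv2.imwrite("pics/s44m.png",cv2.resize(np.hstack([a,b]),None,fx=.55,fy=.55))
E
```

```text
t 79.9 tcp [0.4174 0.2052 0.04  ] psi -4.22 tilt [-0.006 -0.003 -1.   ] w 0.0084 F [-7.  -8.8 -0.6] j [ 0.2   0.46  1.77 -0.    0.92  0.28]
```

View pics/s44m.png

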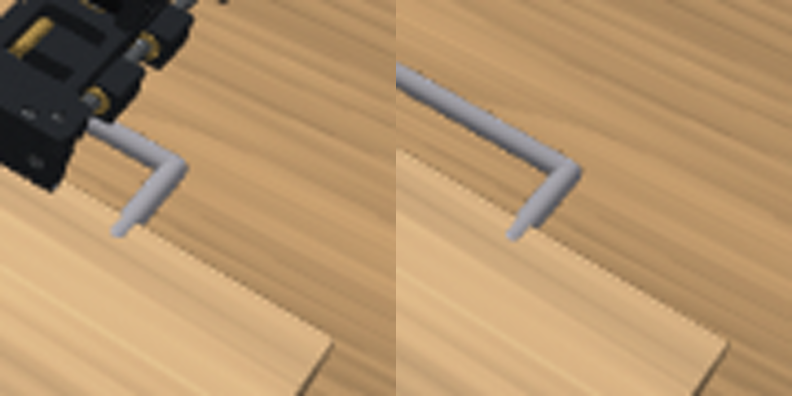

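>>> {"name": "play_rows", "arguments": {
  "steps": [
    [0,0.1,0,0,0,0,0.6],
    [0,0.1,0,0,0,0,0.6]
  ]
}}

```text
t: 80.15
tcp_pos: [0.4174, 0.2052, 0.039]
ee_rot: [0.479, -0.483, 0.519, -0.517]
force: [-7.4, -8.5, -0.1]
grip_width: 0.0084
```

>>> {"name": "play_rows", "arguments": {
  "steps": [
    [0,0.1,0,0,0,0,0.6],
    [0,0.1,0,0,0,0,0.6]
  ]
}}

```text
t: 80.35
tcp_pos: [0.4174, 0.2052, 0.038]
ee_rot: [0.479, -0.483, 0.519, -0.517]
force: [-6.6, -6.5, -0.9]
grip_width: 0.0088
```

>>> {"name": "play_rows", "arguments": {
  "steps": [
    [0,0.1,0,0,0,0,0.6],
    [0,0.1,0,0,0,0,0.6]
  ]
}}

```text
t: 80.55
tcp_pos: [0.4174, 0.2052, 0.037]
ee_rot: [0.479, -0.483, 0.519, -0.517]
force: [-6.8, -8.1, -1.2]
grip_width: 0.0084
```

```bash
python3 - <<'E'
from plan import *
plan([])
im=cams.camera("scene"); crop(im,400,200,490,290,8,"pics/s45.png")
a=cv2.imread("pics/s45.png");b=cv2.imread("pics/s44o.png");cv2.imwrite("pics/s45m.png",cv2.resize(np.hstack([a,b]),None,fx=.55,fy=.55))
w=cams.camera("wrist"); cv2.imwrite("pics/w45.png",w[:,:,::-1])
E
```

```text
t 80.55 tcp [0.4174 0.2052 0.037 ] psi -4.21 tilt [-0.006 -0.003 -1.   ] w 0.0084 F [-6.8 -8.1 -1.2] j [ 0.2   0.46  1.78 -0.    0.91  0.28]
```

View pics/s45m.png

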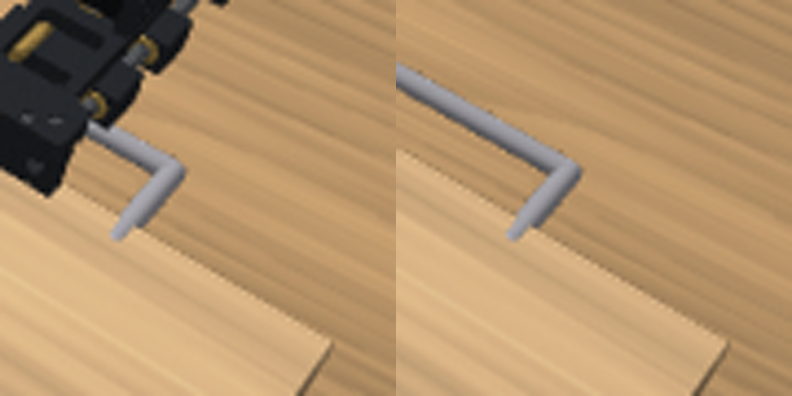

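View pics/w45.png

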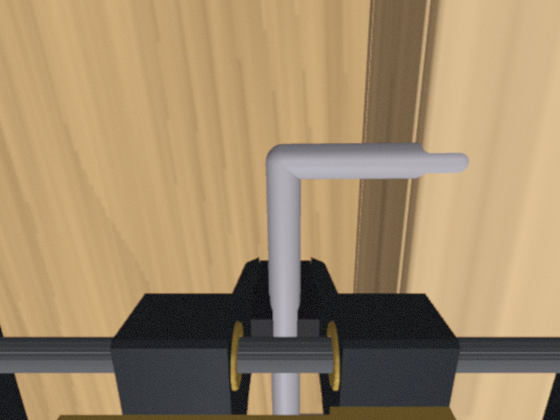

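>>> {"name": "play_rows", "arguments": {
  "steps": [
    [0,0.1,0,0,0,0,0.6],
    [0,0.1,0,0,0,0,0.6]
  ]
}}

```text
t: 80.85
tcp_pos: [0.4174, 0.2052, 0.0365]
ee_rot: [0.479, -0.483, 0.519, -0.517]
force: [-9.3, -8.2, 5.9]
grip_width: 0.0086
```

>>> {"name": "play_rows", "arguments": {
  "steps": [
    [0,0.1,0,0,0,0,0.6],
    [0,0.1,0,0,0,0,0.6]
  ]
}}

```text
t: 81.05
tcp_pos: [0.4175, 0.2052, 0.0362]
ee_rot: [0.479, -0.483, 0.518, -0.518]
force: [-11.6, -9.2, 15.3]
grip_width: 0.0082
```

>>> {"name": "play_rows", "arguments": {
  "steps": [
    [0,-0.1,0,0,0,0,0.8],
    [0,-0.1,0,0,0,0,1.6],
    [0,-0.1,0,0,0,0,3],
    [0,-0.1,0,0,0,0,3]
  ]
}}

```text
t: 81.45
tcp_pos: [0.4202, 0.2065, 0.0369]
ee_rot: [-0.481, 0.481, -0.518, 0.518]
force: [0.2, 0.2, -0.6]
grip_width: 0.0293
```

>>> {"name": "play_rows", "arguments": {
  "steps": [
    [0,-1,0,0,0,0,3],
    [0,-3,0,0,0,0,3],
    [0,-6,0,0,0,0,3],
    [0,-10,0,0,0,0,3],
    [0,-14,0,0,0,0,3]
  ]
}}

```text
t: 81.95
tcp_pos: [0.4195, 0.2064, 0.179]
ee_rot: [-0.481, 0.481, -0.518, 0.518]
force: [0.2, 0.4, -0.8]
grip_width: 0.0301
```

>>> {"name": "play_rows", "arguments": {
  "steps": [
    [0,-2,-2,0,0,0,3],
    [0,-4,-4,0,0,0,3],
    [0,-5,-6,0,0,0,3],
    [0,-5,-7,0,0,0,3],
    [0,-5,-7,0,0,0,3]
  ]
}}

```text
t: 82.45
tcp_pos: [0.3491, 0.2117, 0.227]
ee_rot: [-0.481, 0.481, -0.518, 0.518]
force: [-0.2, -0.2, -0.1]
grip_width: 0.0299
```

```bash
python3 - <<'E'
from plan import *
plan([])
for n in("scene","top"):
    im=cams.camera(n); cv2.imwrite(f"pics/{n}46.png",im[:,:,::-1])
E
```

```text
t 82.45 tcp [0.3491 0.2117 0.227 ] psi -4.22 tilt [ 0.001  0.    -1.   ] w 0.0299 F [-0.2 -0.2 -0.1] j [0.25 0.12 1.63 0.   1.4  0.33]
```

View pics/scene46.png

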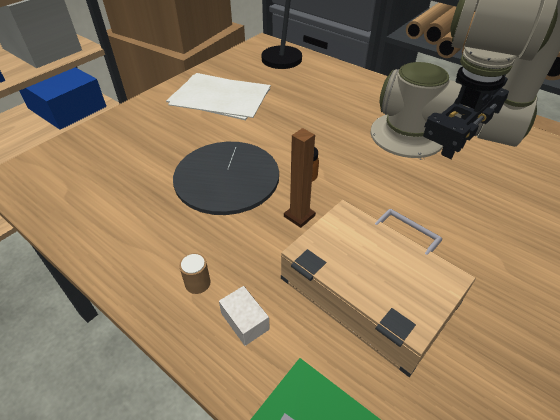

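View pics/top46.png

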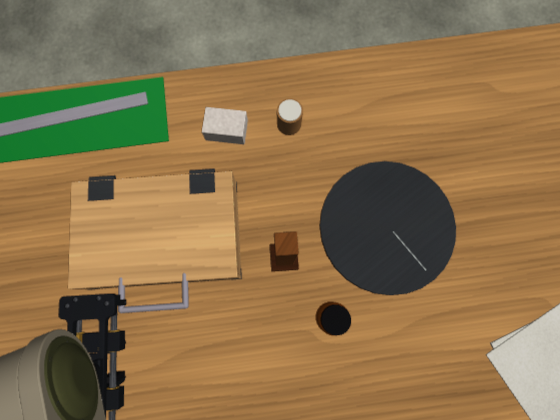

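```bash
python3 - <<'E'
from rig import finish_job
print(finish_job())
E
```

```text
the job is handed in; nothing more can be done
None
```

I did the whole task in the order you asked and handed it in at about 82 s of robot time.

1. **Lid and prop:** I opened the lid, stood the prop at the left (+y) end of the box, and rested the lid on it at about 1.32 rad.
2. **Models:** Only two models were there, a pointed one (a) and a flared one (d). I set both upright on the box floor, released each after feeling contact, then saw both standing.
3. **Closing up:** I raised the lid to its stop and took the prop out while the lid stayed up by itself. I stood the prop back where it began and lowered the lid by its bar until I felt it touch the rim.

**Last checks:** the final scene and top pictures show:
- The lid is shut and matches its first picture.
- The prop stands upright on the table.
- The turntable is empty.
- The carton, jar and tube are where they were at the start.
- The arm is clear, with no force on the tool.

I did not see the models again after the lid came down.

**What went wrong or disagreed:**
- **First grasp missed:** my first grasp of the lid bar closed on nothing. The fingertips turned out to end about 24 mm short of the reported TCP. I allowed for that from then on.
- **Prop tilted:** the first time I lowered the lid onto the prop, it leaned a few degrees. I raised the lid, saw the prop stand upright again, moved it 14 mm nearer the hinge and repeated the step. The second lowering also tipped it very slightly before I backed off and let the lid rest.
- **Force readings:** pulling slightly off the lid's arc put up to about 31 N on the wrist during the first opening. The limit is 120 N.
- **Turntable turned:** the disc rotated by itself early in the run. I measured the models again before picking them up.

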